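# Mark stone blanks in the spring jig and stand them in the lane

## Robot

A 6-joint arm with a two-finger parallel gripper is mounted at the origin on the work surface. World frame = base frame: x ahead of the robot, y to its left, z up, the work surface at z = 0. Lengths are in mm, angles in rad, forces in N, time in s.
With the tool pointing down it reaches from about 275 to 1000 mm from the base axis. Payload 8.4 kg.
Tool frame: the origin (TCP) lies at the very end of the fingers, on their centre line; the grasp point (between the pads) lies 19 mm behind it; z points along the fingers, y is the direction in which the jaws open and shut (so a half turn about z gives the same grasp; the last joint's range is limited). The gripper opens to 85 mm and grips with 20 to 120 N. Pads are 22 mm wide; open, the fingers measure 114 mm over their backs; the gripper's body (76 mm by 85 mm) begins 54 mm behind the grasp point. The pads swing forward as they close: fully open they stand 13 mm farther back than shut.
Start: joints at [1.15, 0.353, 1.633, -0, 1.155, -0.002], TCP at [254.164, 570.989, 206.981] pointing down, gripper open.
Joint ranges: [-2.63, 2.63], [-0.92, 2.1], [0.06, 2.66], [-1.3, 4.44], [0, 2.69], [-3.02, 3.02]. Speed limits (rad/s): [2.22, 2.22, 2.79, 3.14, 3.14, 3.14].

## Interface

Orientations are given as [roll, pitch, yaw] about the fixed x, y, z axes, in that order (R = Rz(yaw) Ry(pitch) Rx(roll)).
In Python, from rig import r gives the robot as it stands.
- The arm moves only by the tool jog_arm, never from a script. Its argument "moves" is a list of rows, each an object with "grip": the gripper command: -1 is fully open, 1 is shut, values between are in proportion; "translation": the shift along the tool's x, y, z in m, a list of three; "twist": the turn, a rotation vector about the tool's x, y, z in rad, a list of three. In form: [{"grip": grip, "translation": [dx, dy, dz], "twist": [ax, ay, az]}, ...]. A call has 1 to 10 rows; each row shifts and turns the commanded pose from where the row before left it, along the tool's axes as they then stand; what a row does not reach is not made up. A row lasts 1/12 s, in which the tool goes at most 41.7 mm and 7.16 degrees, less where a joint would pass 70% of its speed; a pose out of reach is approached as far as the arm can. A call with a gripper value outside its range is refused whole. The fingers move at their own pace and stop on an object; "squeeze" is the grip in N (left out, the last holds). Time passes only in rows, so rows that do not move let the fingers close. It gives the time, the measured TCP pose, the force and the opening at its end, in the units of the state.
- r.sense(): the state, without advancing time (a new reading comes with each control period).
- r.grab_frame(name): name is "scene" or "top" or "wrist"; returns (picture, depth): 384x512x3 uint8, red, green, blue; 384x512 float32, mm along the optical axis (not along the pixel's ray), 0 where there is no reading.
- r.calibration(name): a dict with "fx", "fy", "cx", "cy" (pixels), "k1" (the pictures are not rectified: a ray, as slopes to the right and down, at radius r is drawn at 1 + k1 r^2 times it, then the intrinsics apply), "R" (3x3) and "t" (3): a world point X has camera coordinates R X + t. Camera axes: x right, y down, z forward; pixel columns grow to the right and rows downward; lengths in mm; the calibration is good to about 2 mm. A picture is of the moment at which its call begins: read the wrist's pose just before it. calibration takes no time and is no camera call; for the wrist camera it gives the pose at the moment of the call.
- r.sign_off(): hands the job in, once; it reports no verdict.
The state is a dict: "clock": time; "qpos": joint angles; "qvel": joint speeds; "joint_efforts": joint torques, N m; "eef_pos": TCP position; "tcp_rot": TCP orientation; "contact_force": force on the tool from outside, world axes, zero at the start; "wrist_torque": the same for the moment, N m; "opening": opening from 0.0 (shut) to 1.0 (fully open).
Only numpy, scipy, OpenCV 4.12 (cv2) and the standard library are available. Lean on these libraries where they do the work, as an engineer would, in place of code of your own. Each camera call takes 0.05 s, during which the arm holds its last target.

## Task

The stone blanks lying on the bench need a centre mark in their foot, the end with the blue band. One after another, from pale to dark so that dark dust does not soil pale stone (white, sand, red, black; only some are there), lay each in the channel of the marking jig with its foot towards the yellow stop, press it fully home against the stop so that the sprung plunger goes in, and hold it there firmly and still for two seconds. Stand every blank upright on its foot in the wooden lane beside the two finished pieces, which must stay standing in the lane, leave the tape, brush and mallet where they are, and let go of everything.

Things in the scene. Friction and masses are not known exactly. Their poses are not given: they have to be found in the camera images.
- blank_white: loose white marble blank, a square bar 36 x 36 x 90 mm, about 0.31 kg. Origin at its centre; its x axis runs along the 90 mm length from the foot end to the head end, so x points up when it stands on its foot. The foot end has a blue painted band 10 mm wide. It starts lying flat on the bench. It may be absent
- white_foot (a point): centre of the white blank's foot face (the 36 x 36 mm end with the blue band), 45 mm from the blank's centre
- blank_sand: loose yellow sandstone blank, a square bar 36 x 36 x 90 mm, about 0.31 kg. Origin at its centre; its x axis runs along the 90 mm length from the foot end to the head end, so x points up when it stands on its foot. The foot end has a blue painted band 10 mm wide. It starts lying flat on the bench. It may be absent
- sand_foot (a point): centre of the sand blank's foot face (the 36 x 36 mm end with the blue band), 45 mm from the blank's centre
- blank_red: loose dark red sandstone blank, a square bar 36 x 36 x 90 mm, about 0.31 kg. Origin at its centre; its x axis runs along the 90 mm length from the foot end to the head end, so x points up when it stands on its foot. The foot end has a blue painted band 10 mm wide. It starts lying flat on the bench. It may be absent
- red_foot (a point): centre of the red blank's foot face (the 36 x 36 mm end with the blue band), 45 mm from the blank's centre
- blank_black: loose black slate blank, a square bar 36 x 36 x 90 mm, about 0.31 kg. Origin at its centre; its x axis runs along the 90 mm length from the foot end to the head end, so x points up when it stands on its foot. The foot end has a blue painted band 10 mm wide. It starts lying flat on the bench. It may be absent
- black_foot (a point): centre of the black blank's foot face (the 36 x 36 mm end with the blue band), 45 mm from the blank's centre
- jig: marking jig fixed to the bench: dark steel plate 250 x 120 mm, 8 mm thick. Its x axis is the pressing direction, level, towards the yellow stop. Origin at bench height under the middle of the stop face; the plate runs from x = -140 to +110 mm. A blue housing 40 mm wide, 48 mm high, follows the stop up to x = 78 mm
- channel (a point): middle of the jig's channel on the plate's top (8 mm over the bench), at jig x = -77 mm: a blank lies here between two aluminium guides 6 mm high above the plate, 12 mm wide, from jig x = -130 to -25 mm, with 46 mm clear between them
- stop: yellow steel stop block fixed across the end of the jig's channel, 28 x 90 x 50 mm (jig x, y, z); its face towards the channel is flat and rigid. Origin on the plate under the middle of that face; axes as the jig's
- stop_face (a point): point of the stop face on the plunger's axis, 18 mm above the plate, that is, the height of the middle of a blank lying in the channel
- plunger (a joint): travel in m of the sprung steel plunger (12 mm diameter) in the middle of the stop, along jig x: 0 = at rest, tip 12 mm proud of the stop face; 0.012 = tip flush, the blank fully home. The spring pushes back with about 2 N at rest and 6 N when flush (push with 12 to 20 N to be sure of the stop); let go, it pushes the blank back up to 12 mm
- plunger_tip (a point): tip of the plunger; a red knob on its rear end, behind the housing, moves with it
- lane: fixed wooden trough on the bench, 84 x 500 mm outside: floor 6 mm thick between two rails 12 mm wide that stand 12 mm above the floor (tops 18 mm over the bench), 60 mm clear between the rails, low end bars of the same height, 476 mm clear between them. Origin at bench height under its centre; y runs along the trough, x across it
- finial: loose white marble finial 100 mm tall with a foot 46 x 40 mm, already standing in the lane. Origin under its foot, z up
- obelisk: loose green stone obelisk 100 mm tall with a foot 46 x 40 mm, already standing in the lane. Origin under its foot, z up
- tape: roll of paper tape lying on the bench, 90 mm across, 24 mm high; bystander
- brush: dusting brush 190 mm long lying on the bench; bystander
- mallet: carver's wooden mallet standing on its head, 167 mm tall, 72 mm across; bystander
Not all that is in view belongs to the job. What is shaped like the finial but orange, pink or purple is not meant.

How it is judged (in metres and radians):
On the way, in this order (a step that is already met when the one before it is completed fails the run):
1. The white blank, if present, is held still for 1.5 s with its foot central, square and fully home (within 3 mm) on the stop, pressing it with over 0.8 N (contact force between blank_white and stop above 0.8 N and distance between white_foot and stop_face below 0.008 m and x of white_foot in the frame of jig above -0.003 m and angle between the x axis of blank_white and the x axis of jig, either way round below 0.12 rad and linear speed of blank_white below 0.02 m/s), for 1.5 s.
2. The sand blank, if present, is held still for 1.5 s with its foot central, square and fully home (within 3 mm) on the stop, pressing it with over 0.8 N (contact force between blank_sand and stop above 0.8 N and distance between sand_foot and stop_face below 0.008 m and x of sand_foot in the frame of jig above -0.003 m and angle between the x axis of blank_sand and the x axis of jig, either way round below 0.12 rad and linear speed of blank_sand below 0.02 m/s), for 1.5 s.
3. The red blank, if present, is held still for 1.5 s with its foot central, square and fully home (within 3 mm) on the stop, pressing it with over 0.8 N (contact force between blank_red and stop above 0.8 N and distance between red_foot and stop_face below 0.008 m and x of red_foot in the frame of jig above -0.003 m and angle between the x axis of blank_red and the x axis of jig, either way round below 0.12 rad and linear speed of blank_red below 0.02 m/s), for 1.5 s.
4. The black blank, if present, is held still for 1.5 s with its foot central, square and fully home (within 3 mm) on the stop, pressing it with over 0.8 N (contact force between blank_black and stop above 0.8 N and distance between black_foot and stop_face below 0.008 m and x of black_foot in the frame of jig above -0.003 m and angle between the x axis of blank_black and the x axis of jig, either way round below 0.12 rad and linear speed of blank_black below 0.02 m/s), for 1.5 s.
At the end, for the whole second after the job is handed in: Every blank present has been marked in the order white, sand, red, black, and stands in the lane on its foot (tilted less than 0.08 rad, foot on the lane floor to within 5 mm and between the rails), at rest; finial and obelisk still stand upright on the lane floor (angle between each of blank_white, blank_sand, blank_red, blank_black's own x axis and vertical below 0.08 rad and x of white_foot in the frame of lane between -0.03 and 0.03 m and y of white_foot in the frame of lane between -0.238 and 0.238 m and z of each of white_foot, sand_foot, red_foot, black_foot in the frame of lane below 0.011 m and linear speed of each of blank_white, blank_sand, blank_red, blank_black below 0.02 m/s and x of sand_foot in the frame of lane between -0.03 and 0.03 m and y of sand_foot in the frame of lane between -0.238 and 0.238 m and x of red_foot in the frame of lane between -0.03 and 0.03 m and y of red_foot in the frame of lane between -0.238 and 0.238 m and x of black_foot in the frame of lane between -0.03 and 0.03 m and y of black_foot in the frame of lane between -0.238 and 0.238 m and angle between each of finial, obelisk's own z axis and vertical below 0.1 rad and z of each of finial, obelisk in the frame of lane below 0.012 m and x of finial in the frame of lane between -0.03 and 0.03 m and x of obelisk in the frame of lane between -0.03 and 0.03 m); the robot touches nothing.
It fails at once if The tape is pushed more than 5 cm from its place (distance of tape from where it was at the start of the episode above 0.05 m).
It fails at once if The brush is pushed more than 5 cm from its place (distance of brush from where it was at the start of the episode above 0.05 m).
It fails at once if The mallet is pushed more than 5 cm from its place (distance of mallet from where it was at the start of the episode above 0.05 m).
Of blank_white, blank_sand, blank_red, blank_black only 3 to 4 are there at a start; the rules pass over those that are not, and their reading is None.
At some moment in a run one of blank_white, blank_sand, blank_red, blank_black may be knocked a few centimetres aside while the robot is not near it.
It also fails if it takes over 210 s, if anything falls off the work surface, if the arm or the gripper's body presses on something with over 40 N, if the wrist force passes 120 N, or if a joint passes its speed limit or range.

## Working session

There is one attempt and no reset: what is moved stays moved. The work goes in short steps, Python scripts to look and compute and a tool call to move; the robot and the scene stay as the last step left them, time stands still between calls to the robot, and variables do not carry over. Pictures are saved under pics/ and viewed, and the job is handed in when it is done.

Besides the shell and the picture viewer there is one more tool, called after "Emit:" by a JSON object that holds its "api" and its "payload". jog_arm: Moves the arm, as the interface text tells. Its arguments: {"type":"object","properties":{"moves":{"type":"array"},"squeeze":{"type":"number"}},"required":["moves"]}

```bash
ls; mkdir -p pics
python3 - <<'E'
from rig import r
import cv2
print(r.sense())
for n in ("scene","top","wrist"):
    p,d=r.grab_frame(n); cv2.imwrite(f"pics/{n}0.png",p[:,:,::-1]); import numpy as np; np.save(f"pics/{n}0.npy",d); np.save(f"pics/{n}0rgb.npy",p)
    print(n,r.calibration(n))
E
```

```text
pics
{'clock': 0.0, 'qpos': array([ 1.14961701e+00,  3.53663955e-01,  1.63413870e+00,  1.39970267e-05,
        1.15521093e+00, -2.40131619e-03]), 'qvel': array([ 4.40848922e-04,  4.36145973e-04,  5.85981354e-05, -1.07460643e-03,
       -1.76666468e-03, -2.26136802e-03]), 'joint_efforts': array([-1.86406913e-03, -6.05262780e+01, -3.42055249e+01, -3.80608867e-05,
        9.53369978e-03, -3.77385027e-05]), 'eef_pos': array([253.93732777, 570.52026897, 206.24988535]), 'tcp_rot': array([-3.14017175e+00, -1.62096329e-05,  2.72280898e+00]), 'contact_force': array([0.22614558, 0.1248518 , 0.09037818]), 'wrist_torque': array([ 0.04139848, -0.01839187, -0.01212698]), 'opening': 1.0014267439069633}
scene {'fx': 351.2306198880473, 'fy': 351.2306198880473, 'cx': 258.23148546455946, 'cy': 193.7472361347407, 'k1': -0.0010875294366094652, 'R': array([[-0.25237676,  0.96756472, -0.0111569 ],
       [ 0.64341279,  0.15919175, -0.74878433],
       [-0.72272122, -0.19615425, -0.66271981]]), 't': array([ 199.98047167, -305.84275738, 1393.19389921])}
top {'fx': 477.6058752478807, 'fy': 477.6058752478807, 'cx': 256.0973599881079, 'cy': 195.36380093904737, 'k1': -0.05314736532957076, 'R': array([[-0.00709439, -0.99983545, -0.01669541],
       [-0.98517994,  0.00984981, -0.17124098],
       [ 0.17137725,  0.01523313, -0.98508771]]), 't': array([ -42.61954492,  541.83623659, 1551.53102182])}
wrist {'fx': 308.4216497544758, 'fy': 308.4216497544758, 'cx': 261.2194274874414, 'cy': 191.01304444464355, 'k1': 0.023524886774988644, 'R': array([[ 4.05912647e-01,  9.13911876e-01,  7.52076866e-05],
       [ 8.68471883e-01, -3.85756162e-01,  3.11365978e-01],
       [ 2.84590077e-01, -1.26322073e-01, -9.50290072e-01]]), 't': array([-624.59700281,  -41.32262332,  378.43940717])}
```

View pics/scene0.png

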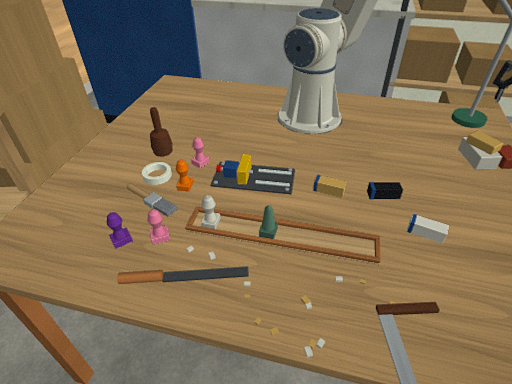

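View pics/top0.png

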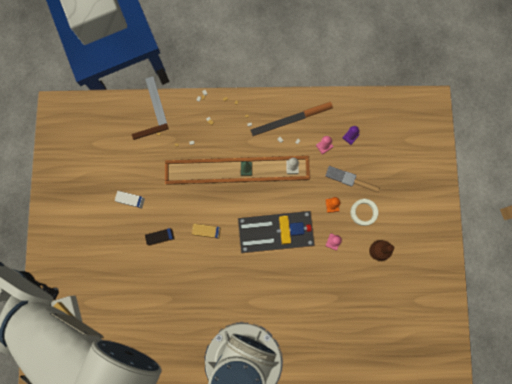

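View pics/wrist0.png

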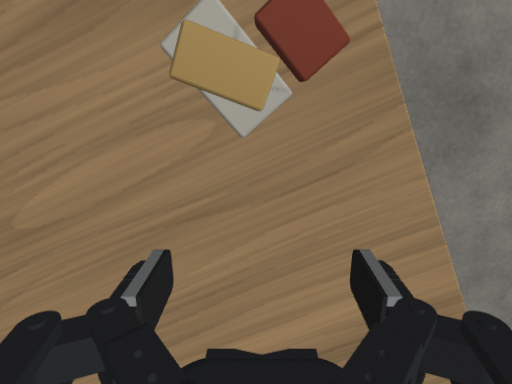

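The scene view shows three banded blanks: white (428,229), sand (330,186) and black (385,190). There are also unbanded offcut slabs at the right edge, around (485,148), with a red one at (505,157). In the top view the blanks are at white (129,199), sand (206,231) and black (160,237), and the jig is at about (276,231). Possible mix-ups are the sand and white offcut stack at wrist (225,65) and the red offcut at wrist (302,35). None of these show a blue band. Next I'll measure.

```bash
cat > h.py <<'E'
from rig import r
import numpy as np, cv2
from scipy.spatial.transform import Rotation as Ro
def und(c,px):
    u=(np.atleast_2d(np.float64(px))-[c['cx'],c['cy']])/[c['fx'],c['fy']]
    K=np.eye(3); return cv2.undistortPoints(u.reshape(-1,1,2),K,np.array([c['k1'],0,0,0.])).reshape(-1,2)
def rays(c,px):
    u=und(c,px); R=np.array(c['R']); t=np.array(c['t'])
    o=-R.T@t; d=np.c_[u,np.ones(len(u))]@R
    return o,d
def plane(c,px,z):
    o,d=rays(c,px); s=(z-o[2])/d[:,2]; return o+d*s[:,None]
def dep(c,px,d):
    px=np.atleast_2d(px); o,dd=rays(c,px)
    return o+dd*np.array([d[int(round(p[1])),int(round(p[0]))] for p in px])[:,None]
def proj(c,X):
    X=np.atleast_2d(X); p=X@np.array(c['R']).T+c['t']; u=p[:,:2]/p[:,2:]; f=1+c['k1']*(u**2).sum(1,keepdims=True)
    return u*f*[c['fx'],c['fy']]+[c['cx'],c['cy']]
def tri(c1,p1,c2,p2):
    o1,d1=rays(c1,p1);o2,d2=rays(c2,p2);d1=d1[0];d2=d2[0]
    A=np.c_[d1,-d2]; s=np.linalg.lstsq(A,o2-o1,rcond=None)[0]
    a=o1+s[0]*d1;b=o2+s[1]*d2; return (a+b)/2,np.linalg.norm(a-b)
def crop(p,x0,y0,x1,y1,k,name):
    cv2.imwrite(name,cv2.resize(p[y0:y1,x0:x1,::-1],None,fx=k,fy=k,interpolation=cv2.INTER_CUBIC))
E
python3 - <<'E'
from h import *
t=np.load('pics/top0rgb.npy');s=np.load('pics/scene0rgb.npy')
crop(t,100,140,330,265,3.4,'pics/tc.png')
crop(s,190,140,512,260,2.45,'pics/sc.png')
E
```

```text
(no output)
```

View pics/tc.png

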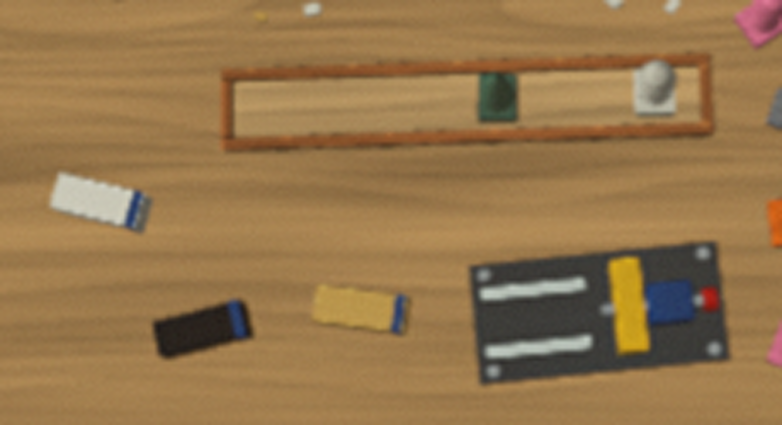

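View pics/sc.png

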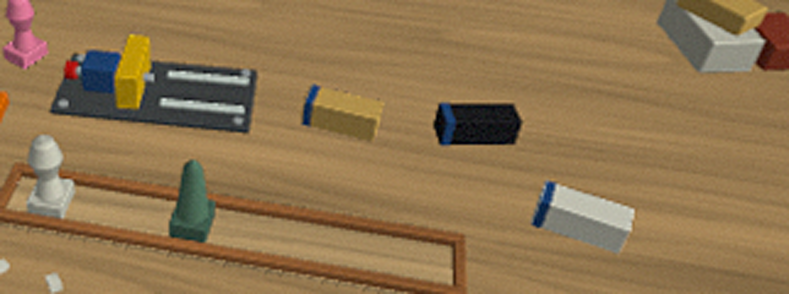

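The crops show each of the three blanks with its blue foot end toward the jig (right in top view). Red is absent, since the only red item is an unbanded offcut. Now masks and positions.

```bash
cat > meas.py <<'E'
from h import *
def blob(m,near,minA=15):
    n,l,st,ce=cv2.connectedComponentsWithStats(m.astype(np.uint8),connectivity=8)
    b=[i for i in range(1,n) if st[i,4]>=minA]
    b.sort(key=lambda i:np.hypot(*(ce[i]-near)))
    return l==b[0],ce[b[0]]
def masks(p):
    h=cv2.cvtColor(p,cv2.COLOR_RGB2HSV).astype(int);H,S,V=h[...,0],h[...,1],h[...,2]
    return dict(blue=(H>100)&(H<130)&(S>110)&(V>40), sand=(H>16)&(H<28)&(S>85)&(V>150), black=(V<60)&(S<120), white=(S<45)&(V>140), yellow=(H>20)&(H<30)&(S>180)&(V>150),red=((H<6)|(H>174))&(S>190))
def rect(m):
    c,_=cv2.findContours(m.astype(np.uint8),cv2.RETR_EXTERNAL,cv2.CHAIN_APPROX_NONE)
    return cv2.minAreaRect(max(c,key=cv2.contourArea))
E
python3 - <<'E'
from meas import *
ct,cs=r.calibration('top'),r.calibration('scene')
t=np.load('pics/top0rgb.npy');s=np.load('pics/scene0rgb.npy');d=np.load('pics/top0.npy');ds=np.load('pics/scene0.npy')
mt=masks(t);ms=masks(s)
for n,pt,ps in (('white',(126,198),(430,229)),('sand',(204,230),(330,186)),('black',(158,238),(388,190))):
    a,ca=blob(mt[n],pt);b,cb=blob(mt['blue'],(ca[0]+15,ca[1]))
    print(n,a.sum(),b.sum(),ca,cb,'depth z',dep(ct,ca,d)[0].round(1), 'plane36',plane(ct,[ca,cb],36).round(1).tolist(), rect(a))
    both=a|b; q=cv2.boxPoints(rect(cv2.morphologyEx(both.astype(np.uint8),cv2.MORPH_CLOSE,np.ones((3,3)))))
    print('  rect pts@36',plane(ct,q,36).round(0)[:,:2].tolist())
    bs,cbs=blob(ms['blue'],np.array(ps)-[15,0]); print('  scene band',cbs,bs.sum(),'tri band',tri(ct,cb,cs,cbs))
    yy,xx=np.where(both); P=dep(ct,np.c_[xx,yy],d); print('  depth z pct',np.percentile(P[:,2],[10,50,90]).round(1))
# jig
y,cy=blob(mt['yellow'],(285,229)); print('stop',cy,rect(y),plane(ct,cv2.boxPoints(rect(y)),58).round(1)[:,:2].tolist(),'dz',dep(ct,cy,d).round(1))
dz=[dep(ct,[(x,yy)],d)[0].round(1).tolist() for x,yy in((265,230),(250,235),(246,168),(210,169),(292,165),(200,200))];print(dz)
E
```

```text
white 232 30 [126.57327586 198.25862069] [169.3        233.53333333] depth z [537.4 392.   37.9] plane36 [[537.7, 392.5, 36.0], [416.8, 243.6, 36.0]] ((126.55882263183594, 198.2646942138672), (22.07073974609375, 10.429031372070312), 14.03624439239502)
  rect pts@36 [[530.0, 433.0], [565.0, 426.0], [545.0, 352.0], [511.0, 359.0]]
  scene band [411.53571429 223.33928571] 56 tri band (array([434.77461757, 323.71817328, -78.13722422]), np.float64(113.18675037895662))
  depth z pct [30.1 34.9 39.7]
sand 23 148 [221.60869565 184.65217391] [296.47297297 228.39189189] depth z [588.7  72.8  -1.6] plane36 [[581.2, 69.4, 36.0], [430.5, -180.6, 36.0]] ((221.0, 184.5), (1.0, 18.0), 90.0)
  rect pts@36 [[449.0, -159.0], [448.0, -203.0], [412.0, -202.0], [412.0, -159.0]]
  scene band [315.7027027  182.45945946] 37 tri band (array([429.99782725, -48.38020421,  33.02239034]), np.float64(264.140745068363))
  depth z pct [ 1.5 46.5 51.3]
black 222 30 [156.90540541 237.01801802] [169.3        233.53333333] depth z [405.8 286.   31.8] plane36 [[405.4, 285.0, 36.0], [416.8, 243.6, 36.0]] ((157.47061157226562, 236.8824005126953), (10.186495780944824, 23.283418655395508), 75.96376037597656)
  rect pts@36 [[413.0, 326.0], [433.0, 243.0], [400.0, 234.0], [380.0, 316.0]]
  scene band [372.52112676 190.28169014] 71 tri band (array([418.55263785, 248.25404008,  17.55536434]), np.float64(1.8335662598980138))
  depth z pct [30.6 35.  39.2]
stop [284.48510638 229.09787234] ((284.4512023925781, 229.0609588623047), (26.72443199157715, 8.834522247314453), 83.6598129272461) [[468.8, -121.0], [471.8, -150.0], [384.3, -158.0], [381.4, -129.3]] dz [[ 427.  -140.    50.5]]
[[429.0, -75.9, 6.3], [412.4, -25.1, 7.8], [629.4, -14.7, 73.2], [643.2, 112.9, 5.4], [634.0, -166.7, 90.0], [535.8, 147.5, -3.3]]
```

```bash
cat >> h.py <<'E'
def cur():
    s=r.sense(); return Ro.from_euler('xyz',s['tcp_rot']).as_matrix(),np.array(s['eef_pos']),s
def toolR(u,th):
    """tool rotation: u = horizontal foot direction, th tilt from vertical towards u"""
    u=np.r_[np.array(u[:2])/np.linalg.norm(u[:2]),0]
    z=u*np.sin(th)+np.array([0,0,-np.cos(th)]); x=-u*np.cos(th)+np.array([0,0,-np.sin(th)])
    return np.c_[x,np.cross(z,x),z]
def plan(R1,p1,n=None,R0=None,p0=None):
    if R0 is None: R0,p0,_=cur()
    w=Ro.from_matrix(R0.T@R1).as_rotvec(); d=R0.T@(np.array(p1)-p0)
    if n is None: n=int(max(1,np.ceil(np.linalg.norm(w)/0.115),np.ceil(np.linalg.norm(d)/38)))
    A=sum(Ro.from_rotvec(w/n*k).as_matrix() for k in range(n)); v=np.linalg.solve(A,d)
    if np.linalg.norm(v)>40 : print('too fast')
    print('rows',n,'translation',(v/1000).round(4).tolist(),'twist',(w/n).round(4).tolist(), '| total d',d.round(1),'w',w.round(3))
E
python3 - <<'E'
from h import *
R,p,s=cur(); c=r.calibration('wrist'); o=-np.array(c['R']).T@c['t']; print('cam in tool',R.T@(o-p),'axis',R.T@np.array(c['R'])[2])
u=np.array([-.255,-.967])
plan(toolR(u,0),[538-.255*30,392-30+20,200])
plan(toolR(u,0),[538-.255*30,392-30+20,200],16)
E
```

```text
cam in tool [  79.06519257   -0.27771727 -166.13312412] axis [-0.31139537  0.00141672  0.95027939]
rows 13 translation [-0.0249, 0.0127, 0.0005] twist [-0.0001, 0.0001, 0.1084] | total d [-329.2  -59.9    6.5] w [-1.00e-03  1.00e-03  1.41e+00]
rows 16 translation [-0.0202, 0.0105, 0.0004] twist [-0.0001, 0.0, 0.0881] | total d [-329.2  -59.9    6.5] w [-1.00e-03  1.00e-03  1.41e+00]
```

Run:
```python
from h import *
u=np.array([-.255,-.967])
plan(toolR(u,0),[545,420,160],14)
```

```text
rows 14 translation [-0.0211, 0.0143, 0.0033] twist [-0.0001, 0.0001, 0.1007] | total d [-327.1  -19.2   46.4] w [-1.00e-03  1.00e-03  1.41e+00]
```

Emit:
{"api": "jog_arm", "payload": {"moves": [{"grip":-1,"translation":[-0.021,0.0143,0.0033],"twist":[0,0,0.1]},{"grip":-1,"translation":[-0.021,0.0143,0.0033],"twist":[0,0,0.1]},{"grip":-1,"translation":[-0.021,0.0143,0.0033],"twist":[0,0,0.1]},{"grip":-1,"translation":[-0.021,0.0143,0.0033],"twist":[0,0,0.1]},{"grip":-1,"translation":[-0.021,0.0143,0.0033],"twist":[0,0,0.1]},{"grip":-1,"translation":[-0.021,0.0143,0.0033],"twist":[0,0,0.1]},{"grip":-1,"translation":[-0.021,0.0143,0.0033],"twist":[0,0,0.1]}]}}

```text
clock: 0.73
eef_pos: [428.3, 549.8, 183.2]
tcp_rot: [-3.141, 0.0, 2.018]
contact_force: [0.1, -0.2, 0.1]
opening: 1.0
```

Emit:
{"api": "jog_arm", "payload": {"moves": [{"grip":-1,"translation":[-0.021,0.0143,0.0033],"twist":[0,0,0.1]},{"grip":-1,"translation":[-0.021,0.0143,0.0033],"twist":[0,0,0.1]},{"grip":-1,"translation":[-0.021,0.0143,0.0033],"twist":[0,0,0.1]},{"grip":-1,"translation":[-0.021,0.0143,0.0033],"twist":[0,0,0.1]},{"grip":-1,"translation":[-0.021,0.0143,0.0033],"twist":[0,0,0.1]},{"grip":-1,"translation":[-0.021,0.0143,0.0033],"twist":[0,0,0.1]},{"grip":-1,"translation":[-0.021,0.0143,0.0033],"twist":[0,0,0.1]},{"grip":-1,"translation":[0,0,0],"twist":[0,0,0]},{"grip":-1,"translation":[0,0,0],"twist":[0,0,0]}]}}

```text
clock: 1.48
eef_pos: [546.4, 421.0, 160.3]
tcp_rot: [-3.141, 0.001, 1.321]
contact_force: [0.5, 0.7, -0.2]
opening: 1.002
```

Run:
```python
from h import *
R,p,s=cur(); print(s['eef_pos'],s['tcp_rot'],s['qpos'].round(3),s['clock'])
c=r.calibration('wrist');p,d=r.grab_frame('wrist'); np.savez('pics/w1.npz',p=p,d=d,**c)
cv2.imwrite('pics/w1.png',p[:,:,::-1])
```

```text
[546.35820328 421.04887529 160.26602595] [-3.14085037e+00  8.26810042e-04  1.32137829e+00] [0.654 0.495 1.523 0.    1.124 0.904] 1.4833
```

View pics/w1.png

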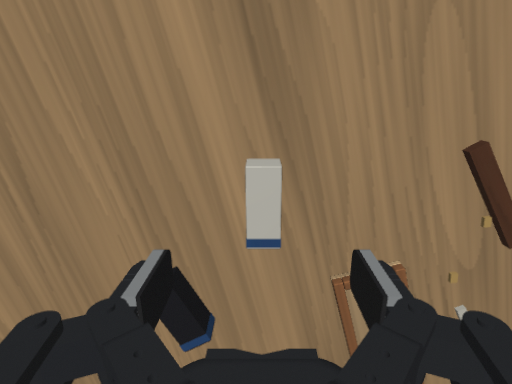

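The wrist view shows the white blank centred, with its top face spanning (246,166) to (281,248) and its blue foot band at the bottom (264,243). Measuring.

```bash
cat >> meas.py <<'E'
def wload(f):
    z=np.load(f); return z['p'],z['d'],{k:z[k] for k in('fx','fy','cx','cy','k1','R','t')}
def topface(p,d,c,near,ztop,tol=7,win=90):
    """pixels whose depth height is near ztop, around near -> rect on plane"""
    H,W=d.shape; yy,xx=np.mgrid[0:H,0:W]; px=np.c_[xx.ravel(),yy.ravel()]
    o,dd=rays(c,px); P=(o+dd*d.ravel()[:,None]).reshape(H,W,3)
    m=(abs(P[...,2]-ztop)<tol)&(d>0)&(abs(xx-near[0])<win)&(abs(yy-near[1])<win)
    m=cv2.morphologyEx(m.astype(np.uint8),cv2.MORPH_OPEN,np.ones((3,3)))
    n,l,st,ce=cv2.connectedComponentsWithStats(m); 
    k=l[int(near[1]),int(near[0])]
    if k==0: k=1+np.argmin([np.hypot(*(e-near)) for e in ce[1:]])
    mm=l==k; return mm,P
def report(f,near,ztop=36,tol=7):
    p,d,c=wload(f); mm,P=topface(p,d,c,near,ztop,tol)
    z=np.median(P[mm][:,2]); ct,_=cv2.findContours(mm.astype(np.uint8),cv2.RETR_EXTERNAL,cv2.CHAIN_APPROX_NONE)
    k=max(ct,key=cv2.contourArea).reshape(-1,2)
    W=plane(c,k,z)[:,:2]; rc=cv2.minAreaRect(W.astype(np.float32)); b=cv2.boxPoints(rc)
    e=b[1]-b[0],b[2]-b[1]; e=max(e,key=np.linalg.norm); e=e/np.linalg.norm(e)
    bl=masks(p)['blue']; bl,cb=blob(bl,k.mean(0))
    B=plane(c,[cb],z)[0,:2]
    if (B-rc[0])@e<0: e=-e
    print(f,'z',z.round(1),'centre',np.round(rc[0],1),'size',np.round(rc[1],1),'foot dir',e.round(4),'band',B.round(1),(B-rc[0])@e, 'px',k.min(0),k.max(0))
    return np.array(rc[0]),e,z
E
python3 - <<'E'
from meas import *
report('pics/w1.npz',(263,205))
E
```

```text
pics/w1.npz z 35.2 centre [540.8 387.3] size [89.9 36. ] foot dir [-0.2491 -0.9685] band [531.  349.5] 39.01200112819623 px [245 165] [281 248]
```

```bash
cat >> h.py <<'E'
def grasp(c,u,a=12,gh=28,th=np.pi/4,back=0):
    R=toolR(u,th); u=R[:,1]; 
    foot=np.cross(R[:,1],[0,0,1]); foot=-foot if foot@R[:,2]<0 else foot
    g=np.r_[np.array(c)-a*foot[:2],gh]; return R,g+(19-back)*R[:,2]
E
python3 - <<'E'
from h import *
u=[-.2491,-.9685]
R,p=grasp([540.8,387.3],u,back=70); print(p); plan(R,p,8); plan(R,p)
R,q=grasp([540.8,387.3],u); print(q); plan(R,q,4,R,p)
E
```

```text
[552.7720975  433.84747664  64.06244584]
rows 8 translation [0.0057, 0.0005, 0.0111] twist [0.0001, -0.0982, 0.0005] | total d [13.   3.7 96.5] w [ 0.001 -0.785  0.004]
rows 7 translation [0.0065, 0.0005, 0.0127] twist [0.0002, -0.1122, 0.0006] | total d [13.   3.7 96.5] w [ 0.001 -0.785  0.004]
[540.44254201 385.91020449  14.56497116]
rows 4 translation [0.0, -0.0, 0.0175] twist [0.0, 0.0, 0.0] | total d [ 0. -0. 70.] w [0. 0. 0.]
```

Emit:
{"api": "jog_arm", "payload": {"moves": [{"grip":-1,"translation":[0.0057,0.0005,0.011],"twist":[0,-0.098,0.0005]},{"grip":-1,"translation":[0.0057,0.0005,0.011],"twist":[0,-0.098,0.0005]},{"grip":-1,"translation":[0.0057,0.0005,0.011],"twist":[0,-0.098,0.0005]},{"grip":-1,"translation":[0.0057,0.0005,0.011],"twist":[0,-0.098,0.0005]},{"grip":-1,"translation":[0.0057,0.0005,0.011],"twist":[0,-0.098,0.0005]},{"grip":-1,"translation":[0.0057,0.0005,0.011],"twist":[0,-0.098,0.0005]},{"grip":-1,"translation":[0.0057,0.0005,0.011],"twist":[0,-0.098,0.0005]},{"grip":-1,"translation":[0.0057,0.0005,0.011],"twist":[0,-0.098,0.0005]},{"grip":-1,"translation":[0,0,0],"twist":[0,0,0]},{"grip":-1,"translation":[0,0,0],"twist":[0,0,0]}]}}

```text
clock: 2.37
eef_pos: [551.1, 434.6, 60.9]
tcp_rot: [-3.139, 0.787, 1.324]
contact_force: [0.0, -0.4, 0.2]
opening: 1.001
```

Run:
```python
from h import *
u=[-.2491,-.9685]
R,p,s=cur(); print(s['qpos'].round(3),p)
R,q=grasp([540.8,387.3],u); plan(R,q,5)
c=r.calibration('wrist');p,d=r.grab_frame('wrist'); np.savez('pics/w2.npz',p=p,d=d,**c)
cv2.imwrite('pics/w2.png',p[:,:,::-1])
import meas; meas.report('pics/w2.npz',(263,205))
```

```text
[ 0.838  1.055  0.934 -0.35   1.861  1.11 ] [551.06814938 434.60043771  60.88594969]
rows 5 translation [-0.0005, 0.0004, 0.0136] twist [0.0001, 0.0003, 0.0007] | total d [-2.4  1.8 68. ] w [0.001 0.002 0.004]
pics/w2.npz z 35.2 centre [542. 392.] size [100.5  36.3] foot dir [-0.2416 -0.9704] band [531.1 350.2] 43.12724468955471 px [235 189] [289 240]
```

View pics/w2.png

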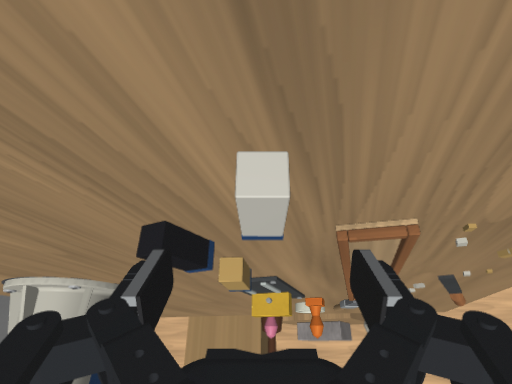

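The white blank sits centred between the open fingers, head at (262,170) and foot band at (262,238). The band position agrees with the first view to within 1 mm, so I'll go in.

Emit:
{"api": "jog_arm", "payload": {"moves": [{"grip":-1,"translation":[-0.0005,0.0004,0.0136],"twist":[0,0.0003,0.0007]},{"grip":-1,"translation":[-0.0005,0.0004,0.0136],"twist":[0,0.0003,0.0007]},{"grip":-1,"translation":[-0.0005,0.0004,0.0136],"twist":[0,0.0003,0.0007]},{"grip":-1,"translation":[-0.0005,0.0004,0.0136],"twist":[0,0.0003,0.0007]},{"grip":-1,"translation":[-0.0005,0.0004,0.0136],"twist":[0,0.0003,0.0007]},{"grip":-1,"translation":[0,0,0],"twist":[0,0,0]},{"grip":0.2,"translation":[0,0,0],"twist":[0,0,0]},{"grip":1,"translation":[0,0,0],"twist":[0,0,0]},{"grip":1,"translation":[0,0,0],"twist":[0,0,0]},{"grip":1,"translation":[0,0,0],"twist":[0,0,0]}], "squeeze": 80}}

```text
clock: 3.25
eef_pos: [543.1, 386.3, 19.9]
tcp_rot: [3.135, 0.78, 1.312]
contact_force: [-2.5, 2.0, 1.8]
opening: 0.453
```

Emit:
{"api": "jog_arm", "payload": {"moves": [{"grip":1,"translation":[0,0,0],"twist":[0,0,0]},{"grip":1,"translation":[0,0,0],"twist":[0,0,0]},{"grip":1,"translation":[0,0,0],"twist":[0,0,0]},{"grip":1,"translation":[0,0,0],"twist":[0,0,0]}]}}

```text
clock: 3.58
eef_pos: [543.1, 386.8, 20.2]
tcp_rot: [3.135, 0.781, 1.312]
contact_force: [-0.3, 4.2, 8.8]
opening: 0.364
```

```bash
cat > snap.py <<'E'
import sys
from h import *
n=sys.argv[1]
R,p,s=cur(); print('tcp',p.round(1),'rot',s['tcp_rot'].round(3),'q',s['qpos'].round(3),'F',s['contact_force'].round(1),'T',s['wrist_torque'].round(2),'op',round(s['opening'],3),'t',round(s['clock'],2))
for cam in sys.argv[2:]:
    c=r.calibration(cam);p,d=r.grab_frame(cam); np.savez(f'pics/{cam}{n}.npz',p=p,d=d,**c)
    cv2.imwrite(f'pics/{cam}{n}.png',p[:,:,::-1])
E
python3 snap.py 3 wrist scene
python3 - <<'E'
from meas import *
p,d,c=wload('pics/scene3.npz'); crop(p,340,130,512,260,4.5,'pics/s3c.png')
E
```

```text
tcp [543.1 386.8  20.2] rot [3.135 0.781 1.312] q [ 0.808  1.03   1.085 -0.358  1.728  1.138] F [-0.3  4.2  8.8] T [-0.01  0.26 -0.24] op 0.364 t 3.58
```

View pics/wrist3.png

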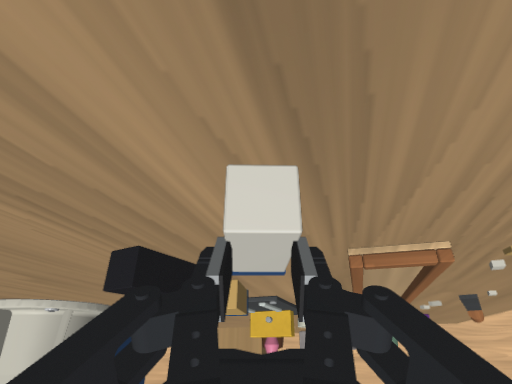

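View pics/s3c.png

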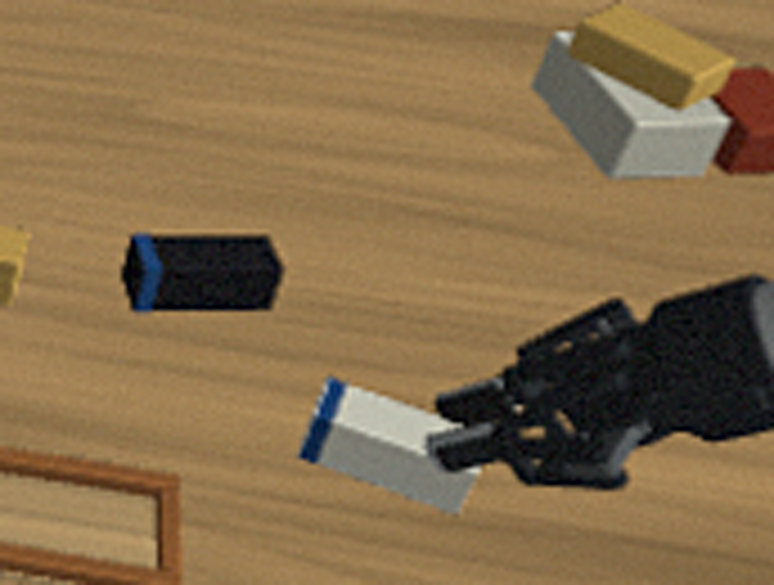

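Emit:
{"api": "jog_arm", "payload": {"moves": [{"grip":1,"translation":[-0.005,0,-0.005],"twist":[0,0,0]},{"grip":1,"translation":[-0.005,0,-0.005],"twist":[0,0,0]},{"grip":1,"translation":[-0.005,0,-0.005],"twist":[0,0,0]},{"grip":1,"translation":[-0.005,0,-0.005],"twist":[0,0,0]},{"grip":1,"translation":[0,0,0],"twist":[0,0,0]}]}}

```text
clock: 4.1
eef_pos: [543.2, 385.8, 48.7]
tcp_rot: [3.134, 0.781, 1.312]
contact_force: [-0.7, -0.6, -2.3]
opening: 0.356
```

```bash
python3 snap.py 4 scene wrist
python3 - <<'E'
from meas import *
p,d,c=wload('pics/scene4.npz'); crop(p,340,130,512,260,4.5,'pics/s4c.png')
E
```

```text
tcp [543.2 385.8  48.7] rot [3.134 0.781 1.312] q [ 0.807  0.996  1.087 -0.36   1.758  1.126] F [-0.7 -0.6 -2.3] T [ 0.79 -0.18 -0.06] op 0.356 t 4.1
```

View pics/s4c.png

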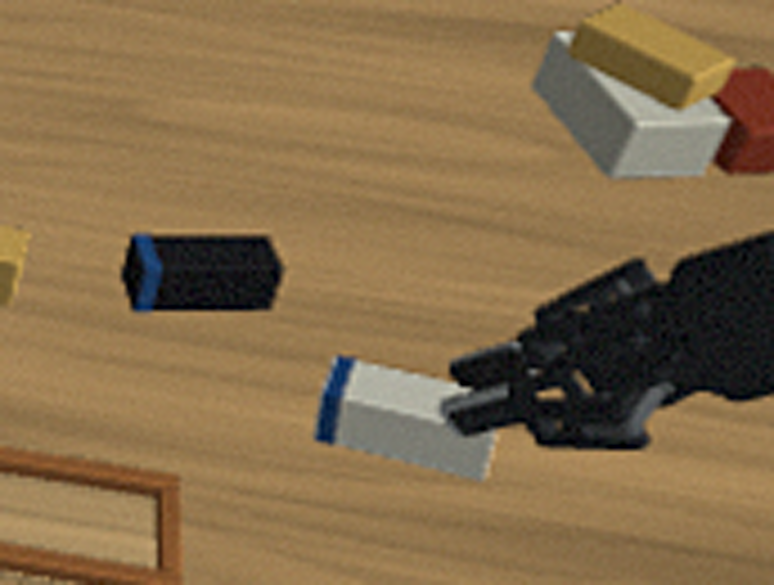

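View pics/wrist4.png

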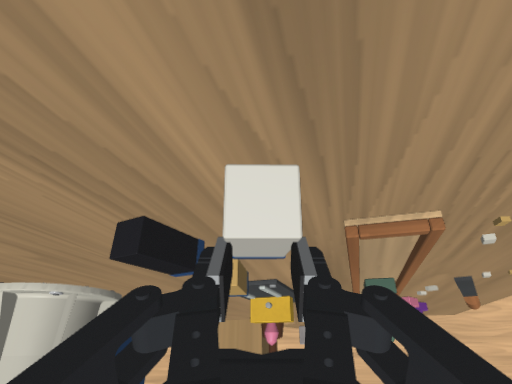

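```bash
cat >> meas.py <<'E'
def facefit(f,x0,y0,x1,y1):
    p,d,c=wload(f); yy,xx=np.mgrid[y0:y1,x0:x1]; px=np.c_[xx.ravel(),yy.ravel()]
    o,dd=rays(c,px); P=o+dd*d[yy.ravel(),xx.ravel()][:,None]; P=P[d[yy.ravel(),xx.ravel()]>0]
    for _ in range(3):
        m=P.mean(0); U,S,V=np.linalg.svd(P-m,full_matrices=False); n=V[2]; e=abs((P-m)@n); P=P[e<3*np.median(e)+.5]
    if n@(o-m)<0:n=-n
    return m,n,np.median(e)
E
python3 - <<'E'
from meas import *
for f in ('pics/wrist3.npz','pics/wrist4.npz'):
    m,n,e=facefit(f,232,175,292,228); print(f,'head',m.round(1),n.round(3),e,'pitch deg',np.degrees(np.arcsin(n[2])).round(1))
m,n,e=facefit('pics/wrist4.npz',236,240,290,254); print('top',m,n,e)
E
```

```text
pics/wrist3.npz head [554.9 428.1  19.6] [ 0.285  0.958 -0.001] 0.3796727343744519 pitch deg -0.1
pics/wrist4.npz head [555.5 429.1  48.3] [0.278 0.948 0.155] 0.39507162021315656 pitch deg 8.9
top [548.31985219 399.89746092  61.06400769] [-0.03953376 -0.15420437  0.98724774] 0.059047536811117345
```

White lifted, but the foot sagged about 9° because the grip is too close to the top edge. I'll set it down and regrip deeper and harder.

Emit:
{"api": "jog_arm", "payload": {"moves": [{"grip":1,"translation":[0.005,0,0.005],"twist":[0,0,0]},{"grip":1,"translation":[0.005,0,0.005],"twist":[0,0,0]},{"grip":1,"translation":[0.005,0,0.005],"twist":[0,0,0]},{"grip":1,"translation":[0.005,0,0.005],"twist":[0,0,0]},{"grip":1,"translation":[0,0,0],"twist":[0,0,0]},{"grip":-0.4,"translation":[0,0,0],"twist":[0,0,0]},{"grip":-0.4,"translation":[0,0,0],"twist":[0,0,0]},{"grip":-0.4,"translation":[0,0,0],"twist":[0,0,0]}]}}

```text
clock: 4.87
eef_pos: [542.6, 385.0, 18.0]
tcp_rot: [3.136, 0.783, 1.313]
contact_force: [-0.2, 0.1, 0.1]
opening: 0.697
```

```bash
python3 snap.py 5 wrist
python3 - <<'E'
from meas import *
m,n,e=facefit('pics/wrist5.npz',232,175,292,228); print('head',m.round(1),n.round(3),e)
E
```

```text
tcp [542.6 385.   18. ] rot [3.136 0.783 1.313] q [ 0.807  1.032  1.087 -0.358  1.727  1.138] F [-0.2  0.1  0.1] T [ 0.36 -0.06 -0.05] op 0.697 t 4.87
head [554.5 426.7  17.4] [ 0.283  0.959 -0.003] 0.3728199605184329
```

View pics/wrist5.png

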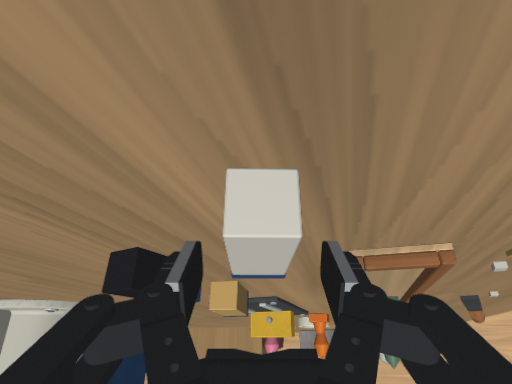

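Emit:
{"api": "jog_arm", "payload": {"moves": [{"grip":-0.4,"translation":[0,0,0.004],"twist":[0,0,0]},{"grip":-0.4,"translation":[0,0,0.004],"twist":[0,0,0]},{"grip":1,"translation":[0,0,0],"twist":[0,0,0]},{"grip":1,"translation":[0,0,0],"twist":[0,0,0]},{"grip":1,"translation":[0,0,0],"twist":[0,0,0]},{"grip":1,"translation":[0,0,0],"twist":[0,0,0]},{"grip":1,"translation":[0,0,0],"twist":[0,0,0]},{"grip":1,"translation":[0,0,0],"twist":[0,0,0]},{"grip":1,"translation":[0,0,0],"twist":[0,0,0]}], "squeeze": 120}}

```text
clock: 5.67
eef_pos: [541.4, 380.1, 13.1]
tcp_rot: [3.136, 0.782, 1.313]
contact_force: [-0.1, 1.6, 2.0]
opening: 0.38
```

Emit:
{"api": "jog_arm", "payload": {"moves": [{"grip":1,"translation":[-0.0035,0,-0.0035],"twist":[0,0,0]},{"grip":1,"translation":[-0.007,0,-0.007],"twist":[0,0,0]},{"grip":1,"translation":[-0.014,0,-0.014],"twist":[0,0,0]},{"grip":1,"translation":[-0.014,0,-0.014],"twist":[0,0,0]},{"grip":1,"translation":[-0.014,0,-0.014],"twist":[0,0,0]},{"grip":1,"translation":[0,0,0],"twist":[0,0,0]}]}}

```text
clock: 6.17
eef_pos: [543.0, 381.4, 93.6]
tcp_rot: [3.13, 0.776, 1.308]
contact_force: [0.8, 0.6, -3.2]
opening: 0.375
```

```bash
python3 snap.py 6 wrist top
python3 - <<'E'
from meas import *
m,n,e=facefit('pics/wrist6.npz',232,175,292,228); print('head',m.round(1),n.round(3),e, np.degrees(np.arcsin(n[2])))
R,p,s=cur(); print('in tool: head',R.T@(m-p),'n',R.T@n)
E
```

```text
tcp [543.  381.4  93.6] rot [3.13  0.776 1.308] q [ 0.804  0.94   1.095 -0.366  1.796  1.109] F [ 0.8  0.6 -3.2] T [ 0.83 -0.25  0.04] op 0.375 t 6.17
head [556.2 428.2  95.8] [0.276 0.961 0.01 ] 0.3858350686822211 0.5469717269401266
in tool: head [ 30.7856425    2.06573533 -39.83715308] n [ 0.70466305  0.02576375 -0.7090742 ]
```

View pics/wrist6.png

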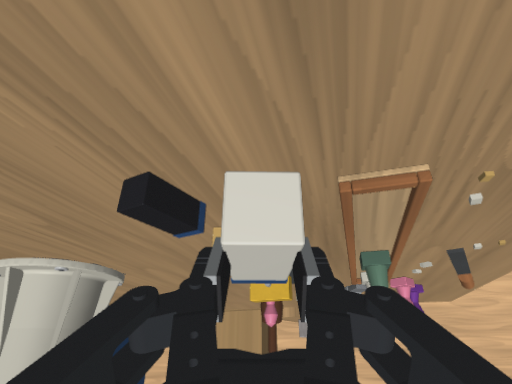

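Run:
```python
from meas import *
p,d,c=wload('pics/top6.npz'); crop(p,225,195,335,265,7,'pics/t6c.png')
cs=r.calibration('scene')
t=p.astype(int)
h=cv2.cvtColor(p,cv2.COLOR_RGB2HSV).astype(int)
# guides: bright low-sat
g=(h[...,1]<60)&(h[...,2]>135); n,l,st,ce=cv2.connectedComponentsWithStats(g.astype(np.uint8))
for i in range(1,n):
    if st[i,4]>40 and 235<ce[i][0]<285 and 210<ce[i][1]<250:
        rc=rect(l==i); W=plane(c,cv2.boxPoints(rc),14)[:,:2]; rw=cv2.minAreaRect(plane(c,np.argwhere(l==i)[:,::-1],14)[:,:2].astype(np.float32)); print('guide',st[i,4],ce[i],rw)
        # centreline fit via PCA
        Q=plane(c,np.argwhere(l==i)[:,::-1],14)[:,:2]; m=Q.mean(0);V=np.linalg.svd(Q-m)[2][0]; print(m.round(1),V.round(4),np.ptp((Q-m)@V))
y,cy=blob(masks(p)['yellow'],(285,229)); Q=plane(c,np.argwhere(y)[:,::-1],58)[:,:2]; m=Q.mean(0);V=np.linalg.svd(Q-m)[2]; print('stop',m.round(1),V.round(4).tolist(),np.ptp((Q-m)@V[0]),np.ptp((Q-m)@V[1]))
b,cb=blob(masks(p)['red'],(310,228)); print('knob',plane(c,[cb],26),b.sum())
```

```text
guide 99 [256.34343434 224.58585859] ((446.83477783203125, -45.908512115478516), (10.813027381896973, 102.24230194091797), 5.223023414611816)
[446.9 -46.9] [ 0.0954 -0.9954] 102.25616018920834
guide 102 [258.17647059 241.67647059] ((389.0433044433594, -52.09558868408203), (10.691863059997559, 101.95680236816406), 5.221029281616211)
[389.1 -52.6] [-0.0932  0.9956] 101.97132377029236
stop [ 426.  -139.9] [[-0.9947, -0.103], [0.103, -0.9947]] 88.22847027028537 29.486706434665706
knob [[ 434.34619254 -222.33825443   26.        ]] 19
```

View pics/t6c.png

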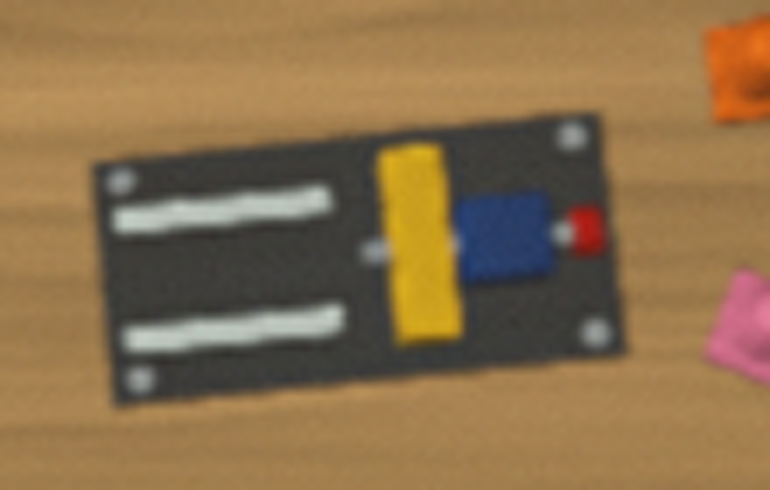

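```bash
cat >> h.py <<'E'
U=np.array([.0945,-.9955,0]);U/=np.linalg.norm(U); J=np.array([425.0,-126.5,0])
def jigpose(jx,zc,cin,th=np.pi/4,jy=0):
    R=toolR(U,th); c=J+U*jx+np.cross([0,0,1],U)*jy+[0,0,zc]; return R,c-R@np.array(cin)
E
python3 - <<'E'
from h import *
cin=(-.9,.5,-8)
R,p=jigpose(-68,26+62,cin); print(p); plan(R,p); plan(R,p,16)
E
```

```text
[418.55052367 -63.84956547  81.70674965]
rows 13 translation [-0.0245, -0.0063, 0.0251] twist [-0.0186, -0.0004, -0.0193] | total d [-322.8   -7.6  329.2] w [-0.242 -0.005 -0.251]
rows 16 translation [-0.0199, -0.0052, 0.0204] twist [-0.0151, -0.0003, -0.0157] | total d [-322.8   -7.6  329.2] w [-0.242 -0.005 -0.251]
```

Emit:
{"api": "jog_arm", "payload": {"moves": [{"grip":1,"translation":[-0.02,-0.0052,0.0204],"twist":[-0.0151,-0.0003,-0.0157]},{"grip":1,"translation":[-0.02,-0.0052,0.0204],"twist":[-0.0151,-0.0003,-0.0157]},{"grip":1,"translation":[-0.02,-0.0052,0.0204],"twist":[-0.0151,-0.0003,-0.0157]},{"grip":1,"translation":[-0.02,-0.0052,0.0204],"twist":[-0.0151,-0.0003,-0.0157]},{"grip":1,"translation":[-0.02,-0.0052,0.0204],"twist":[-0.0151,-0.0003,-0.0157]},{"grip":1,"translation":[-0.02,-0.0052,0.0204],"twist":[-0.0151,-0.0003,-0.0157]},{"grip":1,"translation":[-0.02,-0.0052,0.0204],"twist":[-0.0151,-0.0003,-0.0157]},{"grip":1,"translation":[-0.02,-0.0052,0.0204],"twist":[-0.0151,-0.0003,-0.0157]}]}}

```text
clock: 6.93
eef_pos: [458.5, 160.9, 83.8]
tcp_rot: [-3.141, 0.786, 1.493]
contact_force: [0.7, -0.7, -3.2]
opening: 0.381
```

Emit:
{"api": "jog_arm", "payload": {"moves": [{"grip":1,"translation":[-0.02,-0.0052,0.0204],"twist":[-0.0151,-0.0003,-0.0157]},{"grip":1,"translation":[-0.02,-0.0052,0.0204],"twist":[-0.0151,-0.0003,-0.0157]},{"grip":1,"translation":[-0.02,-0.0052,0.0204],"twist":[-0.0151,-0.0003,-0.0157]},{"grip":1,"translation":[-0.02,-0.0052,0.0204],"twist":[-0.0151,-0.0003,-0.0157]},{"grip":1,"translation":[-0.02,-0.0052,0.0204],"twist":[-0.0151,-0.0003,-0.0157]},{"grip":1,"translation":[-0.02,-0.0052,0.0204],"twist":[-0.0151,-0.0003,-0.0157]},{"grip":1,"translation":[-0.02,-0.0052,0.0204],"twist":[-0.0151,-0.0003,-0.0157]},{"grip":1,"translation":[-0.02,-0.0052,0.0204],"twist":[-0.0151,-0.0003,-0.0157]},{"grip":1,"translation":[0,0,0],"twist":[0,0,0]},{"grip":1,"translation":[0,0,0],"twist":[0,0,0]}]}}

```text
clock: 7.77
eef_pos: [415.8, -67.1, 82.2]
tcp_rot: [-3.135, 0.788, 1.667]
contact_force: [-1.0, -0.2, -4.1]
opening: 0.38
```

```bash
python3 snap.py 7 wrist top
python3 - <<'E'
from meas import *
m,n,e=facefit('pics/wrist7.npz',232,175,292,228); print('head',m.round(1),n.round(3),e, np.degrees(np.arcsin(n[2])))
R,p,s=cur(); print('in tool: head',R.T@(m-p),'n',R.T@n); c=m-45*n; print('foot/centre jig:',(c-J)@U,(c-J)@np.cross([0,0,1],U),c[2],'yaw err',np.cross(-U,n)[2])
p,d,c=wload('pics/top7.npz'); crop(p,205,185,335,265,6,'pics/t7c.png')
plan(*jigpose(-68,26+62,(-.9,.5,-8)))
E
```

```text
tcp [415.8 -67.1  82.2] rot [-3.135  0.788  1.667] q [ 0.451  0.46   2.183 -0.87   1.048  1.022] F [-1.  -0.2 -4.1] T [ 0.81  0.05 -0.01] op 0.38 t 7.77
head [412.3 -18.7  83.9] [-0.067  0.998  0.   ] 0.37401051396841695 0.01978360489061597
in tool: head [ 31.8588246   -1.03225587 -34.37328412] n [ 0.70557329  0.02728373 -0.70811152]
foot/centre jig: -63.517107839379975 -3.7612190998883257 83.91155138442633 yaw err -0.027888536897790583
rows 1 translation [0.0013, 0.001, -0.0006] twist [-0.002, 0.0014, 0.0012] | total d [ 1.3  1.  -0.6] w [-0.002  0.001  0.001]
```

View pics/t7c.png

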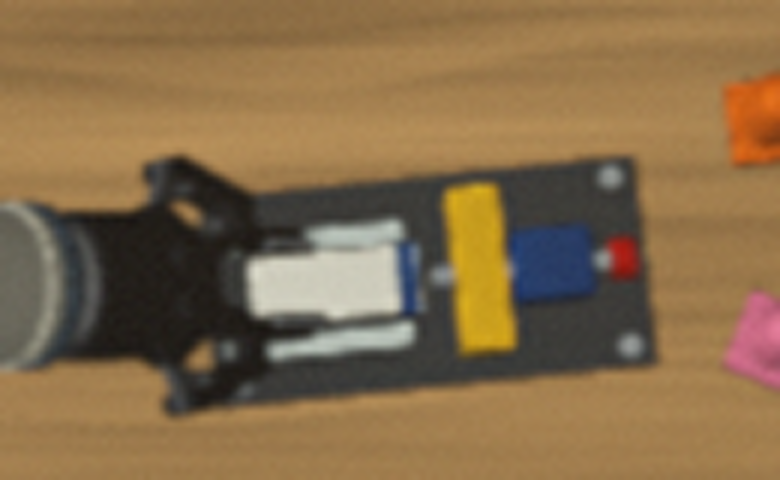

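View pics/wrist7.png

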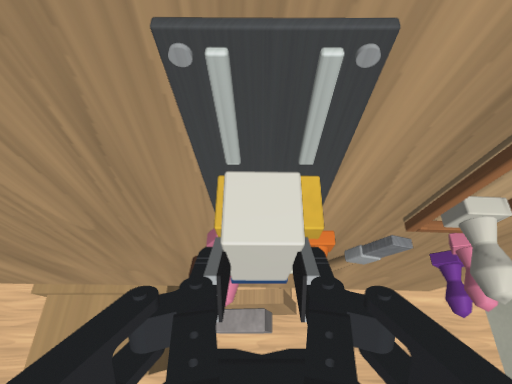

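Run:
```python
from meas import *
for f,tp,rot in (('6',[543.,381.4,93.6],[3.13,.776,1.308]),('7',[415.8,-67.1,82.2],[-3.135,.788,1.667])):
    p,d,c=wload(f'pics/wrist{f}.npz'); R=Ro.from_euler('xyz',rot).as_matrix(); Rc=c['R']; o=-Rc.T@c['t']
    print('cam in tool',R.T@(o-tp), R.T@Rc[2]); print(c['fx'],c['cx'],c['cy'])
    m,n,e=facefit(f'pics/wrist{f}.npz',232,175,292,228); print('head in cam',Rc@m+c['t'])
for _ in range(4):
    s=r.sense(); print(s['eef_pos'],s['tcp_rot'])
# jig in wrist7: guide edges ends
p,d,c=wload('pics/wrist7.npz')
print(plane(c,[(217,52),(329,52),(232,162),(307,162)],14).round(1))
print(plane(c,[(153,22),(398,22)],8).round(1))
```

```text
cam in tool [  80.28031705    0.704317   -165.98256412] [-0.31072367  0.00120734  0.95049952]
308.4216497544758 261.2194274874414 191.01304444464355
head in cam [1.28292028e-01 4.29413512e+00 1.38498446e+02]
cam in tool [  80.00380928    0.51966448 -165.88954737] [-0.31013276  0.00172583  0.95069169]
308.4216497544758 261.2194274874414 191.01304444464355
head in cam [1.21324801e-01 4.30238476e+00 1.38446198e+02]
[417.67321042 -65.25491107  82.21173178] [-3.13835466  0.78678319  1.6671285 ]
[417.67321042 -65.25491107  82.21173178] [-3.13835466  0.78678319  1.6671285 ]
[417.67321042 -65.25491107  82.21173178] [-3.13835466  0.78678319  1.6671285 ]
[417.67321042 -65.25491107  82.21173178] [-3.13835466  0.78678319  1.6671285 ]
[[ 3.884e+02  3.000e-01  1.400e+01]
 [ 4.427e+02  5.500e+00  1.400e+01]
 [ 3.965e+02 -9.950e+01  1.400e+01]
 [ 4.546e+02 -9.370e+01  1.400e+01]]
[[359.    8.6   8. ]
 [471.5  19.3   8. ]]
```

Run:
```python
from meas import *
p,d,c=wload('pics/top7.npz'); L=np.cross([0,0,1],U)
print('top cam pos',-c['R'].T@c['t'])
h=cv2.cvtColor(p,cv2.COLOR_RGB2HSV).astype(int); w=(h[...,1]<60)&(h[...,2]>165); a,ca=blob(w,(259,232)); b,cb=blob(masks(p)['blue'],(274,231),5)
print(ca,a.sum(),cb,b.sum(),rect(a))
for z in (102,):
    X=plane(c,[ca,cb],z); print(X.round(1),[( (x-J)@U,(x-J)@L) for x in X])
R,pp,s=cur(); print(pp)
```

```text
top cam pos [ 267.60670266  -71.58418805 1620.46715526]
[259.89169675 230.58122744] 277 [272.53333333 230.86666667] 15 ((258.6732482910156, 230.232666015625), (14.328536033630371, 24.17940330505371), 84.2894058227539)
[[417.7 -59.4 102. ]
 [416.5 -99.7 102. ]] [(np.float64(-67.49754987601253), np.float64(-0.8916150293890306)), (np.float64(-27.535150570318237), np.float64(-5.9614673278619055))]
[417.67321042 -65.25491107  82.21173178]
```

Emit:
{"api": "jog_arm", "payload": {"moves": [{"grip":1,"translation":[0,0.0025,0],"twist":[-0.0098,0,-0.0098]},{"grip":1,"translation":[0,0.0025,0],"twist":[-0.0098,0,-0.0098]},{"grip":1,"translation":[0.01,0,0.01],"twist":[0,0,0]},{"grip":1,"translation":[0.01,0,0.01],"twist":[0,0,0]},{"grip":1,"translation":[0,0,0],"twist":[0,0,0]},{"grip":1,"translation":[0,0,0],"twist":[0,0,0]},{"grip":1,"translation":[0,0,0],"twist":[0,0,0]}]}}

```text
clock: 8.45
eef_pos: [422.6, -64.9, 54.5]
tcp_rot: [-3.137, 0.788, 1.697]
contact_force: [-1.4, -0.4, -3.4]
opening: 0.378
```

```bash
python3 snap.py 8 wrist top
cat > jigchk.py <<'E'
import sys
from meas import *
n_=sys.argv[1]
m,n,e=facefit(f'pics/wrist{n_}.npz',235,178,290,228); L=np.cross([0,0,1],U); ce=m-45*n
print('wrist: head z',m[2].round(1),'n',n.round(3),'centre jig',((ce-J)@U).round(1),((ce-J)@L).round(1),ce[2].round(1),'yaw',np.cross(-U,n)[2].round(3))
p,d,c=wload(f'pics/top{n_}.npz'); b,cb=blob(masks(p)['blue'],(272,231),5); X=plane(c,[cb],m[2]+18)[0]; print('top band',cb,b.sum(),'jig',((X-J)@U).round(1),((X-J)@L).round(1))
k=float(sys.argv[2]) if len(sys.argv)>2 else 1
crop(p,225,195,325,260,7,f'pics/t{n_}c.png')
E
python3 jigchk.py 8
```

```text
tcp [422.6 -64.9  54.5] rot [-3.137  0.788  1.697] q [ 0.455  0.521  2.189 -0.922  0.997  1.076] F [-1.4 -0.4 -3.4] T [ 0.87  0.05 -0.01] op 0.378 t 8.45
wrist: head z 57.0 n [-0.093  0.996 -0.   ] centre jig -65.0 3.1 57.0 yaw -0.001
top band [272.13333333 230.53333333] 15 jig -28.0 -2.2
```

View pics/t8c.png

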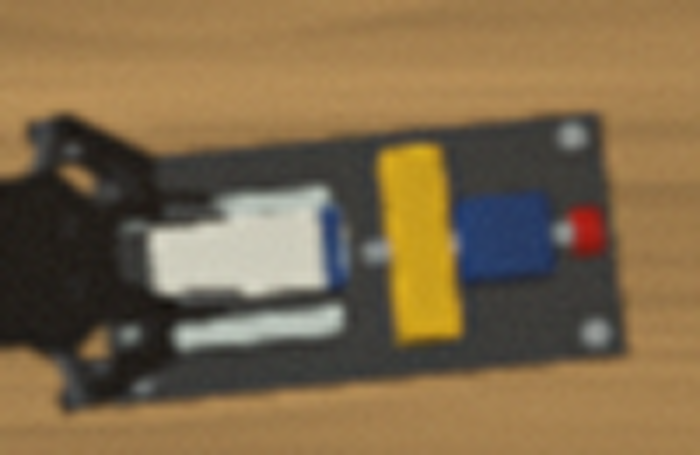

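Emit:
{"api": "jog_arm", "payload": {"moves": [{"grip":1,"translation":[0.005,0.001,0.005],"twist":[0,0,0]},{"grip":1,"translation":[0.005,0,0.005],"twist":[0,0,0]},{"grip":1,"translation":[0.005,0,0.005],"twist":[0,0,0]},{"grip":1,"translation":[0.004,0,0.004],"twist":[0,0,0]},{"grip":1,"translation":[0,0,0],"twist":[0,0,0]},{"grip":1,"translation":[0,0,0],"twist":[0,0,0]}]}}

```text
clock: 9.05
eef_pos: [422.8, -65.5, 26.8]
tcp_rot: [-3.136, 0.788, 1.697]
contact_force: [0.1, 0.9, -2.9]
opening: 0.38
```

```bash
python3 snap.py 9 wrist top; python3 jigchk.py 9
```

```text
tcp [422.8 -65.5  26.8] rot [-3.136  0.788  1.697] q [ 0.454  0.584  2.188 -0.956  0.96   1.136] F [ 0.1  0.9 -2.9] T [0.81 0.04 0.02] op 0.38 t 9.05
wrist: head z 29.3 n [-0.097  0.995 -0.002] centre jig -64.5 3.5 29.4 yaw 0.002
top band [272.06666667 230.86666667] 15 jig -27.6 -0.6
```

View pics/wrist9.png

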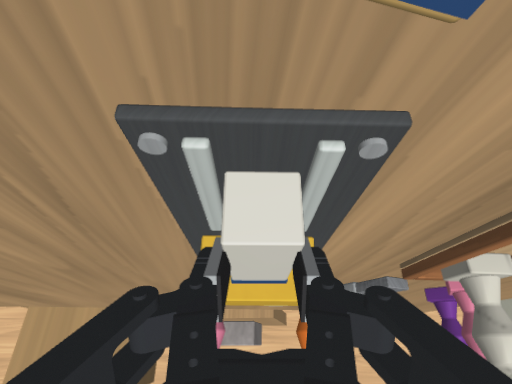

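Emit:
{"api": "jog_arm", "payload": {"moves": [{"grip":1,"translation":[0.002,0,0.002],"twist":[0,0,0]},{"grip":1,"translation":[0,0,0],"twist":[0,0,0]},{"grip":1,"translation":[-0.0028,0,0.0028],"twist":[0,0,0]},{"grip":1,"translation":[-0.0028,0,0.0028],"twist":[0,0,0]},{"grip":1,"translation":[-0.0028,0,0.0028],"twist":[0,0,0]},{"grip":1,"translation":[-0.0028,0,0.0028],"twist":[0,0,0]},{"grip":1,"translation":[0,0,0],"twist":[0,0,0]}]}}

```text
clock: 9.73
eef_pos: [425.1, -81.4, 24.5]
tcp_rot: [-3.138, 0.787, 1.695]
contact_force: [-0.8, 5.0, -2.8]
opening: 0.377
```

Emit:
{"api": "jog_arm", "payload": {"moves": [{"grip":1,"translation":[-0.0014,0,0.0014],"twist":[0,0,0]},{"grip":1,"translation":[-0.0014,0,0.0014],"twist":[0,0,0]},{"grip":1,"translation":[0,0,0],"twist":[0,0,0]}]}}

```text
clock: 9.98
eef_pos: [425.5, -84.9, 24.4]
tcp_rot: [-3.138, 0.787, 1.695]
contact_force: [-2.7, 5.8, -1.7]
opening: 0.38
```

Emit:
{"api": "jog_arm", "payload": {"moves": [{"grip":1,"translation":[-0.0014,0,0.0014],"twist":[0,0,0]},{"grip":1,"translation":[0,0,0],"twist":[0,0,0]},{"grip":1,"translation":[0,0,0],"twist":[0,0,0]}]}}

```text
clock: 10.23
eef_pos: [425.7, -86.6, 24.4]
tcp_rot: [-3.138, 0.787, 1.695]
contact_force: [-2.3, 6.1, -1.4]
opening: 0.378
```

Emit:
{"api": "jog_arm", "payload": {"moves": [{"grip":1,"translation":[-0.0014,0,0.0014],"twist":[0,0,0]},{"grip":1,"translation":[0,0,0],"twist":[0,0,0]},{"grip":1,"translation":[0,0,0],"twist":[0,0,0]}]}}

```text
clock: 10.48
eef_pos: [426.0, -86.6, 23.9]
tcp_rot: [-3.141, 0.783, 1.692]
contact_force: [-11.2, 27.5, 9.2]
opening: 0.378
```

Emit:
{"api": "jog_arm", "payload": {"moves": [{"grip":1,"translation":[-0.0014,0,0.0014],"twist":[0,0,0]},{"grip":1,"translation":[0,0,0],"twist":[0,0,0]},{"grip":1,"translation":[0,0,0],"twist":[0,0,0]}]}}

```text
clock: 10.73
eef_pos: [426.3, -86.6, 23.4]
tcp_rot: [3.14, 0.779, 1.69]
contact_force: [-20.1, 50.1, 20.2]
opening: 0.38
```

Emit:
{"api": "jog_arm", "payload": {"moves": [{"grip":1,"translation":[0.0018,0,-0.0018],"twist":[0,0,0]},{"grip":1,"translation":[0,0,0],"twist":[0,0,0]},{"grip":1,"translation":[0,0,0],"twist":[0,0,0]}]}}

```text
clock: 10.98
eef_pos: [426.1, -86.6, 23.9]
tcp_rot: [-3.14, 0.784, 1.694]
contact_force: [-4.8, 16.5, 1.5]
opening: 0.376
```

```bash
python3 snap.py 10 wrist top; python3 jigchk.py 10
```

```text
tcp [426.1 -86.6  23.9] rot [-3.14   0.784  1.694] q [ 0.404  0.585  2.202 -1.005  0.933  1.142] F [-4.8 16.5  1.5] T [ 2.23  0.79 -0.76] op 0.376 t 10.98
wrist: head z 26.6 n [-0.094  0.996 -0.005] centre jig -43.1 4.7 26.8 yaw -0.001
top band [278.41666667 230.08333333] 12 jig -6.3 0.1
```

View pics/t10c.png

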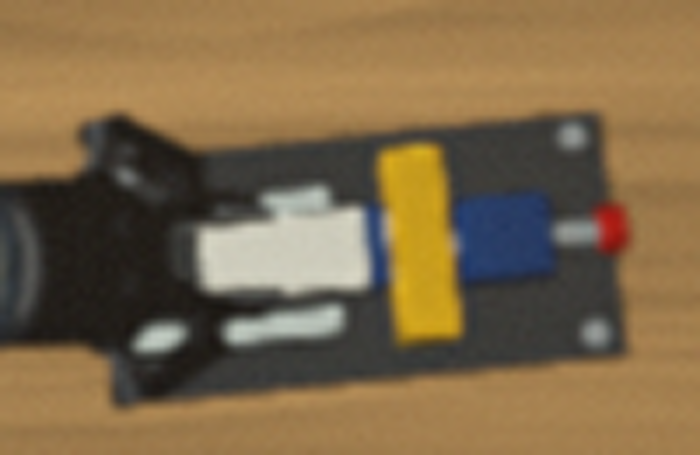

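Top view: the white foot is against the yellow stop, the band is hidden up to (375,245) and the red knob has moved out to (613,228). The force is about 16 N. Holding it still.

Emit:
{"api": "jog_arm", "payload": {"moves": [{"grip":1,"translation":[0,0,0],"twist":[0,0,0]},{"grip":1,"translation":[0,0,0],"twist":[0,0,0]},{"grip":1,"translation":[0,0,0],"twist":[0,0,0]},{"grip":1,"translation":[0,0,0],"twist":[0,0,0]},{"grip":1,"translation":[0,0,0],"twist":[0,0,0]},{"grip":1,"translation":[0,0,0],"twist":[0,0,0]},{"grip":1,"translation":[0,0,0],"twist":[0,0,0]},{"grip":1,"translation":[0,0,0],"twist":[0,0,0]},{"grip":1,"translation":[0,0,0],"twist":[0,0,0]},{"grip":1,"translation":[0,0,0],"twist":[0,0,0]}]}}

```text
clock: 11.92
eef_pos: [426.2, -86.6, 23.9]
tcp_rot: [-3.14, 0.784, 1.694]
contact_force: [-5.9, 17.5, 2.5]
opening: 0.38
```

Emit:
{"api": "jog_arm", "payload": {"moves": [{"grip":1,"translation":[0,0,0],"twist":[0,0,0]},{"grip":1,"translation":[0,0,0],"twist":[0,0,0]},{"grip":1,"translation":[0,0,0],"twist":[0,0,0]},{"grip":1,"translation":[0,0,0],"twist":[0,0,0]},{"grip":1,"translation":[0,0,0],"twist":[0,0,0]},{"grip":1,"translation":[0,0,0],"twist":[0,0,0]},{"grip":1,"translation":[0,0,0],"twist":[0,0,0]},{"grip":1,"translation":[0,0,0],"twist":[0,0,0]},{"grip":1,"translation":[0,0,0],"twist":[0,0,0]},{"grip":1,"translation":[0,0,0],"twist":[0,0,0]}]}}

```text
clock: 12.75
eef_pos: [426.2, -86.6, 23.9]
tcp_rot: [-3.14, 0.784, 1.694]
contact_force: [-6.8, 17.6, 2.6]
opening: 0.376
```

Emit:
{"api": "jog_arm", "payload": {"moves": [{"grip":1,"translation":[0,0,0],"twist":[0,0,0]},{"grip":1,"translation":[0,0,0],"twist":[0,0,0]},{"grip":1,"translation":[0,0,0],"twist":[0,0,0]},{"grip":1,"translation":[0,0,0],"twist":[0,0,0]},{"grip":1,"translation":[0,0,0],"twist":[0,0,0]},{"grip":1,"translation":[0,0,0],"twist":[0,0,0]}]}}

```text
clock: 13.25
eef_pos: [426.2, -86.6, 23.9]
tcp_rot: [-3.14, 0.784, 1.694]
contact_force: [-6.0, 17.8, 2.4]
opening: 0.377
```

Run:
```python
from meas import *
p,d,c=wload('pics/top6.npz')
h=cv2.cvtColor(p,cv2.COLOR_RGB2HSV).astype(int); H,S,V=h[...,0],h[...,1],h[...,2]
m=(((H<12)|(H>174))&(S>120)&(V>60)&(V<220)); m[:140]=0;m[195:]=0;m[:,:150]=0;m[:,322:]=0
m=cv2.morphologyEx(m.astype(np.uint8),cv2.MORPH_CLOSE,np.ones((3,3)))
n,l,st,ce=cv2.connectedComponentsWithStats(m); k=1+np.argmax(st[1:,4]); print(st[k],ce[k])
Q=plane(c,np.argwhere(l==k)[:,::-1],18)[:,:2]; print('lane',cv2.minAreaRect(Q.astype(np.float32)), cv2.boxPoints(cv2.minAreaRect(Q.astype(np.float32))).round(0).tolist())
g=(H>60)&(H<95)&(S>60); b,cb=blob(g,(246,168)); print('obelisk',cb,b.sum(),plane(c,[cb],50), plane(c,cv2.boxPoints(rect(b)),30).round(0)[:,:2].tolist())
crop(p,150,145,325,200,4.4,'pics/lane.png')
```

```text
[319 151   1   1   1] [319. 151.]
lane ((699.9629516601562, -265.504638671875), (0.0, 0.0), 0.0) [[700.0, -266.0], [700.0, -266.0], [700.0, -266.0], [700.0, -266.0]]
obelisk [242.86666667 164.2       ] 15 [[648.14290553  -3.34920626  50.        ]] [[661.0, 0.0], [661.0, -10.0], [636.0, -10.0], [636.0, 1.0]]
```

View pics/lane.png

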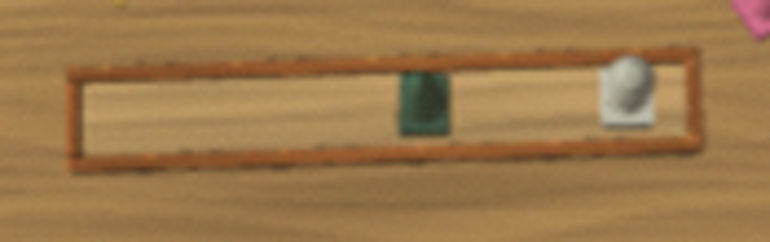

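Run:
```python
from meas import *
p,d,c=wload('pics/top6.npz')
k=lambda x,y:(150+x/4.4-.4,145+y/4.4-.4)
P=plane(c,[k(70,70),k(70,172),k(698,48),k(703,152)],18)[:,:2]; print(P.round(1)); ctr=P.mean(0); ax=(P[0]+P[1]-P[2]-P[3])/2; print('lane ctr',ctr,'len',np.linalg.norm(ax),'wid',np.linalg.norm(P[0]-P[1]),'y axis',ax/np.linalg.norm(ax))
yv=ax/np.linalg.norm(ax)
for z in(20,):
    o=plane(c,[k(398,72),k(398,135),k(450,135),k(450,72)],z)[:,:2]; print('obel',o.round(0).tolist(),((o-ctr)@yv).round(0))
```

```text
[[ 672.2  266.6]
 [ 590.2  264.4]
 [ 684.3 -227.9]
 [ 600.9 -229.5]]
lane ctr [636.91618908  18.40055261] len 494.328619868459 wid 82.03401436817495 y axis [-0.02294896  0.99973664]
obel [[667.0, 8.0], [616.0, 8.0], [616.0, -33.0], [667.0, -33.0]] [-11. -10. -51. -52.]
```

```bash
cat >> h.py <<'E'
LC=np.array([636.9,18.4,0]); LY=np.array([-.023,.99974,0]); LX=np.array([.99974,.023,0])
def lanepose(ly,zfoot,cin,lx=0,th=np.pi/4,f=None):
    f=LX if f is None else f
    z=f*np.sin(th)+np.array([0,0,-np.cos(th)]); x=f*np.cos(th)+np.array([0,0,np.sin(th)])
    R=np.c_[x,np.cross(z,x),z]; c=LC+LY*ly+LX*lx+[0,0,zfoot+45]; return R,c-R@np.array(cin)
E
python3 - <<'E'
from meas import *
m,n,e=facefit('pics/wrist10.npz',235,178,290,228); c=m-45*n; R=Ro.from_euler('xyz',[-3.14,.784,1.694]).as_matrix(); p=np.array([426.1,-86.6,23.9]); print('cin',R.T@(c-p),'n',R.T@n)
R0,p0,_=cur(); p1=p0-U*30+[0,0,110]
plan(R0,p0-U*30,2); plan(R0,p1,4,R0,p0-U*30)
R2,p2=lanepose(205,75,R.T@(c-p)); print(p2); plan(R2,p2,20,R0,p1)
E
```

```text
cin [ 0.38698519 -0.10919491 -4.55070766] n [ 0.71127517  0.0282984  -0.70234382]
rows 2 translation [0.0106, 0.0004, -0.0106] twist [0.0, 0.0, 0.0] | total d [ 21.2   0.8 -21.2] w [0. 0. 0.]
rows 4 translation [-0.0194, -0.0, -0.0195] twist [0.0, 0.0, 0.0] | total d [-77.7  -0.1 -77.9] w [0. 0. 0.]
[635.13094239 223.30525    116.5085239 ]
rows 20 translation [0.0215, -0.0007, -0.0] twist [-0.0001, 0.058, 0.0906] | total d [ 190.7  244.2 -166. ] w [-0.002  1.161  1.812]
```

Emit:
{"api": "jog_arm", "payload": {"moves": [{"grip":1,"translation":[0.0053,0,-0.0053],"twist":[0,0,0]},{"grip":1,"translation":[0.0106,0,-0.0106],"twist":[0,0,0]},{"grip":1,"translation":[0.0053,0,-0.0053],"twist":[0,0,0]},{"grip":1,"translation":[-0.0195,0,-0.0195],"twist":[0,0,0]},{"grip":1,"translation":[-0.0195,0,-0.0195],"twist":[0,0,0]},{"grip":1,"translation":[-0.0195,0,-0.0195],"twist":[0,0,0]},{"grip":1,"translation":[-0.0195,0,-0.0195],"twist":[0,0,0]},{"grip":1,"translation":[0,0,0],"twist":[0,0,0]}]}}

```text
clock: 13.92
eef_pos: [424.1, -58.0, 138.5]
tcp_rot: [3.139, 0.788, 1.691]
contact_force: [0.9, -0.3, -2.7]
opening: 0.377
```

Emit:
{"api": "jog_arm", "payload": {"moves": [{"grip":1,"translation":[0.0215,-0.0007,0],"twist":[0,0.058,0.0906]},{"grip":1,"translation":[0.0215,-0.0007,0],"twist":[0,0.058,0.0906]},{"grip":1,"translation":[0.0215,-0.0007,0],"twist":[0,0.058,0.0906]},{"grip":1,"translation":[0.0215,-0.0007,0],"twist":[0,0.058,0.0906]},{"grip":1,"translation":[0.0215,-0.0007,0],"twist":[0,0.058,0.0906]},{"grip":1,"translation":[0.0215,-0.0007,0],"twist":[0,0.058,0.0906]},{"grip":1,"translation":[0.0215,-0.0007,0],"twist":[0,0.058,0.0906]},{"grip":1,"translation":[0.0215,-0.0007,0],"twist":[0,0.058,0.0906]},{"grip":1,"translation":[0.0215,-0.0007,0],"twist":[0,0.058,0.0906]},{"grip":1,"translation":[0.0215,-0.0007,0],"twist":[0,0.058,0.0906]}]}}

```text
clock: 14.75
eef_pos: [473.9, 112.7, 40.6]
tcp_rot: [2.776, 0.01, 0.854]
contact_force: [-1.9, -5.8, 10.4]
opening: 0.379
```

Emit:
{"api": "jog_arm", "payload": {"moves": [{"grip":1,"translation":[0.0215,-0.0007,0],"twist":[0,0.058,0.0906]},{"grip":1,"translation":[0.0215,-0.0007,0],"twist":[0,0.058,0.0906]},{"grip":1,"translation":[0.0215,-0.0007,0],"twist":[0,0.058,0.0906]},{"grip":1,"translation":[0.0215,-0.0007,0],"twist":[0,0.058,0.0906]},{"grip":1,"translation":[0.0215,-0.0007,0],"twist":[0,0.058,0.0906]},{"grip":1,"translation":[0.0215,-0.0007,0],"twist":[0,0.058,0.0906]},{"grip":1,"translation":[0.0215,-0.0007,0],"twist":[0,0.058,0.0906]},{"grip":1,"translation":[0.0215,-0.0007,0],"twist":[0,0.058,0.0906]},{"grip":1,"translation":[0.0215,-0.0007,0],"twist":[0,0.058,0.0906]},{"grip":1,"translation":[0.0215,-0.0007,0],"twist":[0,0.058,0.0906]}]}}

```text
clock: 15.58
eef_pos: [650.6, 189.1, 136.7]
tcp_rot: [3.061, -0.677, 0.193]
contact_force: [0.4, 0.6, -3.3]
opening: 0.377
```

Emit:
{"api": "jog_arm", "payload": {"moves": [{"grip":1,"translation":[0,0,0],"twist":[0,0,0]},{"grip":1,"translation":[0,0,0],"twist":[0,0,0]},{"grip":1,"translation":[0,0,0],"twist":[0,0,0]}]}}

```text
clock: 15.83
eef_pos: [649.6, 187.4, 136.0]
tcp_rot: [3.059, -0.675, 0.192]
contact_force: [-0.0, 0.1, -3.3]
opening: 0.383
```

```bash
python3 snap.py 11 wrist top scene
python3 - <<'E'
from meas import *
m,n,e=facefit('pics/wrist11.npz',235,178,290,228); print(m,n,e); cc=m-45*n; ft=m-90*n
print('foot lane y,x,z',(ft-LC)@LY,(ft-LC)@LX,ft[2])
p,d,c=wload('pics/top11.npz'); crop(p,130,135,290,215,4.8,'pics/t11c.png')
plan(*lanepose(205,75,(.39,-.1,-4.55)))
E
```

```text
tcp [649.6 187.4 136. ] rot [ 3.059 -0.675  0.192] q [ 0.389  0.315  2.116 -1.295  0.213  3.017] F [-0.   0.1 -3.3] T [ 0.02  0.64 -0.01] op 0.383 t 15.83
[714.2447978  186.80482801  -0.94238932] [ 5.86081732e-04 -7.15990143e-04  9.99999572e-01] 0.470736761223885
foot lane y,x,z 166.64774795469913 81.1467476580311 -90.94235079171166
rows 2 translation [-0.0097, -0.0186, 0.0034] twist [-0.0156, 0.0523, 0.0658] | total d [-18.  -37.7   7.6] w [-0.031  0.105  0.132]
```

View pics/t11c.png

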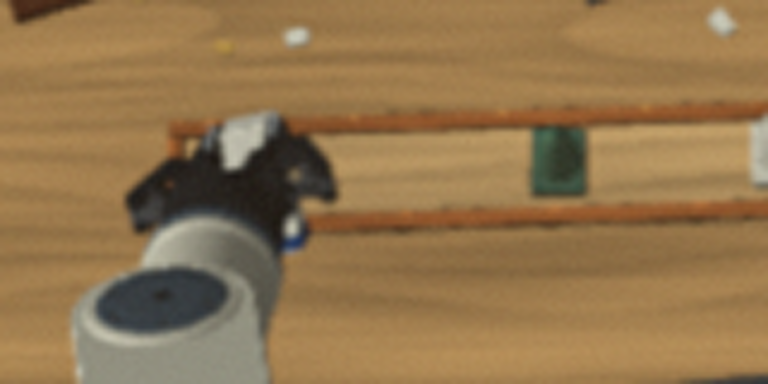

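View pics/scene11.png

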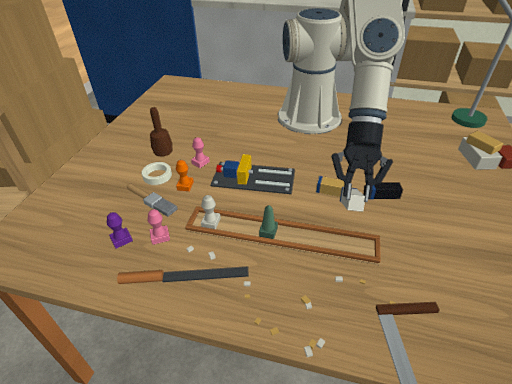

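View pics/wrist11.png

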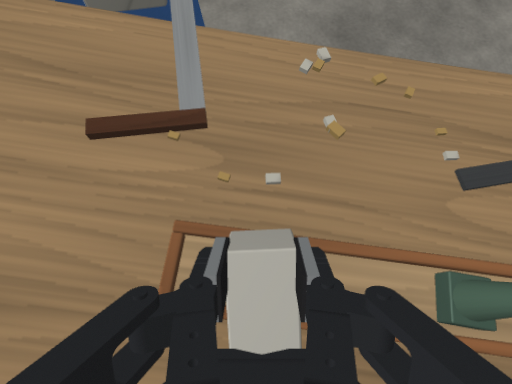

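The screw path dipped to z≈40 mm and the blank touched something, so it turned in the grip. J4 and J6 also ran into their limits. The top view shows the white head at (250,130) and the blue foot at (290,240), under the gripper. Next I'll check the blank's attitude in hand and whether sand or black moved.

Run:
```python
from meas import *
R,p,s=cur()
for b in ((240,238,288,290),(235,300,295,340)):
    m,n,e=facefit('pics/wrist11.npz',*b); print(m.round(1),n.round(3),round(e,2),'in tool',(R.T@(m-p)).round(1),(R.T@n).round(3))
p_,d,c=wload('pics/top11.npz'); crop(p_,130,190,330,265,3.9,'pics/t11d.png')
p_,d,c=wload('pics/scene11.npz'); crop(p_,290,140,420,230,6,'pics/s11d.png')
plan(lanepose(0,0,(0,0,0),th=0)[0],p+[-60,0,40],R0=R,p0=p)
```

```text
[626.9 184.4 164.9] [-0.287  0.026  0.957] 1.26 in tool [  0.1   2.7 -36.7] [ 0.382 -0.004 -0.924]
[603.3 179.9 152.6] [-0.497 -0.016  0.867] 0.39 in tool [-26.4   3.1 -42.2] [ 0.159  0.002 -0.987]
rows 7 translation [-0.0058, -0.0007, -0.0087] twist [0.0031, -0.0971, 0.0194] | total d [-21.   -5.9 -68.7] w [ 0.022 -0.68   0.136]
```

View pics/t11d.png

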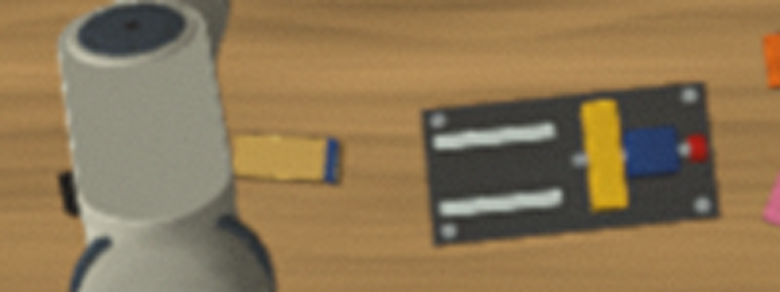

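View pics/s11d.png

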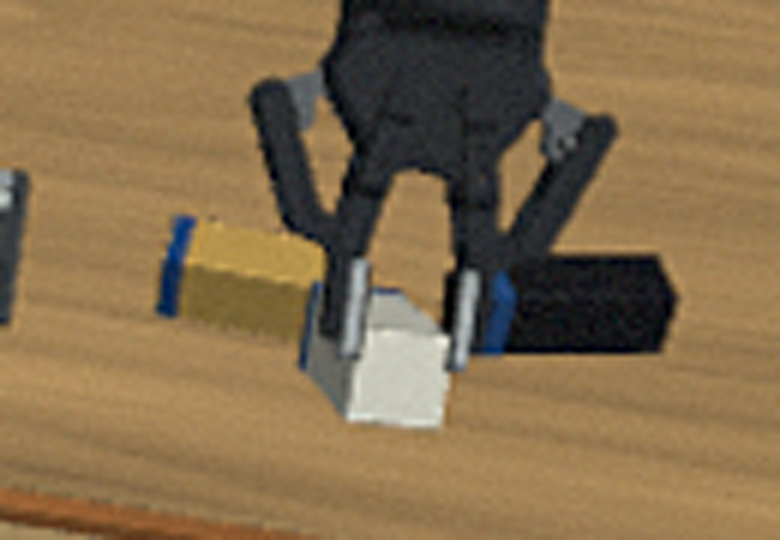

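Emit:
{"api": "jog_arm", "payload": {"moves": [{"grip":1,"translation":[-0.004,0,-0.008],"twist":[0.003,-0.097,0.0194]},{"grip":1,"translation":[-0.004,0,-0.008],"twist":[0.003,-0.097,0.0194]},{"grip":1,"translation":[-0.004,0,-0.008],"twist":[0.003,-0.097,0.0194]},{"grip":1,"translation":[-0.004,0,-0.008],"twist":[0.003,-0.097,0.0194]},{"grip":1,"translation":[-0.004,0,-0.008],"twist":[0.003,-0.097,0.0194]},{"grip":1,"translation":[-0.004,0,-0.008],"twist":[0.003,-0.097,0.0194]},{"grip":1,"translation":[-0.004,0,-0.008],"twist":[0.003,-0.097,0.0194]},{"grip":1,"translation":[0,0,0],"twist":[0,0,0]}]}}

```text
clock: 16.65
eef_pos: [627.8, 172.1, 165.4]
tcp_rot: [3.096, -0.254, 0.047]
contact_force: [0.7, 0.3, -2.6]
opening: 0.378
```

```bash
python3 snap.py 12 wrist
python3 - <<'E'
from h import *
R,p,s=cur(); plan(toolR([0.02,-1],-.16),[530,160,200],R0=R,p0=p)
E
```

```text
tcp [627.8 172.1 165.4] rot [ 3.096 -0.254  0.047] q [ 0.33   0.32   1.812 -0.162  0.784  1.962] F [ 0.7  0.3 -2.6] T [ 0.09 -0.02  0.01] op 0.378 t 16.65
rows 14 translation [-0.0055, -0.0045, -0.004] twist [0.0256, -0.003, -0.1081] | total d [-85.6   9.6 -59.5] w [ 0.358 -0.042 -1.514]
```

View pics/wrist12.png

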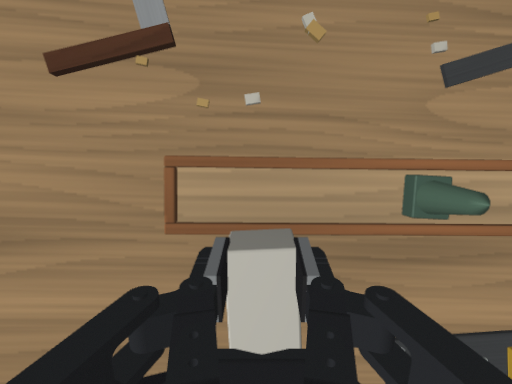

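Emit:
{"api": "jog_arm", "payload": {"moves": [{"grip":1,"translation":[-0.0055,-0.0045,-0.004],"twist":[0.0256,-0.003,-0.1081]},{"grip":1,"translation":[-0.0055,-0.0045,-0.004],"twist":[0.0256,-0.003,-0.1081]},{"grip":1,"translation":[-0.0055,-0.0045,-0.004],"twist":[0.0256,-0.003,-0.1081]},{"grip":1,"translation":[-0.0055,-0.0045,-0.004],"twist":[0.0256,-0.003,-0.1081]},{"grip":1,"translation":[-0.0055,-0.0045,-0.004],"twist":[0.0256,-0.003,-0.1081]},{"grip":1,"translation":[-0.0055,-0.0045,-0.004],"twist":[0.0256,-0.003,-0.1081]},{"grip":1,"translation":[-0.0055,-0.0045,-0.004],"twist":[0.0256,-0.003,-0.1081]}]}}

```text
clock: 17.28
eef_pos: [572.6, 184.2, 178.1]
tcp_rot: [3.097, -0.196, 0.828]
contact_force: [0.5, 0.4, -3.9]
opening: 0.38
```

Emit:
{"api": "jog_arm", "payload": {"moves": [{"grip":1,"translation":[-0.0055,-0.0045,-0.004],"twist":[0.0256,-0.003,-0.1081]},{"grip":1,"translation":[-0.0055,-0.0045,-0.004],"twist":[0.0256,-0.003,-0.1081]},{"grip":1,"translation":[-0.0055,-0.0045,-0.004],"twist":[0.0256,-0.003,-0.1081]},{"grip":1,"translation":[-0.0055,-0.0045,-0.004],"twist":[0.0256,-0.003,-0.1081]},{"grip":1,"translation":[-0.0055,-0.0045,-0.004],"twist":[0.0256,-0.003,-0.1081]},{"grip":1,"translation":[-0.0055,-0.0045,-0.004],"twist":[0.0256,-0.003,-0.1081]},{"grip":1,"translation":[-0.0055,-0.0045,-0.004],"twist":[0.0256,-0.003,-0.1081]},{"grip":1,"translation":[0,0,0],"twist":[0,0,0]},{"grip":1,"translation":[0,0,0],"twist":[0,0,0]}]}}

```text
clock: 18.03
eef_pos: [528.2, 159.0, 198.5]
tcp_rot: [-3.139, -0.158, 1.586]
contact_force: [0.7, -0.3, -3.4]
opening: 0.382
```

```bash
python3 snap.py 13 wrist scene top
python3 - <<'E'
from meas import *
R,p,s=cur()
for b in ((242,270,285,340),(240,234,285,244)):
    m,n,e=facefit('pics/wrist13.npz',*b); print(m.round(1),n.round(3),round(e,2),'in tool',(R.T@(m-p)).round(1),(R.T@n).round(3))
p_,d,c=wload('pics/scene13.npz'); crop(p_,290,100,420,230,4.5,'pics/s13d.png')
p_,d,c=wload('pics/top13.npz'); crop(p_,100,150,330,265,3.4,'pics/t13d.png')
E
```

```text
tcp [528.2 159.  198.5] rot [-3.139 -0.158  1.586] q [0.186 0.234 1.83  0.179 1.06  0.085] F [ 0.7 -0.3 -3.4] T [-0.03 -0.02  0.01] op 0.382 t 18.03
[530.3 133.5 236.2] [0.001 0.005 1.   ] 0.39 in tool [-20.1   1.4 -40.7] [ 0.163 -0.003 -0.987]
[529.3 160.9 218.6] [-0.061  0.998 -0.015] 0.13 in tool [  4.3   0.9 -18.9] [ 0.984 -0.044  0.173]
```

View pics/s13d.png

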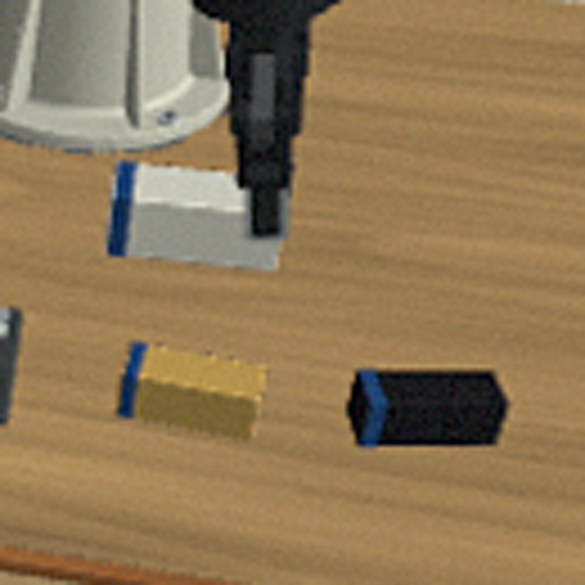

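View pics/t13d.png

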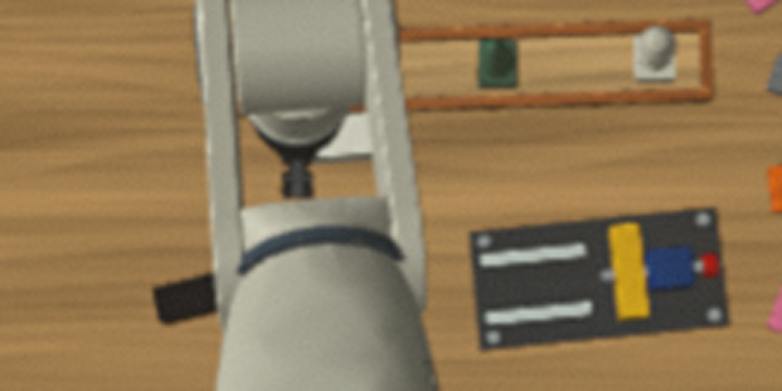

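Emit:
{"api": "jog_arm", "payload": {"moves": [{"grip":1,"translation":[-0.0045,0,0.028],"twist":[0,0,0]},{"grip":1,"translation":[-0.0045,0,0.028],"twist":[0,0,0]},{"grip":1,"translation":[-0.0045,0,0.028],"twist":[0,0,0]},{"grip":1,"translation":[-0.0045,0,0.028],"twist":[0,0,0]},{"grip":1,"translation":[-0.0045,0,0.028],"twist":[0,0,0]},{"grip":1,"translation":[-0.0045,0,0.028],"twist":[0,0,0]},{"grip":1,"translation":[-0.0025,0,0.0155],"twist":[0,0,0]},{"grip":1,"translation":[-0.0012,0,0.0073],"twist":[0,0,0]},{"grip":1,"translation":[0,0,0],"twist":[0,0,0]}]}}

```text
clock: 18.93
eef_pos: [527.0, 159.6, 5.2]
tcp_rot: [-3.136, -0.159, 1.588]
contact_force: [0.1, -0.1, -2.6]
opening: 0.378
```

Emit:
{"api": "jog_arm", "payload": {"moves": [{"grip":1,"translation":[-0.0007,0,0.0045],"twist":[0,0,0]},{"grip":1,"translation":[0,0,0],"twist":[0,0,0]},{"grip":-0.2,"translation":[0,0,0],"twist":[0,0,0]},{"grip":-1,"translation":[0,0,0],"twist":[0,0,0]},{"grip":-1,"translation":[0,0,0],"twist":[0,0,0]},{"grip":-1,"translation":[0.003,0,-0.02],"twist":[0,0,0]},{"grip":-1,"translation":[0.005,0,-0.03],"twist":[0,0,0]},{"grip":-1,"translation":[0.005,0,-0.03],"twist":[0,0,0]},{"grip":-1,"translation":[0,0,0],"twist":[0,0,0]}]}}

```text
clock: 19.68
eef_pos: [532.4, 160.6, 89.3]
tcp_rot: [3.136, -0.162, 1.591]
contact_force: [1.9, 0.7, 1.2]
opening: 0.999
```

Run:
```python
from h import *
R,p,s=cur(); print(p); plan(toolR([0.02,-1],0),[530,155,160],R0=R,p0=p)
```

```text
[532.39460926 160.56371604  89.30548683]
rows 2 translation [0.0015, -0.0011, -0.0355] twist [0.0029, -0.0808, -0.0003] | total d [  5.9  -2.1 -70.7] w [ 0.006 -0.162 -0.001]
```

Emit:
{"api": "jog_arm", "payload": {"moves": [{"grip":-1,"translation":[0.0015,-0.0005,-0.024],"twist":[0.002,-0.054,0]},{"grip":-1,"translation":[0.0015,-0.0005,-0.024],"twist":[0.002,-0.054,0]},{"grip":-1,"translation":[0.0015,-0.0005,-0.024],"twist":[0.002,-0.054,0]},{"grip":-1,"translation":[0,0,0],"twist":[0,0,0]},{"grip":-1,"translation":[0,0,0],"twist":[0,0,0]}]}}

```text
clock: 20.1
eef_pos: [528.6, 157.8, 157.2]
tcp_rot: [-3.136, 0.001, 1.592]
contact_force: [0.1, 0.5, -0.8]
opening: 1.001
```

```bash
python3 snap.py 14 wrist
```

```text
tcp [528.6 157.8 157.2] rot [-3.136e+00  1.000e-03  1.592e+00] q [2.870e-01 2.970e-01 1.836e+00 1.000e-03 1.014e+00 2.650e-01] F [ 0.1  0.5 -0.8] T [-0.03 -0.   -0.04] op 1.001 t 20.1
```

View pics/wrist14.png

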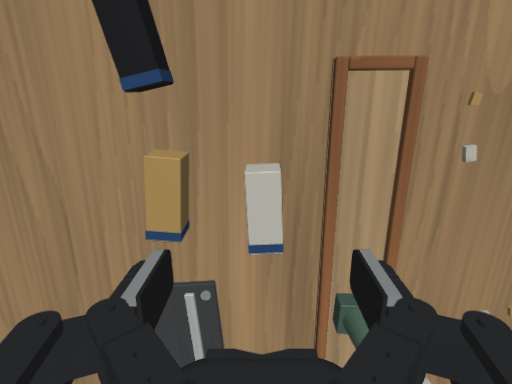

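The wrist view shows white lying flat at (264,208), band at (265,249). Sand is at (167,195), apparently not moved much, and black is at (133,40). Measuring all three.

Run:
```python
from meas import *
cw,uw,z=report('pics/wrist14.npz',(263,208))
report('pics/wrist14.npz',(167,195))
# lane rails in this view
p,d,c=wload('pics/wrist14.npz'); print(plane(c,[(335,58),(427,58),(341,68),(420,68)],18).round(1).tolist())
R,p=grasp(cw,uw,a=8,gh=24,back=70); print(p); plan(R,p,8)
```

```text
pics/wrist14.npz z 35.2 centre [532.7 118.6] size [36.  90.8] foot dir [ 0.0692 -0.9976] band [534.7  80.1] 38.5554874666707 px [245 170] [283 254]
pics/wrist14.npz z 35.1 centre [431.7 130.9] size [91.7 38. ] foot dir [-0.0571 -0.9984] band [431.9  92.8] 38.0603472820707 px [143 154] [182 242]
[[593.2, 265.9, 18.0], [675.8, 267.1, 18.0], [599.5, 257.6, 18.0], [671.1, 258.7, 18.0]]
[529.64872555 162.5474013   60.06244584]
rows 8 translation [0.0048, 0.0003, 0.0113] twist [-0.0033, -0.0981, -0.0054] | total d [ 5.4  3.  95.7] w [-0.026 -0.785 -0.043]
```

Emit:
{"api": "jog_arm", "payload": {"moves": [{"grip":-1,"translation":[0.0048,0.0003,0.0113],"twist":[-0.0033,-0.0981,-0.0054]},{"grip":-1,"translation":[0.0048,0.0003,0.0113],"twist":[-0.0033,-0.0981,-0.0054]},{"grip":-1,"translation":[0.0048,0.0003,0.0113],"twist":[-0.0033,-0.0981,-0.0054]},{"grip":-1,"translation":[0.0048,0.0003,0.0113],"twist":[-0.0033,-0.0981,-0.0054]},{"grip":-1,"translation":[0.0048,0.0003,0.0113],"twist":[-0.0033,-0.0981,-0.0054]},{"grip":-1,"translation":[0.0048,0.0003,0.0113],"twist":[-0.0033,-0.0981,-0.0054]},{"grip":-1,"translation":[0.0048,0.0003,0.0113],"twist":[-0.0033,-0.0981,-0.0054]},{"grip":-1,"translation":[0.0048,0.0003,0.0113],"twist":[-0.0033,-0.0981,-0.0054]},{"grip":-1,"translation":[0,0,0],"twist":[0,0,0]},{"grip":-1,"translation":[0,0,0],"twist":[0,0,0]}]}}

```text
clock: 20.98
eef_pos: [527.8, 161.4, 57.0]
tcp_rot: [-3.131, 0.787, 1.648]
contact_force: [-0.4, -0.7, 0.9]
opening: 1.003
```

Run:
```python
from h import *
R,p,s=cur(); print(p,s['qpos'].round(3)); R,q=grasp([532.7,118.6],[.0692,-.9976],a=10,gh=26); print(q); plan(R,q,5)
```

```text
[527.83357994 161.42648148  56.96989392] [ 0.686  0.719  1.686 -0.635  1.324  0.963]
[532.93770466 115.17320563  12.56497116]
rows 5 translation [-0.0003, 0.0004, 0.0129] twist [-0.0011, 0.0004, 0.0011] | total d [-1.4  2.2 64.3] w [-0.005  0.002  0.005]
```

Emit:
{"api": "jog_arm", "payload": {"moves": [{"grip":-1,"translation":[-0.0003,0.0004,0.013],"twist":[-0.001,0,0.001]},{"grip":-1,"translation":[-0.0003,0.0004,0.013],"twist":[-0.001,0,0.001]},{"grip":-1,"translation":[-0.0003,0.0004,0.013],"twist":[-0.001,0,0.001]},{"grip":-1,"translation":[-0.0003,0.0004,0.013],"twist":[-0.001,0,0.001]},{"grip":-1,"translation":[-0.0003,0.0004,0.013],"twist":[-0.001,0,0.001]},{"grip":-1,"translation":[0,0,0],"twist":[0,0,0]},{"grip":-1,"translation":[0,0,0],"twist":[0,0,0]},{"grip":-1,"translation":[0,0,0],"twist":[0,0,0]}]}}

```text
clock: 21.65
eef_pos: [535.2, 115.3, 15.2]
tcp_rot: [3.133, 0.786, 1.633]
contact_force: [1.0, -0.6, -0.0]
opening: 1.002
```

Run:
```python
from h import *
R,p,s=cur(); print(p,s['contact_force'].round(1)); R,q=grasp([532.7,118.6],[.0692,-.9976],a=10,gh=26); plan(R,q,1)
```

```text
[535.20600798 115.33694736  15.18633416] [ 1.  -0.6 -0. ]
rows 1 translation [0.0018, -0.0023, 0.0018] twist [0.0035, 0.001, -0.005] | total d [ 1.8 -2.3  1.8] w [ 0.003  0.001 -0.005]
```

Emit:
{"api": "jog_arm", "payload": {"moves": [{"grip":-1,"translation":[0.0018,-0.0023,0.0018],"twist":[0.003,0,-0.005]},{"grip":0,"translation":[0,0,0],"twist":[0,0,0]},{"grip":1,"translation":[0,0,0],"twist":[0,0,0]},{"grip":1,"translation":[0,0,0],"twist":[0,0,0]},{"grip":1,"translation":[0,0,0],"twist":[0,0,0]},{"grip":1,"translation":[0,0,0],"twist":[0,0,0]},{"grip":1,"translation":[0,0,0],"twist":[0,0,0]},{"grip":1,"translation":[0,0,0],"twist":[0,0,0]},{"grip":1,"translation":[0,0,0],"twist":[0,0,0]}], "squeeze": 120}}

```text
clock: 22.4
eef_pos: [532.8, 115.7, 13.1]
tcp_rot: [3.141, 0.787, 1.64]
contact_force: [-1.6, 3.1, 6.8]
opening: 0.382
```

Emit:
{"api": "jog_arm", "payload": {"moves": [{"grip":1,"translation":[-0.0035,0,-0.0035],"twist":[0,0,0]},{"grip":1,"translation":[-0.007,0,-0.007],"twist":[0,0,0]},{"grip":1,"translation":[-0.014,0,-0.014],"twist":[0,0,0]},{"grip":1,"translation":[-0.02,0,-0.02],"twist":[0,0,0]},{"grip":1,"translation":[-0.02,0,-0.02],"twist":[0,0,0]},{"grip":1,"translation":[-0.02,0,-0.02],"twist":[0,0,0]},{"grip":1,"translation":[-0.02,0,-0.02],"twist":[0,0,0]},{"grip":1,"translation":[0,0,0],"twist":[0,0,0]}]}}

```text
clock: 23.07
eef_pos: [534.6, 116.4, 165.7]
tcp_rot: [3.133, 0.784, 1.635]
contact_force: [0.8, 0.7, -2.6]
opening: 0.379
```

```bash
python3 snap.py 15 wrist
cat >> h.py <<'E'
def lanepose2(ly,zfoot,cin,lx=0,th=np.pi/4):
    "sideways: tool pointing +y and down, head up"
    f=LY; z=f*np.sin(th)+np.array([0,0,-np.cos(th)]); x=f*np.cos(th)+np.array([0,0,np.sin(th)])
    R=np.c_[x,np.cross(z,x),z]; c=LC+LY*ly+LX*lx+[0,0,zfoot+45]; return R,c-R@np.array(cin)
E
python3 - <<'E'
from meas import *
R,p,s=cur()
m,n,e=facefit('pics/wrist15.npz',235,178,290,228); c=m-45*n; cin=R.T@(c-p); print('cin',cin,'n',R.T@n,n)
R2,p2=lanepose2(205,75,cin); print(p2); plan(R2,p2,14); plan(R2,p,R0=R,p0=p)
E
```

```text
tcp [534.6 116.4 165.7] rot [3.133 0.784 1.635] q [ 0.627  0.536  1.717 -0.656  1.41   0.845] F [ 0.8  0.7 -2.6] T [0.87 0.03 0.07] op 0.379 t 23.07
cin [-1.58064307  1.49132191 -4.08746394] n [ 0.70147819  0.00891373 -0.71263517] [-0.06101     0.99809101  0.00959791]
[630.60188282 227.31931443 118.22740996]
rows 14 translation [0.0086, 0.0072, 0.0032] twist [0.0004, 0.1121, 0.0037] | total d [105.8 104.  -41.4] w [0.005 1.569 0.052]
rows 14 translation [0.0, 0.0, 0.0] twist [0.0004, 0.1121, 0.0037] | total d [0. 0. 0.] w [0.005 1.569 0.052]
```

Emit:
{"api": "jog_arm", "payload": {"moves": [{"grip":1,"translation":[0,0,0],"twist":[0.0004,0.112,0.0037]},{"grip":1,"translation":[0,0,0],"twist":[0.0004,0.112,0.0037]},{"grip":1,"translation":[0,0,0],"twist":[0.0004,0.112,0.0037]},{"grip":1,"translation":[0,0,0],"twist":[0.0004,0.112,0.0037]},{"grip":1,"translation":[0,0,0],"twist":[0.0004,0.112,0.0037]},{"grip":1,"translation":[0,0,0],"twist":[0.0004,0.112,0.0037]},{"grip":1,"translation":[0,0,0],"twist":[0.0004,0.112,0.0037]}]}}

```text
clock: 23.7
eef_pos: [532.3, 115.3, 160.2]
tcp_rot: [3.133, -0.002, 1.616]
contact_force: [-0.3, 0.5, -4.4]
opening: 0.376
```

Emit:
{"api": "jog_arm", "payload": {"moves": [{"grip":1,"translation":[0,0,0],"twist":[0.0004,0.112,0.0037]},{"grip":1,"translation":[0,0,0],"twist":[0.0004,0.112,0.0037]},{"grip":1,"translation":[0,0,0],"twist":[0.0004,0.112,0.0037]},{"grip":1,"translation":[0,0,0],"twist":[0.0004,0.112,0.0037]},{"grip":1,"translation":[0,0,0],"twist":[0.0004,0.112,0.0037]},{"grip":1,"translation":[0,0,0],"twist":[0.0004,0.112,0.0037]},{"grip":1,"translation":[0,0,0],"twist":[0.0004,0.112,0.0037]},{"grip":1,"translation":[0,0,0],"twist":[0,0,0]},{"grip":1,"translation":[0,0,0],"twist":[0,0,0]}]}}

```text
clock: 24.45
eef_pos: [531.5, 114.1, 157.9]
tcp_rot: [-3.127, -0.78, 1.581]
contact_force: [-0.2, 0.0, -4.1]
opening: 0.382
```

Run:
```python
from h import *
R,p,s=cur(); print(p,s['qpos'].round(3),s['contact_force'].round(1)); R2,p2=lanepose2(205,50,(-1.58,0.5,-4.1)); print(p2); plan(R2,p2,7)
```

```text
[531.52359381 114.06306292 157.86822361] [-0.263  0.448  1.897  0.802  1.212 -0.737] [-0.2  0.  -4.1]
[631.59275357 227.35052226  93.21809091]
rows 7 translation [0.0048, 0.0147, 0.0177] twist [-0.0008, 0.0008, -0.0013] | total d [ 34.3 103.1 123.4] w [-0.006  0.006 -0.009]
```

Emit:
{"api": "jog_arm", "payload": {"moves": [{"grip":1,"translation":[0.0048,0.0147,0.0177],"twist":[-0.0008,0.0008,-0.0013]},{"grip":1,"translation":[0.0048,0.0147,0.0177],"twist":[-0.0008,0.0008,-0.0013]},{"grip":1,"translation":[0.0048,0.0147,0.0177],"twist":[-0.0008,0.0008,-0.0013]},{"grip":1,"translation":[0.0048,0.0147,0.0177],"twist":[-0.0008,0.0008,-0.0013]},{"grip":1,"translation":[0.0048,0.0147,0.0177],"twist":[-0.0008,0.0008,-0.0013]},{"grip":1,"translation":[0.0048,0.0147,0.0177],"twist":[-0.0008,0.0008,-0.0013]},{"grip":1,"translation":[0.0048,0.0147,0.0177],"twist":[-0.0008,0.0008,-0.0013]},{"grip":1,"translation":[0,0,0],"twist":[0,0,0]},{"grip":1,"translation":[0,0,0],"twist":[0,0,0]}]}}

```text
clock: 25.2
eef_pos: [631.9, 231.1, 96.0]
tcp_rot: [3.134, -0.785, 1.605]
contact_force: [0.5, -0.3, -3.3]
opening: 0.376
```

```bash
python3 snap.py 16 wrist scene top
python3 - <<'E'
from meas import *
for b in ((240,178,290,228),):
    m,n,e=facefit('pics/wrist16.npz',*b); print(m.round(1),n.round(3),round(e,2)); ft=m-90*n; print('foot lane y,x,z',(ft-LC)@LY,(ft-LC)@LX,ft[2])
R2,p2=lanepose2(205,50,(-1.58,0.5,-4.1)); plan(R2,p2)
p_,d,c=wload('pics/scene16.npz'); crop(p_,300,150,450,270,5,'pics/s16d.png')
p_,d,c=wload('pics/top16.npz'); crop(p_,130,135,290,215,4.8,'pics/t16d.png')
E
```

```text
tcp [631.9 231.1  96. ] rot [ 3.134 -0.785  1.605] q [-0.046  0.635  1.737  0.928  1.078 -0.671] F [ 0.5 -0.3 -3.3] T [-0.79 -0.02 -0.  ] op 0.376 t 25.2
[633.9 228.2 142.1] [0.004 0.004 1.   ] 0.37
foot lane y,x,z 209.40375448159148 1.497780716826512 52.11921392602096
rows 1 translation [-0.0038, -0.0006, 0.0011] twist [0.0013, -0.0004, 0.0067] | total d [-3.8 -0.6  1.1] w [ 0.001 -0.     0.007]
```

View pics/s16d.png

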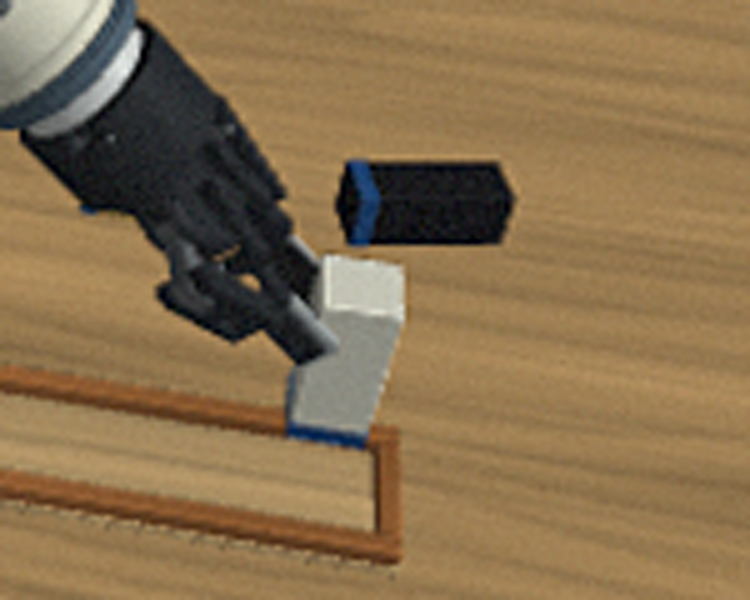

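View pics/wrist16.png

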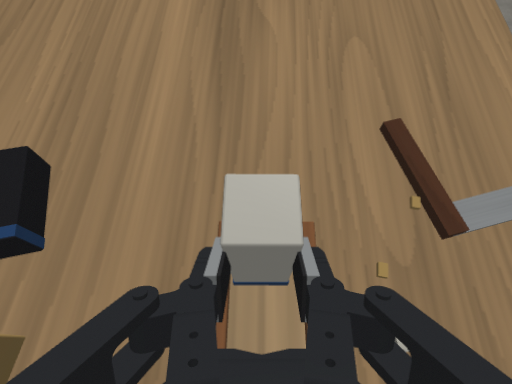

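Emit:
{"api": "jog_arm", "payload": {"moves": [{"grip":1,"translation":[-0.01,0,0.0045],"twist":[0,0,0]},{"grip":1,"translation":[-0.009,0,0.009],"twist":[0,0,0]},{"grip":1,"translation":[-0.009,0,0.009],"twist":[0,0,0]},{"grip":1,"translation":[-0.004,0,0.004],"twist":[0,0,0]},{"grip":1,"translation":[0,0,0],"twist":[0,0,0]},{"grip":1,"translation":[0,0,0],"twist":[0,0,0]}]}}

```text
clock: 25.85
eef_pos: [632.6, 225.2, 53.8]
tcp_rot: [3.137, -0.787, 1.6]
contact_force: [0.4, -0.7, -2.7]
opening: 0.374
```

```bash
python3 snap.py 17 wrist
python3 - <<'E'
from meas import *
m,n,e=facefit('pics/wrist17.npz',240,178,290,228); print(m.round(1),n.round(3),round(e,2)); ft=m-90*n; print('foot lane y,x,z',(ft-LC)@LY,(ft-LC)@LX,ft[2])
E
```

```text
tcp [632.6 225.2  53.8] rot [ 3.137 -0.787  1.6  ] q [-0.057  0.7    1.743  0.958  1.042 -0.738] F [ 0.4 -0.7 -2.7] T [-0.79 -0.06  0.04] op 0.374 t 25.85
[634.7 222.1 100. ] [0.006 0.005 1.   ] 0.37
foot lane y,x,z 203.23347068141283 1.910238649642488 9.976354263886947
```

Emit:
{"api": "jog_arm", "payload": {"moves": [{"grip":1,"translation":[-0.0014,0,0.0014],"twist":[0,0,0]},{"grip":1,"translation":[0,0,0],"twist":[0,0,0]},{"grip":1,"translation":[0,0,0],"twist":[0,0,0]}]}}

```text
clock: 26.15
eef_pos: [633.3, 225.4, 53.1]
tcp_rot: [3.133, -0.787, 1.603]
contact_force: [-0.3, -0.5, -3.7]
opening: 0.381
```

Emit:
{"api": "jog_arm", "payload": {"moves": [{"grip":1,"translation":[-0.0011,0,0.0011],"twist":[0,0,0]},{"grip":1,"translation":[0,0,0],"twist":[0,0,0]},{"grip":1,"translation":[0,0,0],"twist":[0,0,0]}]}}

```text
clock: 26.4
eef_pos: [633.1, 225.3, 51.3]
tcp_rot: [3.134, -0.787, 1.602]
contact_force: [1.2, -0.5, -3.2]
opening: 0.379
```

Emit:
{"api": "jog_arm", "payload": {"moves": [{"grip":1,"translation":[-0.0008,0,0.0008],"twist":[0,0,0]},{"grip":1,"translation":[0,0,0],"twist":[0,0,0]},{"grip":1,"translation":[0,0,0],"twist":[0,0,0]}]}}

```text
clock: 26.65
eef_pos: [633.1, 225.3, 50.1]
tcp_rot: [3.134, -0.787, 1.602]
contact_force: [0.2, -0.7, -3.6]
opening: 0.377
```

Emit:
{"api": "jog_arm", "payload": {"moves": [{"grip":1,"translation":[-0.0008,0,0.0008],"twist":[0,0,0]},{"grip":1,"translation":[0,0,0],"twist":[0,0,0]},{"grip":1,"translation":[0,0,0],"twist":[0,0,0]}]}}

```text
clock: 26.9
eef_pos: [633.2, 225.3, 49.1]
tcp_rot: [3.134, -0.787, 1.602]
contact_force: [-0.0, -0.7, -1.9]
opening: 0.378
```

Emit:
{"api": "jog_arm", "payload": {"moves": [{"grip":0.1,"translation":[0,0,0],"twist":[0,0,0]},{"grip":-0.2,"translation":[0,0,0],"twist":[0,0,0]},{"grip":-0.4,"translation":[0,0,0],"twist":[0,0,0]},{"grip":-0.4,"translation":[0,0,0],"twist":[0,0,0]},{"grip":-0.4,"translation":[0,0,0],"twist":[0,0,0]},{"grip":-0.4,"translation":[0,0,-0.01],"twist":[0,0,0]},{"grip":-0.4,"translation":[0,0,-0.02],"twist":[0,0,0]},{"grip":-0.4,"translation":[0,0,-0.03],"twist":[0,0,0]},{"grip":-0.4,"translation":[0,0,-0.03],"twist":[0,0,0]}]}}

```text
clock: 27.65
eef_pos: [633.7, 160.9, 113.2]
tcp_rot: [3.136, -0.787, 1.602]
contact_force: [0.5, 0.4, -0.3]
opening: 0.698
```

```bash
python3 snap.py 18 scene
python3 - <<'E'
from meas import *
p_,d,c=wload('pics/scene18.npz'); crop(p_,170,150,450,270,2.8,'pics/s18d.png')
R,p,s=cur(); plan(toolR([0,-1],0),[432,165,170],R0=R,p0=p)
E
```

```text
tcp [633.7 160.9 113.2] rot [ 3.136 -0.787  1.602] q [-0.156  0.621  1.713  0.862  1.163 -0.69 ] F [ 0.5  0.4 -0.3] T [-0.33 -0.02 -0.  ] op 0.698 t 27.65
rows 7 translation [0.0048, -0.0292, -0.0063] twist [0.0001, -0.1123, 0.0038] | total d [  47.6 -204.   -29.5] w [ 0.    -0.786  0.027]
```

View pics/s18d.png

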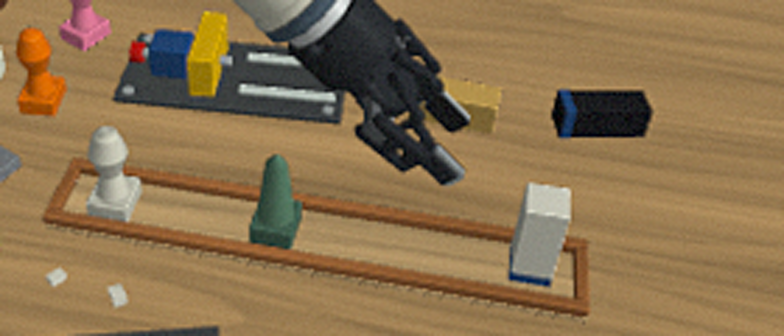

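White stands upright at the far end of the lane (scene crop, 540,235). Next, sand.

Emit:
{"api": "jog_arm", "payload": {"moves": [{"grip":-1,"translation":[0.0042,-0.0255,-0.0055],"twist":[0,-0.0983,0.0033]},{"grip":-1,"translation":[0.0042,-0.0255,-0.0055],"twist":[0,-0.0983,0.0033]},{"grip":-1,"translation":[0.0042,-0.0255,-0.0055],"twist":[0,-0.0983,0.0033]},{"grip":-1,"translation":[0.0042,-0.0255,-0.0055],"twist":[0,-0.0983,0.0033]},{"grip":-1,"translation":[0.0042,-0.0255,-0.0055],"twist":[0,-0.0983,0.0033]},{"grip":-1,"translation":[0.0042,-0.0255,-0.0055],"twist":[0,-0.0983,0.0033]},{"grip":-1,"translation":[0.0042,-0.0255,-0.0055],"twist":[0,-0.0983,0.0033]},{"grip":-1,"translation":[0.0042,-0.0255,-0.0055],"twist":[0,-0.0983,0.0033]},{"grip":-1,"translation":[0,0,0],"twist":[0,0,0]},{"grip":-1,"translation":[0,0,0],"twist":[0,0,0]}]}}

```text
clock: 28.53
eef_pos: [429.7, 171.2, 166.4]
tcp_rot: [-3.139, -0.002, 1.578]
contact_force: [0.5, -0.7, 0.7]
opening: 1.001
```

```bash
python3 snap.py 19 wrist
```

```text
tcp [429.7 171.2 166.4] rot [-3.139e+00 -2.000e-03  1.578e+00] q [0.374 0.149 2.009 0.003 0.986 0.365] F [ 0.5 -0.7  0.7] T [-0.03  0.    0.02] op 1.001 t 28.53
```

View pics/wrist19.png

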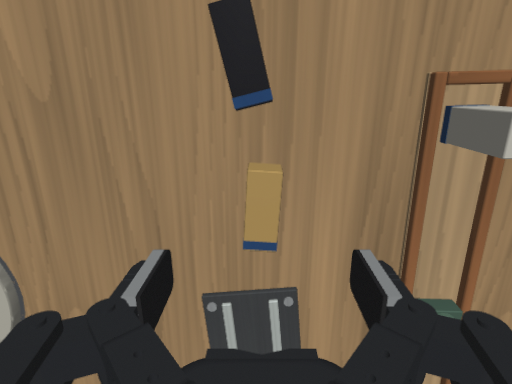

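The wrist view shows sand centred at (263,205), band (260,245), with black behind it at (240,55). The jig start is at (250,300).

Run:
```python
from meas import *
cw,uw,z=report('pics/wrist19.npz',(263,205))
p,d,c=wload('pics/wrist19.npz'); print('plate corner',plane(c,[(203,292),(298,288)],8).round(1).tolist(),'expect',J-140*U)
R,p=grasp(cw,uw,a=10,gh=26,back=70); print(p); plan(R,p,8)
```

```text
pics/wrist19.npz z 35.2 centre [431.6 130.5] size [90.7 36.6] foot dir [-0.0617 -0.9981] band [428.8  92.1] 38.55485101248296 px [243 169] [282 251]
plate corner [[359.4, 13.2, 8.0], [476.5, 20.0, 8.0]] expect [411.76967255  12.87344954   0.        ]
[434.46132211 176.51575749  62.06244584]
rows 8 translation [0.0052, 0.0006, 0.0123] twist [0.0029, -0.0984, 0.0081] | total d [  5.9   4.4 103.9] w [ 0.023 -0.787  0.065]
```

Emit:
{"api": "jog_arm", "payload": {"moves": [{"grip":-1,"translation":[0.0052,0.0006,0.0123],"twist":[0.0029,-0.0984,0.0081]},{"grip":-1,"translation":[0.0052,0.0006,0.0123],"twist":[0.0029,-0.0984,0.0081]},{"grip":-1,"translation":[0.0052,0.0006,0.0123],"twist":[0.0029,-0.0984,0.0081]},{"grip":-1,"translation":[0.0052,0.0006,0.0123],"twist":[0.0029,-0.0984,0.0081]},{"grip":-1,"translation":[0.0052,0.0006,0.0123],"twist":[0.0029,-0.0984,0.0081]},{"grip":-1,"translation":[0.0052,0.0006,0.0123],"twist":[0.0029,-0.0984,0.0081]},{"grip":-1,"translation":[0.0052,0.0006,0.0123],"twist":[0.0029,-0.0984,0.0081]},{"grip":-1,"translation":[0.0052,0.0006,0.0123],"twist":[0.0029,-0.0984,0.0081]},{"grip":-1,"translation":[0,0,0],"twist":[0,0,0]},{"grip":-1,"translation":[0,0,0],"twist":[0,0,0]}]}}

```text
clock: 29.42
eef_pos: [433.6, 173.8, 58.9]
tcp_rot: [-3.132, 0.788, 1.511]
contact_force: [0.0, 0.1, 1.0]
opening: 1.0
```

Run:
```python
from h import *
R,p,s=cur(); print(p,s['qpos'].round(3)); R,q=grasp([431.6,130.5],[-.0617,-.9981],a=10,gh=26); print(q); plan(R,q,5)
```

```text
[433.56947249 173.81393308  58.87894973] [ 0.761  0.679  1.772 -0.509  1.36   1.108]
[431.38805983 127.07151571  12.56497116]
rows 5 translation [-0.0, 0.0002, 0.0132] twist [-0.0017, 0.0006, 0.0003] | total d [-0.1  1.3 65.8] w [-0.008  0.003  0.002]
```

Emit:
{"api": "jog_arm", "payload": {"moves": [{"grip":-1,"translation":[0,0.0002,0.0135],"twist":[-0.0015,0,0]},{"grip":-1,"translation":[0,0.0002,0.0135],"twist":[-0.0015,0,0]},{"grip":-1,"translation":[0,0.0002,0.0135],"twist":[-0.0015,0,0]},{"grip":-1,"translation":[0,0.0002,0.0135],"twist":[-0.0015,0,0]},{"grip":-1,"translation":[0,0.0002,0.0135],"twist":[-0.0015,0,0]},{"grip":-1,"translation":[0,0,0],"twist":[0,0,0]},{"grip":-1,"translation":[0,0,0],"twist":[0,0,0]},{"grip":-1,"translation":[0,0,0],"twist":[0,0,0]}]}}

```text
clock: 30.08
eef_pos: [433.2, 127.8, 15.2]
tcp_rot: [3.134, 0.784, 1.504]
contact_force: [0.0, -0.0, -0.9]
opening: 0.997
```

Run:
```python
from h import *
R,p,s=cur(); print(p,s['contact_force'].round(1)); R,q=grasp([431.6,130.5],[-.0617,-.9981],a=10,gh=26); plan(R,q,1)
```

```text
[433.1676817  127.77441897  15.15303675] [ 0.  -0.  -0.9]
rows 1 translation [0.0012, -0.0017, 0.0024] twist [0.0044, -0.0016, -0.0036] | total d [ 1.2 -1.7  2.4] w [ 0.004 -0.002 -0.004]
```

Emit:
{"api": "jog_arm", "payload": {"moves": [{"grip":-1,"translation":[0.0012,-0.0017,0.0024],"twist":[0.004,0,-0.004]},{"grip":0,"translation":[0,0,0],"twist":[0,0,0]},{"grip":1,"translation":[0,0,0],"twist":[0,0,0]},{"grip":1,"translation":[0,0,0],"twist":[0,0,0]},{"grip":1,"translation":[0,0,0],"twist":[0,0,0]},{"grip":1,"translation":[0,0,0],"twist":[0,0,0]},{"grip":1,"translation":[0,0,0],"twist":[0,0,0]},{"grip":1,"translation":[0,0,0],"twist":[0,0,0]},{"grip":1,"translation":[0,0,0],"twist":[0,0,0]}], "squeeze": 120}}

```text
clock: 30.83
eef_pos: [430.5, 127.2, 11.7]
tcp_rot: [-3.14, 0.787, 1.512]
contact_force: [-1.2, 2.3, 6.8]
opening: 0.38
```

Emit:
{"api": "jog_arm", "payload": {"moves": [{"grip":1,"translation":[-0.0035,0,-0.0035],"twist":[0,0,0]},{"grip":1,"translation":[-0.007,0,-0.007],"twist":[0,0,0]},{"grip":1,"translation":[-0.014,0,-0.014],"twist":[0,0,0]},{"grip":1,"translation":[-0.014,0,-0.014],"twist":[0,0,0]},{"grip":1,"translation":[-0.014,0,-0.014],"twist":[0,0,0]},{"grip":1,"translation":[0,0,0],"twist":[0,0,0]},{"grip":1,"translation":[0,0,0],"twist":[0,0,0]}]}}

```text
clock: 31.42
eef_pos: [431.0, 127.3, 86.0]
tcp_rot: [3.141, 0.785, 1.511]
contact_force: [0.5, 0.0, -3.1]
opening: 0.385
```

```bash
python3 snap.py 20 wrist
python3 - <<'E'
from meas import *
R,p,s=cur()
m,n,e=facefit('pics/wrist20.npz',235,178,290,228); c=m-45*n; cin=R.T@(c-p); print('cin',cin,'n',R.T@n,n)
R2,p2=jigpose(-68,26+40,(-1,0,-4.3)); print(p2); plan(R2,p2); plan(R2,p2,8)
E
```

```text
tcp [431.  127.3  86. ] rot [3.141 0.785 1.511] q [ 0.711  0.598  1.851 -0.548  1.338  1.081] F [ 0.5  0.  -3.1] T [ 0.81 -0.06 -0.05] op 0.385 t 31.42
cin [ 0.08289854  1.6296761  -3.63201928] n [ 7.02274568e-01  4.96390001e-04 -7.11906023e-01] [0.0601096  0.99817147 0.00636779]
[418.79435766 -61.12733385  62.25233406]
rows 5 translation [-0.0234, -0.0024, 0.0299] twist [-0.022, 0.0001, -0.0217] | total d [-117.    -0.4  149.5] w [-0.11   0.    -0.108]
rows 8 translation [-0.0146, -0.0016, 0.0187] twist [-0.0137, 0.0, -0.0135] | total d [-117.    -0.4  149.5] w [-0.11   0.    -0.108]
```

```bash
cat >> h.py <<'E'
J=J+4.2*np.cross([0,0,1],U)+1.9*U; LC=LC+[3.3,0,0]
E
python3 - <<'E'
from h import *
R2,p2=jigpose(-68,26+35,(0,1.3,-3.8)); print(p2); plan(R2,p2,8)
E
```

```text
[421.89434518 -63.09674499  58.31299423]
rows 8 translation [-0.0144, -0.0013, 0.0192] twist [-0.0137, 0.0, -0.0135] | total d [-115.4    2.8  153.6] w [-0.11   0.    -0.108]
```

Emit:
{"api": "jog_arm", "payload": {"moves": [{"grip":1,"translation":[-0.0144,-0.0013,0.0192],"twist":[-0.0137,0,-0.0135]},{"grip":1,"translation":[-0.0144,-0.0013,0.0192],"twist":[-0.0137,0,-0.0135]},{"grip":1,"translation":[-0.0144,-0.0013,0.0192],"twist":[-0.0137,0,-0.0135]},{"grip":1,"translation":[-0.0144,-0.0013,0.0192],"twist":[-0.0137,0,-0.0135]},{"grip":1,"translation":[-0.0144,-0.0013,0.0192],"twist":[-0.0137,0,-0.0135]},{"grip":1,"translation":[-0.0144,-0.0013,0.0192],"twist":[-0.0137,0,-0.0135]},{"grip":1,"translation":[-0.0144,-0.0013,0.0192],"twist":[-0.0137,0,-0.0135]},{"grip":1,"translation":[-0.0144,-0.0013,0.0192],"twist":[-0.0137,0,-0.0135]},{"grip":1,"translation":[0,0,0],"twist":[0,0,0]},{"grip":1,"translation":[0,0,0],"twist":[0,0,0]}]}}

```text
clock: 32.3
eef_pos: [420.0, -64.4, 57.7]
tcp_rot: [-3.137, 0.787, 1.667]
contact_force: [0.6, 0.6, -3.6]
opening: 0.379
```

```bash
python3 snap.py 21 wrist top; python3 jigchk.py 21
```

```text
tcp [420.  -64.4  57.7] rot [-3.137  0.787  1.667] q [ 0.452  0.518  2.177 -0.894  1.015  1.07 ] F [ 0.6  0.6 -3.6] T [ 0.84  0.07 -0.05] op 0.379 t 32.3
wrist: head z 59.6 n [-0.093  0.996  0.004] centre jig -66.3 -2.1 59.4 yaw -0.001
top band [272.07142857 230.35714286] 14 jig -30.1 -6.0
```

View pics/wrist21.png

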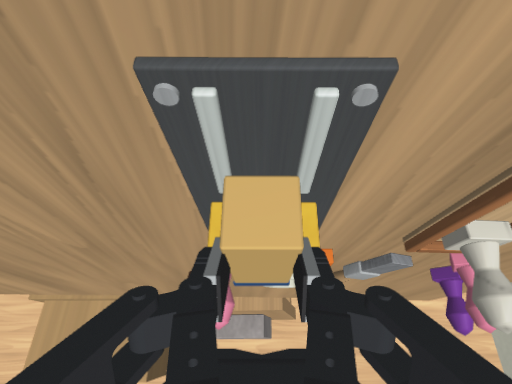

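View pics/t21c.png

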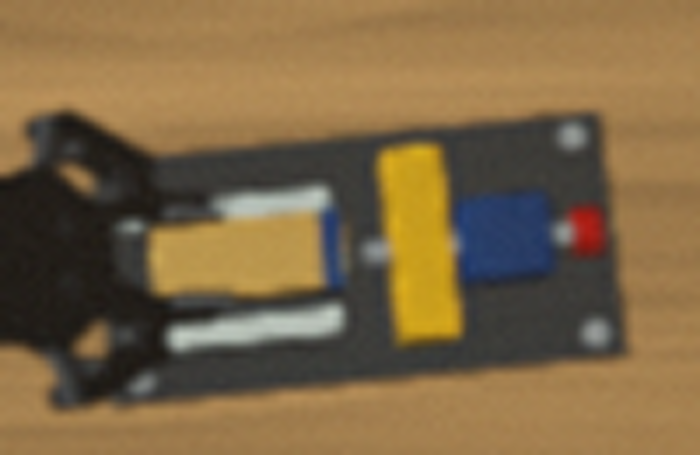

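Emit:
{"api": "jog_arm", "payload": {"moves": [{"grip":1,"translation":[0.006,0.001,0.006],"twist":[0,0,0]},{"grip":1,"translation":[0.006,0.001,0.006],"twist":[0,0,0]},{"grip":1,"translation":[0.006,0,0.006],"twist":[0,0,0]},{"grip":1,"translation":[0.0045,0,0.0045],"twist":[0,0,0]},{"grip":1,"translation":[0,0,0],"twist":[0,0,0]},{"grip":1,"translation":[0,0,0],"twist":[0,0,0]}]}}

```text
clock: 32.9
eef_pos: [423.2, -63.1, 26.2]
tcp_rot: [-3.139, 0.788, 1.668]
contact_force: [-0.2, 0.4, -3.8]
opening: 0.381
```

```bash
python3 snap.py 22 wrist top; python3 jigchk.py 22
```

```text
tcp [423.2 -63.1  26.2] rot [-3.139  0.788  1.668] q [ 0.453  0.59   2.173 -0.931  0.973  1.135] F [-0.2  0.4 -3.8] T [ 0.79  0.08 -0.04] op 0.381 t 32.9
wrist: head z 28.2 n [-0.096  0.995  0.003] centre jig -67.3 1.2 28.0 yaw 0.002
top band [271.72727273 230.27272727] 11 jig -30.3 -2.6
```

Emit:
{"api": "jog_arm", "payload": {"moves": [{"grip":1,"translation":[0.001,-0.001,0.001],"twist":[0,0,0]},{"grip":1,"translation":[-0.0028,0,0.0028],"twist":[0,0,0]},{"grip":1,"translation":[-0.0028,0,0.0028],"twist":[0,0,0]},{"grip":1,"translation":[-0.0028,0,0.0028],"twist":[0,0,0]},{"grip":1,"translation":[-0.0028,0,0.0028],"twist":[0,0,0]},{"grip":1,"translation":[-0.0028,0,0.0028],"twist":[0,0,0]},{"grip":1,"translation":[0,0,0],"twist":[0,0,0]},{"grip":1,"translation":[0,0,0],"twist":[0,0,0]}]}}

```text
clock: 33.67
eef_pos: [424.5, -82.9, 25.4]
tcp_rot: [-3.142, 0.786, 1.665]
contact_force: [-1.4, 6.1, -1.6]
opening: 0.384
```

Emit:
{"api": "jog_arm", "payload": {"moves": [{"grip":1,"translation":[-0.0007,0,0.0007],"twist":[0,0,0]},{"grip":1,"translation":[0,0,0],"twist":[0,0,0]},{"grip":1,"translation":[0,0,0],"twist":[0,0,0]}]}}

```text
clock: 33.92
eef_pos: [424.6, -83.7, 25.4]
tcp_rot: [-3.141, 0.786, 1.665]
contact_force: [-1.8, 6.3, -2.5]
opening: 0.382
```

Emit:
{"api": "jog_arm", "payload": {"moves": [{"grip":1,"translation":[-0.0009,0,0.0009],"twist":[0,0,0]},{"grip":1,"translation":[0,0,0],"twist":[0,0,0]},{"grip":1,"translation":[0,0,0],"twist":[0,0,0]}]}}

```text
clock: 34.17
eef_pos: [424.8, -84.9, 25.4]
tcp_rot: [-3.141, 0.786, 1.665]
contact_force: [-1.4, 6.5, -0.9]
opening: 0.38
```

Emit:
{"api": "jog_arm", "payload": {"moves": [{"grip":1,"translation":[-0.0007,0,0.0007],"twist":[0,0,0]},{"grip":1,"translation":[0,0,0],"twist":[0,0,0]},{"grip":1,"translation":[0,0,0],"twist":[0,0,0]}]}}

```text
clock: 34.42
eef_pos: [424.9, -85.4, 25.2]
tcp_rot: [3.141, 0.785, 1.664]
contact_force: [-3.1, 11.2, -0.4]
opening: 0.383
```

Now on the stop; a touch more.

Emit:
{"api": "jog_arm", "payload": {"moves": [{"grip":1,"translation":[-0.0004,0,0.0004],"twist":[0,0,0]},{"grip":1,"translation":[0,0,0],"twist":[0,0,0]},{"grip":1,"translation":[0,0,0],"twist":[0,0,0]}]}}

```text
clock: 34.67
eef_pos: [424.9, -85.4, 25.1]
tcp_rot: [3.141, 0.784, 1.664]
contact_force: [-5.5, 17.3, 3.8]
opening: 0.379
```

```bash
python3 snap.py 23 wrist top; python3 jigchk.py 23
```

```text
tcp [424.9 -85.4  25.1] rot [3.141 0.784 1.664] q [ 0.404  0.586  2.19  -0.977  0.947  1.139] F [-5.5 17.3  3.8] T [ 1.95  0.79 -0.66] op 0.379 t 34.67
wrist: head z 27.2 n [-0.091  0.996 -0.004] centre jig -45.0 0.6 27.3 yaw -0.003
top band [278.46153846 230.07692308] 13 jig -8.1 -4.1
```

View pics/t23c.png

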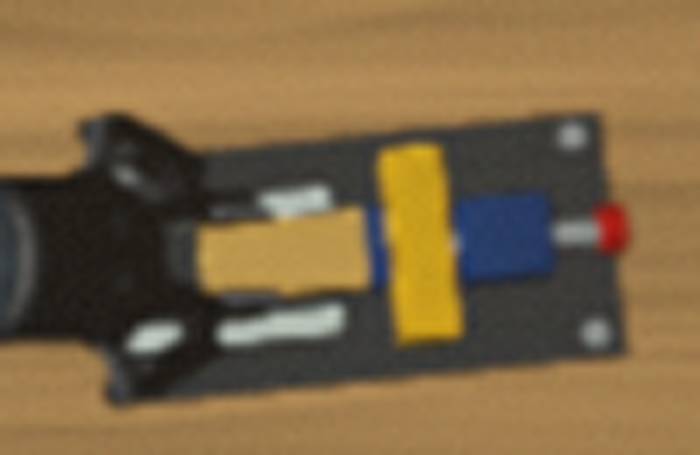

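Sand is home: the knob is out at (613,228), the centre is 45.0 mm from the stop and the force is 17 N. Holding.

Emit:
{"api": "jog_arm", "payload": {"moves": [{"grip":1,"translation":[0,0,0],"twist":[0,0,0]},{"grip":1,"translation":[0,0,0],"twist":[0,0,0]},{"grip":1,"translation":[0,0,0],"twist":[0,0,0]},{"grip":1,"translation":[0,0,0],"twist":[0,0,0]},{"grip":1,"translation":[0,0,0],"twist":[0,0,0]},{"grip":1,"translation":[0,0,0],"twist":[0,0,0]},{"grip":1,"translation":[0,0,0],"twist":[0,0,0]},{"grip":1,"translation":[0,0,0],"twist":[0,0,0]},{"grip":1,"translation":[0,0,0],"twist":[0,0,0]},{"grip":1,"translation":[0,0,0],"twist":[0,0,0]}]}}

```text
clock: 35.6
eef_pos: [424.9, -85.4, 25.1]
tcp_rot: [3.141, 0.784, 1.664]
contact_force: [-5.6, 16.0, 3.3]
opening: 0.38
```

Emit:
{"api": "jog_arm", "payload": {"moves": [{"grip":1,"translation":[0,0,0],"twist":[0,0,0]},{"grip":1,"translation":[0,0,0],"twist":[0,0,0]},{"grip":1,"translation":[0,0,0],"twist":[0,0,0]},{"grip":1,"translation":[0,0,0],"twist":[0,0,0]},{"grip":1,"translation":[0,0,0],"twist":[0,0,0]},{"grip":1,"translation":[0,0,0],"twist":[0,0,0]},{"grip":1,"translation":[0,0,0],"twist":[0,0,0]},{"grip":1,"translation":[0,0,0],"twist":[0,0,0]},{"grip":1,"translation":[0,0,0],"twist":[0,0,0]},{"grip":1,"translation":[0,0,0],"twist":[0,0,0]}]}}

```text
clock: 36.43
eef_pos: [424.9, -85.4, 25.1]
tcp_rot: [3.141, 0.784, 1.664]
contact_force: [-5.3, 17.3, 3.2]
opening: 0.38
```

Emit:
{"api": "jog_arm", "payload": {"moves": [{"grip":1,"translation":[0,0,0],"twist":[0,0,0]},{"grip":1,"translation":[0,0,0],"twist":[0,0,0]},{"grip":1,"translation":[0,0,0],"twist":[0,0,0]},{"grip":1,"translation":[0,0,0],"twist":[0,0,0]},{"grip":1,"translation":[0,0,0],"twist":[0,0,0]},{"grip":1,"translation":[0,0,0],"twist":[0,0,0]},{"grip":1,"translation":[0,0,0],"twist":[0,0,0]}]}}

```text
clock: 37.02
eef_pos: [424.9, -85.4, 25.1]
tcp_rot: [3.141, 0.784, 1.664]
contact_force: [-5.7, 16.9, 2.8]
opening: 0.386
```

Emit:
{"api": "jog_arm", "payload": {"moves": [{"grip":1,"translation":[0.0053,0,-0.0053],"twist":[0,0,0]},{"grip":1,"translation":[0.0106,0,-0.0106],"twist":[0,0,0]},{"grip":1,"translation":[0.0053,0,-0.0053],"twist":[0,0,0]},{"grip":1,"translation":[-0.02,0,-0.02],"twist":[0,0,0]},{"grip":1,"translation":[-0.025,0,-0.025],"twist":[0,0,0]},{"grip":1,"translation":[-0.025,0,-0.025],"twist":[0,0,0]},{"grip":1,"translation":[-0.025,0,-0.025],"twist":[0,0,0]},{"grip":1,"translation":[0,0,0],"twist":[0,0,0]}]}}

```text
clock: 37.68
eef_pos: [424.0, -56.3, 164.7]
tcp_rot: [3.133, 0.787, 1.659]
contact_force: [1.3, 0.2, -2.9]
opening: 0.382
```

```bash
python3 snap.py 24 wrist
python3 - <<'E'
from meas import *
R,p,s=cur()
m,n,e=facefit('pics/wrist24.npz',235,178,290,228); c=m-45*n; cin=R.T@(c-p); print('cin',cin,'n',R.T@n,n)
R2,p2=lanepose2(145,75,cin); print(p2); plan(R2,[425,0,175],14)
E
```

```text
tcp [424.  -56.3 164.7] rot [3.133 0.787 1.659] q [ 0.467  0.301  2.13  -0.791  1.192  0.864] F [ 1.3  0.2 -2.9] T [ 0.85 -0.04  0.13] op 0.382 t 37.68
cin [-1.74394091  1.6510676  -4.62867692] n [ 0.70566712  0.00250081 -0.70853911] [-0.0914071   0.99581188  0.00185761]
[635.11072089 167.82927514 117.9601836 ]
rows 14 translation [0.0044, 0.0004, -0.0013] twist [0.0004, 0.1121, 0.0056] | total d [ 30.4   7.  -48.5] w [0.005 1.57  0.079]
```

Emit:
{"api": "jog_arm", "payload": {"moves": [{"grip":1,"translation":[0,0,0],"twist":[0.0004,0.112,0.0056]},{"grip":1,"translation":[0,0,0],"twist":[0.0004,0.112,0.0056]},{"grip":1,"translation":[0,0,0],"twist":[0.0004,0.112,0.0056]},{"grip":1,"translation":[0,0,0],"twist":[0.0004,0.112,0.0056]},{"grip":1,"translation":[0,0,0],"twist":[0.0004,0.112,0.0056]},{"grip":1,"translation":[0,0,0],"twist":[0.0004,0.112,0.0056]},{"grip":1,"translation":[0,0,0],"twist":[0.0004,0.112,0.0056]}]}}

```text
clock: 38.32
eef_pos: [421.5, -56.7, 159.2]
tcp_rot: [3.13, -0.002, 1.628]
contact_force: [-0.3, -0.6, -4.5]
opening: 0.379
```

Emit:
{"api": "jog_arm", "payload": {"moves": [{"grip":1,"translation":[0,0,0],"twist":[0.0004,0.112,0.0056]},{"grip":1,"translation":[0,0,0],"twist":[0.0004,0.112,0.0056]},{"grip":1,"translation":[0,0,0],"twist":[0.0004,0.112,0.0056]},{"grip":1,"translation":[0,0,0],"twist":[0.0004,0.112,0.0056]},{"grip":1,"translation":[0,0,0],"twist":[0.0004,0.112,0.0056]},{"grip":1,"translation":[0,0,0],"twist":[0.0004,0.112,0.0056]},{"grip":1,"translation":[0,0,0],"twist":[0.0004,0.112,0.0056]},{"grip":1,"translation":[0,0,0],"twist":[0,0,0]},{"grip":1,"translation":[0,0,0],"twist":[0,0,0]}]}}

```text
clock: 39.07
eef_pos: [420.6, -57.2, 157.2]
tcp_rot: [-3.125, -0.782, 1.58]
contact_force: [0.7, -0.1, -3.6]
opening: 0.383
```

Run:
```python
from h import *
R,p,s=cur(); print(p,s['qpos'].round(3),s['contact_force'].round(1)); R2,p2=lanepose2(145,55,(-1.6,1.2,-4.4)); print(p2)
q=np.array([p2[0],p2[1],p[2]+5]); plan(R2,q,10); plan(R2,p2,3,R2,q)
```

```text
[420.58540471 -57.16964993 157.15731136] [-0.637  0.418  1.954  0.6    1.365 -0.963] [ 0.7 -0.1 -3.6]
[635.56773126 167.5762376   98.02010101]
rows 10 translation [0.016, 0.022, 0.0151] twist [-0.0007, 0.0003, -0.001] | total d [161.5 219.6 149.8] w [-0.007  0.003 -0.01 ]
rows 3 translation [-0.0151, -0.0, 0.0151] twist [-0.0, -0.0, 0.0] | total d [-45.4  -0.   45.4] w [-0. -0.  0.]
```

Emit:
{"api": "jog_arm", "payload": {"moves": [{"grip":1,"translation":[0.016,0.022,0.0151],"twist":[-0.0007,0,-0.001]},{"grip":1,"translation":[0.016,0.022,0.0151],"twist":[-0.0007,0,-0.001]},{"grip":1,"translation":[0.016,0.022,0.0151],"twist":[-0.0007,0,-0.001]},{"grip":1,"translation":[0.016,0.022,0.0151],"twist":[-0.0007,0,-0.001]},{"grip":1,"translation":[0.016,0.022,0.0151],"twist":[-0.0007,0,-0.001]},{"grip":1,"translation":[0.016,0.022,0.0151],"twist":[-0.0007,0,-0.001]},{"grip":1,"translation":[0.016,0.022,0.0151],"twist":[-0.0007,0,-0.001]},{"grip":1,"translation":[0.016,0.022,0.0151],"twist":[-0.0007,0,-0.001]},{"grip":1,"translation":[0.016,0.022,0.0151],"twist":[-0.0007,0,-0.001]},{"grip":1,"translation":[0.016,0.022,0.0151],"twist":[-0.0007,0,-0.001]}]}}

```text
clock: 39.9
eef_pos: [636.2, 171.3, 165.7]
tcp_rot: [3.132, -0.779, 1.605]
contact_force: [0.7, -0.9, -2.9]
opening: 0.383
```

Emit:
{"api": "jog_arm", "payload": {"moves": [{"grip":1,"translation":[0,0,0],"twist":[0,0,0]},{"grip":1,"translation":[0,0,0],"twist":[0,0,0]}]}}

```text
clock: 40.07
eef_pos: [635.8, 171.2, 165.5]
tcp_rot: [3.132, -0.779, 1.607]
contact_force: [-0.8, 0.3, -3.7]
opening: 0.38
```

```bash
cat > lanechk.py <<'E'
import sys
from meas import *
m,n,e=facefit(f'pics/wrist{sys.argv[1]}.npz',240,180,288,228); ft=m-90*n; print('n',n.round(3),round(e,2),'foot lane y,x,z',((ft-LC)@LY).round(1),((ft-LC)@LX).round(1),ft[2].round(1))
E
python3 snap.py 25 wrist; python3 lanechk.py 25
```

```text
tcp [635.8 171.2 165.5] rot [ 3.132 -0.779  1.607] q [-0.136  0.548  1.692  0.836  1.209 -0.605] F [-0.8  0.3 -3.7] T [-0.79  0.04  0.03] op 0.38 t 40.07
n [-0.007  0.009  1.   ] 0.37 foot lane y,x,z 148.6 1.0 122.2
```

View pics/wrist25.png

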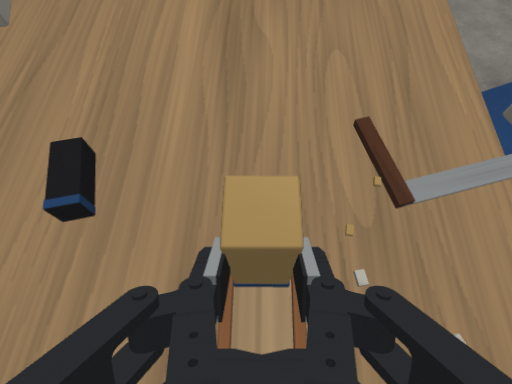

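```bash
python3 snap.py 26 scene
python3 - <<'E'
from meas import *
p_,d,c=wload('pics/scene26.npz'); crop(p_,230,130,450,270,3.4,'pics/s26d.png')
E
```

```text
tcp [635.2 170.3 165.3] rot [ 3.133 -0.779  1.606] q [-0.138  0.547  1.693  0.835  1.21  -0.605] F [-0.4 -0.8 -4.1] T [-0.81  0.    0.07] op 0.381 t 40.12
```

View pics/s26d.png

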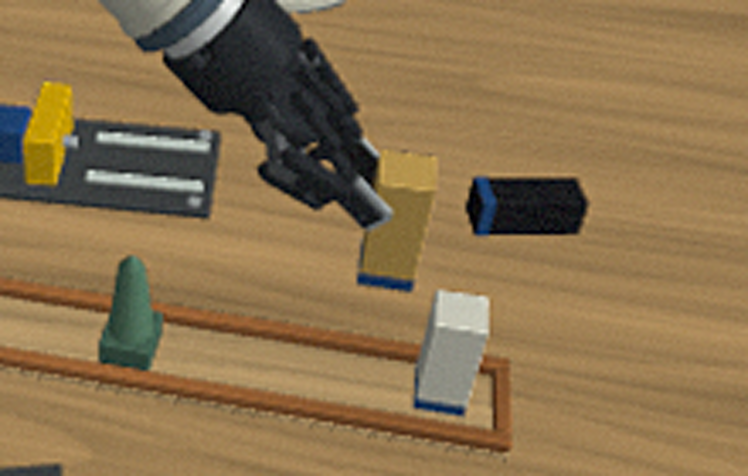

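Emit:
{"api": "jog_arm", "payload": {"moves": [{"grip":1,"translation":[-0.016,0,0.0045],"twist":[0,0,0]},{"grip":1,"translation":[-0.016,0,0.016],"twist":[0,0,0]},{"grip":1,"translation":[-0.016,0,0.016],"twist":[0,0,0]},{"grip":1,"translation":[-0.016,0,0.016],"twist":[0,0,0]},{"grip":1,"translation":[-0.013,0,0.0135],"twist":[0,0,0]},{"grip":1,"translation":[-0.006,0,0.0065],"twist":[0,0,0]},{"grip":1,"translation":[0,0,0],"twist":[0,0,0]},{"grip":1,"translation":[0,0,0],"twist":[0,0,0]}]}}

```text
clock: 40.83
eef_pos: [637.2, 160.6, 55.7]
tcp_rot: [3.133, -0.782, 1.602]
contact_force: [0.6, 0.7, -2.4]
opening: 0.382
```

```bash
python3 snap.py 27 wrist; python3 lanechk.py 27
```

```text
tcp [637.2 160.6  55.7] rot [ 3.133 -0.782  1.602] q [-0.154  0.705  1.718  0.893  1.099 -0.763] F [ 0.6  0.7 -2.4] T [-0.79 -0.06 -0.02] op 0.382 t 40.83
n [-0.004  0.008  1.   ] 0.37 foot lane y,x,z 137.9 2.1 12.5
```

Emit:
{"api": "jog_arm", "payload": {"moves": [{"grip":1,"translation":[-0.0035,0,0.0035],"twist":[0,0,0]},{"grip":1,"translation":[0,0,0],"twist":[0,0,0]},{"grip":1,"translation":[0,0,0],"twist":[0,0,0]}]}}

```text
clock: 41.13
eef_pos: [637.7, 160.8, 50.9]
tcp_rot: [3.131, -0.781, 1.604]
contact_force: [0.3, -0.2, -3.6]
opening: 0.382
```

Emit:
{"api": "jog_arm", "payload": {"moves": [{"grip":1,"translation":[-0.0008,0,0.0008],"twist":[0,0,0]},{"grip":1,"translation":[0,0,0],"twist":[0,0,0]},{"grip":1,"translation":[0,0,0],"twist":[0,0,0]}]}}

```text
clock: 41.38
eef_pos: [637.5, 160.8, 49.3]
tcp_rot: [3.132, -0.782, 1.603]
contact_force: [-1.3, -0.1, -3.2]
opening: 0.384
```

Emit:
{"api": "jog_arm", "payload": {"moves": [{"grip":1,"translation":[-0.0007,0,0.0007],"twist":[0,0,0]},{"grip":1,"translation":[0,0,0],"twist":[0,0,0]},{"grip":1,"translation":[0,0,0],"twist":[0,0,0]}]}}

```text
clock: 41.63
eef_pos: [637.7, 160.8, 48.5]
tcp_rot: [3.132, -0.782, 1.603]
contact_force: [0.0, -1.1, -0.4]
opening: 0.381
```

Contact felt. Release and retreat.

Emit:
{"api": "jog_arm", "payload": {"moves": [{"grip":0.1,"translation":[0,0,0],"twist":[0,0,0]},{"grip":-0.2,"translation":[0,0,0],"twist":[0,0,0]},{"grip":-0.4,"translation":[0,0,0],"twist":[0,0,0]},{"grip":-0.4,"translation":[0,0,0],"twist":[0,0,0]},{"grip":-0.4,"translation":[0,0,0],"twist":[0,0,0]},{"grip":-0.4,"translation":[0,0,-0.01],"twist":[0,0,0]},{"grip":-0.4,"translation":[0,0,-0.02],"twist":[0,0,0]},{"grip":-0.4,"translation":[0,0,-0.03],"twist":[0,0,0]},{"grip":-0.4,"translation":[0,0,-0.03],"twist":[0,0,0]}]}}

```text
clock: 42.38
eef_pos: [638.1, 96.7, 112.8]
tcp_rot: [3.134, -0.782, 1.603]
contact_force: [0.5, -0.1, -0.3]
opening: 0.702
```

```bash
python3 snap.py 28 scene
python3 - <<'E'
from meas import *
p_,d,c=wload('pics/scene28.npz'); crop(p_,170,130,450,270,2.8,'pics/s28d.png')
R,p,s=cur(); u=np.array([.255,-.967])
plan(toolR([.24,-.97],0),[396,314,165],12,R0=R,p0=p)
E
```

```text
tcp [638.1  96.7 112.8] rot [ 3.134 -0.782  1.603] q [-0.248  0.638  1.674  0.807  1.223 -0.721] F [ 0.5 -0.1 -0.3] T [-0.31 -0.03 -0.01] op 0.702 t 42.38
rows 12 translation [0.0214, -0.0179, 0.0047] twist [0.008, -0.0646, -0.0169] | total d [ 197.  -239.2  123.7] w [ 0.096 -0.775 -0.203]
```

View pics/s28d.png

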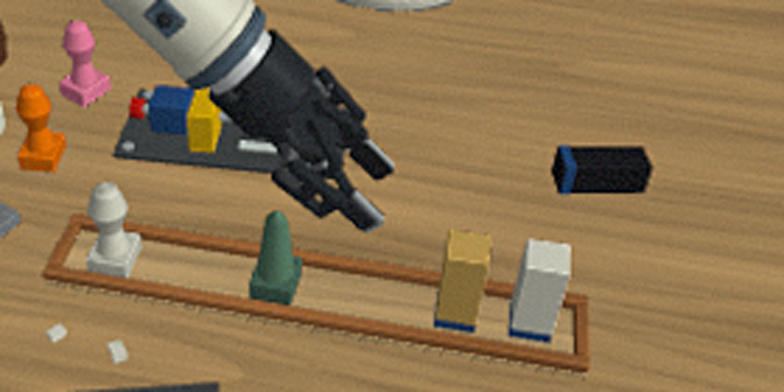

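Run:
```python
from h import *
R,p,s=cur(); p1=p+[-60,0,50]; plan(R,p1,3)
R1=toolR([.236,-.972],0); q=[404,308,165]
plan(R1,p1,8,R,p1); plan(R1,q,9,R1,p1)
```

```text
rows 3 translation [0.0122, -0.0198, -0.0117] twist [0.0, 0.0, 0.0] | total d [ 36.7 -59.4 -35. ] w [0. 0. 0.]
rows 8 translation [0.0, 0.0, 0.0] twist [0.0118, -0.0969, -0.0248] | total d [0. 0. 0.] w [ 0.095 -0.775 -0.199]
rows 9 translation [0.0279, -0.0135, 0.0003] twist [0.0, 0.0, 0.0] | total d [ 251.  -121.4    2.3] w [0. 0. 0.]
```

Emit:
{"api": "jog_arm", "payload": {"moves": [{"grip":-1,"translation":[0.0122,-0.0198,-0.0117],"twist":[0,0,0]},{"grip":-1,"translation":[0.0122,-0.0198,-0.0117],"twist":[0,0,0]},{"grip":-1,"translation":[0.0122,-0.0198,-0.0117],"twist":[0,0,0]},{"grip":-1,"translation":[0,0,0],"twist":[0.0118,-0.0969,-0.0248]},{"grip":-1,"translation":[0,0,0],"twist":[0.0118,-0.0969,-0.0248]},{"grip":-1,"translation":[0,0,0],"twist":[0.0118,-0.0969,-0.0248]},{"grip":-1,"translation":[0,0,0],"twist":[0.0118,-0.0969,-0.0248]},{"grip":-1,"translation":[0,0,0],"twist":[0.0118,-0.0969,-0.0248]},{"grip":-1,"translation":[0,0,0],"twist":[0.0118,-0.0969,-0.0248]}]}}

```text
clock: 43.18
eef_pos: [580.0, 96.5, 164.0]
tcp_rot: [3.125, -0.192, 1.762]
contact_force: [0.9, -1.1, -0.8]
opening: 0.998
```

Emit:
{"api": "jog_arm", "payload": {"moves": [{"grip":-1,"translation":[0,0,0],"twist":[0.0118,-0.0969,-0.0248]},{"grip":-1,"translation":[0,0,0],"twist":[0.0118,-0.0969,-0.0248]},{"grip":-1,"translation":[0.03,-0.0145,0],"twist":[0,0,0]},{"grip":-1,"translation":[0.03,-0.0145,0],"twist":[0,0,0]},{"grip":-1,"translation":[0.03,-0.0145,0],"twist":[0,0,0]},{"grip":-1,"translation":[0.03,-0.0145,0],"twist":[0,0,0]},{"grip":-1,"translation":[0.03,-0.0145,0],"twist":[0,0,0]},{"grip":-1,"translation":[0.03,-0.0145,0],"twist":[0,0,0]},{"grip":-1,"translation":[0.03,-0.0145,0],"twist":[0,0,0]},{"grip":-1,"translation":[0.03,-0.0145,0],"twist":[0,0,0]}]}}

```text
clock: 44.02
eef_pos: [408.3, 303.5, 164.3]
tcp_rot: [-3.138, -0.003, 1.81]
contact_force: [0.7, 0.3, -0.5]
opening: 1.002
```

Emit:
{"api": "jog_arm", "payload": {"moves": [{"grip":-1,"translation":[0.01,-0.005,0],"twist":[0,0,0]},{"grip":-1,"translation":[0,0,0],"twist":[0,0,0]},{"grip":-1,"translation":[0,0,0],"twist":[0,0,0]}]}}

```text
clock: 44.27
eef_pos: [402.2, 311.2, 164.1]
tcp_rot: [-3.138, -0.003, 1.812]
contact_force: [0.9, -0.1, 0.2]
opening: 1.003
```

```bash
python3 snap.py 29 wrist
```

```text
tcp [402.2 311.2 164.1] rot [-3.138e+00 -3.000e-03  1.812e+00] q [0.653 0.223 1.92  0.005 1.001 0.409] F [ 0.9 -0.1  0.2] T [-0.03  0.02  0.  ] op 1.003 t 44.27
```

View pics/wrist29.png

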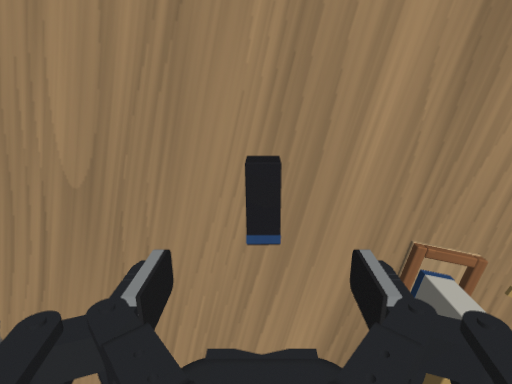

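The black blank is centred at (263,200), band at the bottom (263,240).

Run:
```python
from meas import *
cw,uw,z=report('pics/wrist29.npz',(263,203))
R,p=grasp(cw,uw,a=10,gh=26,back=70); print(p); plan(R,p,8)
```

```text
pics/wrist29.npz z 35.3 centre [411.8 281.1] size [36. 89.] foot dir [ 0.2415 -0.9704] band [421.1 243.6] 38.64247137175063 px [245 162] [281 244]
[400.71245871 325.80195461  62.06244584]
rows 8 translation [0.0062, 0.0002, 0.0117] twist [-0.0007, -0.0985, -0.0003] | total d [ 14.8   2.1 102. ] w [-0.005 -0.788 -0.002]
```

Emit:
{"api": "jog_arm", "payload": {"moves": [{"grip":-1,"translation":[0.0062,0.0002,0.0117],"twist":[-0.0007,-0.0985,0]},{"grip":-1,"translation":[0.0062,0.0002,0.0117],"twist":[-0.0007,-0.0985,0]},{"grip":-1,"translation":[0.0062,0.0002,0.0117],"twist":[-0.0007,-0.0985,0]},{"grip":-1,"translation":[0.0062,0.0002,0.0117],"twist":[-0.0007,-0.0985,0]},{"grip":-1,"translation":[0.0062,0.0002,0.0117],"twist":[-0.0007,-0.0985,0]},{"grip":-1,"translation":[0.0062,0.0002,0.0117],"twist":[-0.0007,-0.0985,0]},{"grip":-1,"translation":[0.0062,0.0002,0.0117],"twist":[-0.0007,-0.0985,0]},{"grip":-1,"translation":[0.0062,0.0002,0.0117],"twist":[-0.0007,-0.0985,0]},{"grip":-1,"translation":[0,0,0],"twist":[0,0,0]},{"grip":-1,"translation":[0,0,0],"twist":[0,0,0]}]}}

```text
clock: 45.15
eef_pos: [399.8, 325.0, 59.6]
tcp_rot: [-3.137, 0.786, 1.816]
contact_force: [0.9, 0.6, 1.1]
opening: 0.997
```

Run:
```python
from h import *
R,p,s=cur(); print(p,s['qpos'].round(3)); R,q=grasp([411.8,281.1],[.2415,-.9704],a=10,gh=26); print(q); plan(R,q,5)
```

```text
[399.81284348 324.98412784  59.60594072] [ 1.038  0.722  1.67  -0.524  1.399  1.063]
[412.62956012 277.76664536  12.56497116]
rows 5 translation [-0.0003, 0.0002, 0.0136] twist [-0.0008, 0.0002, 0.0001] | total d [-1.3  1.3 67.8] w [-0.004  0.001  0.001]
```

Emit:
{"api": "jog_arm", "payload": {"moves": [{"grip":-1,"translation":[0,0,0.0138],"twist":[-0.0008,0,0]},{"grip":-1,"translation":[0,0,0.0138],"twist":[-0.0008,0,0]},{"grip":-1,"translation":[0,0,0.0138],"twist":[-0.0008,0,0]},{"grip":-1,"translation":[0,0,0.0138],"twist":[-0.0008,0,0]},{"grip":-1,"translation":[0,0,0.0138],"twist":[-0.0008,0,0]},{"grip":-1,"translation":[0,0,0],"twist":[0,0,0]},{"grip":-1,"translation":[0,0,0],"twist":[0,0,0]},{"grip":-1,"translation":[0,0,0],"twist":[0,0,0]}]}}

```text
clock: 45.82
eef_pos: [412.1, 279.3, 13.4]
tcp_rot: [3.136, 0.784, 1.811]
contact_force: [-0.1, 0.1, -0.2]
opening: 1.002
```

Run:
```python
from h import *
R,p,s=cur(); print(p,s['contact_force'].round(1)); R,q=grasp([411.8,281.1],[.2415,-.9704],a=10,gh=26); plan(R,q,1)
```

```text
[412.14170083 279.27857983  13.42768904] [-0.1  0.1 -0.2]
rows 1 translation [-0.0005, 0.0001, 0.0017] twist [0.0031, -0.0018, -0.0028] | total d [-0.5  0.1  1.7] w [ 0.003 -0.002 -0.003]
```

Emit:
{"api": "jog_arm", "payload": {"moves": [{"grip":-1,"translation":[0,0,0.0015],"twist":[0,0,0]},{"grip":0,"translation":[0,0,0],"twist":[0,0,0]},{"grip":1,"translation":[0,0,0],"twist":[0,0,0]},{"grip":1,"translation":[0,0,0],"twist":[0,0,0]},{"grip":1,"translation":[0,0,0],"twist":[0,0,0]},{"grip":1,"translation":[0,0,0],"twist":[0,0,0]},{"grip":1,"translation":[0,0,0],"twist":[0,0,0]},{"grip":1,"translation":[0,0,0],"twist":[0,0,0]},{"grip":1,"translation":[0,0,0],"twist":[0,0,0]}], "squeeze": 120}}

```text
clock: 46.57
eef_pos: [411.9, 278.4, 12.2]
tcp_rot: [3.136, 0.785, 1.812]
contact_force: [-2.5, 2.3, 5.0]
opening: 0.382
```

Emit:
{"api": "jog_arm", "payload": {"moves": [{"grip":1,"translation":[-0.0035,0,-0.0035],"twist":[0,0,0]},{"grip":1,"translation":[-0.007,0,-0.007],"twist":[0,0,0]},{"grip":1,"translation":[-0.014,0,-0.014],"twist":[0,0,0]},{"grip":1,"translation":[-0.014,0,-0.014],"twist":[0,0,0]},{"grip":1,"translation":[-0.014,0,-0.014],"twist":[0,0,0]},{"grip":1,"translation":[0,0,0],"twist":[0,0,0]},{"grip":1,"translation":[0,0,0],"twist":[0,0,0]}]}}

```text
clock: 47.15
eef_pos: [412.0, 278.3, 86.6]
tcp_rot: [3.135, 0.783, 1.81]
contact_force: [-0.6, -0.1, -3.1]
opening: 0.382
```

```bash
python3 snap.py 30 wrist
python3 - <<'E'
from meas import *
R,p,s=cur()
m,n,e=facefit('pics/wrist30.npz',235,178,290,228); c=m-45*n; cin=R.T@(c-p); print('cin',cin,'n',R.T@n,n,e)
R2,p2=jigpose(-68,26+45,cin); print(p2)
plan(R2,p2,13)
w=Ro.from_matrix(R.T@R2).as_rotvec()/13; d=R.T@(p2-p); v=np.linalg.solve(sum(Ro.from_rotvec(w*k).as_matrix() for k in range(13)),d)
q=p.copy();Q=R.copy()
for k in range(13):
    q=q+Q@v;Q=Q@Ro.from_rotvec(w).as_matrix(); print(q.round(0),end=' ')
E
```

```text
tcp [412.  278.3  86.6] rot [3.135 0.783 1.81 ] q [ 0.987  0.642  1.752 -0.562  1.372  1.038] F [-0.6 -0.1 -3.1] T [ 0.88  0.27 -0.02] op 0.382 t 47.15
cin [-0.4670702   1.73495124 -3.0996481 ] n [ 0.70531468 -0.00494638 -0.70887709] [-0.24695106  0.96901913  0.00413537] 0.3961759893052015
[421.38332957 -62.31605119  68.4779493 ]
rows 13 translation [-0.0174, -0.0038, 0.0192] twist [0.0083, -0.0001, 0.008] | total d [-223.4  -72.9  246.7] w [ 0.108 -0.002  0.104]
[414. 252.  84.] [416. 226.  83.] [418. 200.  82.] [420. 173.  80.] [421. 147.  79.] [422. 121.  78.] [423.  95.  76.] [424.  69.  75.] [424.  42.  74.] [424.  16.  72.] [423. -10.  71.] [422. -36.  70.] [421. -62.  68.]
```

Emit:
{"api": "jog_arm", "payload": {"moves": [{"grip":1,"translation":[-0.0174,-0.0038,0.0192],"twist":[0.0083,0,0.008]},{"grip":1,"translation":[-0.0174,-0.0038,0.0192],"twist":[0.0083,0,0.008]},{"grip":1,"translation":[-0.0174,-0.0038,0.0192],"twist":[0.0083,0,0.008]},{"grip":1,"translation":[-0.0174,-0.0038,0.0192],"twist":[0.0083,0,0.008]},{"grip":1,"translation":[-0.0174,-0.0038,0.0192],"twist":[0.0083,0,0.008]},{"grip":1,"translation":[-0.0174,-0.0038,0.0192],"twist":[0.0083,0,0.008]},{"grip":1,"translation":[-0.0174,-0.0038,0.0192],"twist":[0.0083,0,0.008]}]}}

```text
clock: 47.78
eef_pos: [422.8, 93.5, 75.7]
tcp_rot: [-3.142, 0.785, 1.734]
contact_force: [0.2, 0.3, -3.5]
opening: 0.377
```

Emit:
{"api": "jog_arm", "payload": {"moves": [{"grip":1,"translation":[-0.0174,-0.0038,0.0192],"twist":[0.0083,0,0.008]},{"grip":1,"translation":[-0.0174,-0.0038,0.0192],"twist":[0.0083,0,0.008]},{"grip":1,"translation":[-0.0174,-0.0038,0.0192],"twist":[0.0083,0,0.008]},{"grip":1,"translation":[-0.0174,-0.0038,0.0192],"twist":[0.0083,0,0.008]},{"grip":1,"translation":[-0.0174,-0.0038,0.0192],"twist":[0.0083,0,0.008]},{"grip":1,"translation":[-0.0174,-0.0038,0.0192],"twist":[0.0083,0,0.008]},{"grip":1,"translation":[0,0,0],"twist":[0,0,0]},{"grip":1,"translation":[0,0,0],"twist":[0,0,0]},{"grip":1,"translation":[0,0,0],"twist":[0,0,0]}]}}

```text
clock: 48.53
eef_pos: [421.6, -61.7, 68.4]
tcp_rot: [-3.141, 0.784, 1.666]
contact_force: [0.4, 0.5, -3.3]
opening: 0.382
```

```bash
python3 snap.py 31 wrist top; python3 jigchk.py 31
```

```text
tcp [421.6 -61.7  68.4] rot [-3.141  0.784  1.666] q [ 0.456  0.493  2.173 -0.88   1.03   1.047] F [ 0.4  0.5 -3.3] T [ 0.86  0.05 -0.02] op 0.382 t 48.53
wrist: head z 70.3 n [-0.099  0.995  0.007] centre jig -68.3 -0.2 70.0 yaw 0.004
top band [271.42857143 229.77142857] 35 jig -32.2 -5.0
```

View pics/wrist31.png

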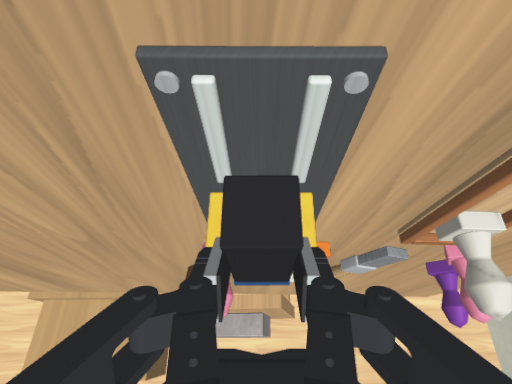

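Emit:
{"api": "jog_arm", "payload": {"moves": [{"grip":1,"translation":[0.0075,0.0005,0.0075],"twist":[0,0,0]},{"grip":1,"translation":[0.0075,0,0.0075],"twist":[0,0,0]},{"grip":1,"translation":[0.0075,0,0.0075],"twist":[0,0,0]},{"grip":1,"translation":[0.005,0,0.005],"twist":[0,0,0]},{"grip":1,"translation":[0.002,0,0.002],"twist":[0,0,0]},{"grip":1,"translation":[0,0,0],"twist":[0,0,0]},{"grip":1,"translation":[0,0,0],"twist":[0,0,0]}]}}

```text
clock: 49.22
eef_pos: [422.1, -61.9, 27.1]
tcp_rot: [-3.141, 0.785, 1.666]
contact_force: [0.0, -0.4, -5.0]
opening: 0.38
```

```bash
python3 snap.py 32 wrist top; python3 jigchk.py 32
```

```text
tcp [422.1 -61.9  27.1] rot [-3.141  0.785  1.666] q [ 0.455  0.586  2.175 -0.929  0.972  1.136] F [ 0.  -0.4 -5. ] T [ 0.85  0.1  -0.  ] op 0.38 t 49.22
wrist: head z 28.9 n [-0.1    0.995  0.003] centre jig -68.1 0.4 28.8 yaw 0.005
top band [271.42857143 230.77142857] 35 jig -31.5 -4.2
```

Emit:
{"api": "jog_arm", "payload": {"moves": [{"grip":1,"translation":[0.0014,0,0.0014],"twist":[0,0,0]},{"grip":1,"translation":[-0.0028,0,0.0028],"twist":[0,0,0]},{"grip":1,"translation":[-0.0028,0,0.0028],"twist":[0,0,0]},{"grip":1,"translation":[-0.0028,0,0.0028],"twist":[0,0,0]},{"grip":1,"translation":[-0.0028,0,0.0028],"twist":[0,0,0]},{"grip":1,"translation":[-0.0028,0,0.0028],"twist":[0,0,0]},{"grip":1,"translation":[0,0,0],"twist":[0,0,0]},{"grip":1,"translation":[0,0,0],"twist":[0,0,0]}]}}

```text
clock: 49.98
eef_pos: [424.3, -81.5, 25.4]
tcp_rot: [3.14, 0.784, 1.664]
contact_force: [-0.9, 4.8, -1.2]
opening: 0.381
```

Emit:
{"api": "jog_arm", "payload": {"moves": [{"grip":1,"translation":[-0.0009,0,0.0009],"twist":[0,0,0]},{"grip":1,"translation":[0,0,0],"twist":[0,0,0]},{"grip":1,"translation":[0,0,0],"twist":[0,0,0]}]}}

```text
clock: 50.23
eef_pos: [424.4, -82.5, 25.3]
tcp_rot: [3.141, 0.784, 1.665]
contact_force: [-0.7, 4.9, -1.1]
opening: 0.377
```

Emit:
{"api": "jog_arm", "payload": {"moves": [{"grip":1,"translation":[-0.0007,0,0.0007],"twist":[0,0,0]},{"grip":1,"translation":[0,0,0],"twist":[0,0,0]},{"grip":1,"translation":[0,0,0],"twist":[0,0,0]}]}}

```text
clock: 50.48
eef_pos: [424.5, -83.5, 25.3]
tcp_rot: [3.141, 0.784, 1.665]
contact_force: [-1.1, 5.6, -1.7]
opening: 0.382
```

Emit:
{"api": "jog_arm", "payload": {"moves": [{"grip":1,"translation":[-0.0007,0,0.0007],"twist":[0,0,0]},{"grip":1,"translation":[0,0,0],"twist":[0,0,0]},{"grip":1,"translation":[0,0,0],"twist":[0,0,0]}]}}

```text
clock: 50.73
eef_pos: [424.6, -84.4, 25.3]
tcp_rot: [3.14, 0.784, 1.665]
contact_force: [-1.5, 6.2, -1.2]
opening: 0.381
```

Emit:
{"api": "jog_arm", "payload": {"moves": [{"grip":1,"translation":[-0.0007,0,0.0007],"twist":[0,0,0]},{"grip":1,"translation":[0,0,0],"twist":[0,0,0]},{"grip":1,"translation":[0,0,0],"twist":[0,0,0]}]}}

```text
clock: 50.98
eef_pos: [424.8, -84.7, 25.1]
tcp_rot: [3.139, 0.783, 1.664]
contact_force: [-3.5, 11.5, -0.7]
opening: 0.379
```

Emit:
{"api": "jog_arm", "payload": {"moves": [{"grip":1,"translation":[-0.0004,0,0.0004],"twist":[0,0,0]},{"grip":1,"translation":[0,0,0],"twist":[0,0,0]},{"grip":1,"translation":[0,0,0],"twist":[0,0,0]}]}}

```text
clock: 51.23
eef_pos: [424.9, -84.8, 25.0]
tcp_rot: [3.139, 0.782, 1.663]
contact_force: [-5.6, 18.1, 2.7]
opening: 0.379
```

```bash
python3 snap.py 33 wrist top; python3 jigchk.py 33
```

```text
tcp [424.9 -84.8  25. ] rot [3.139 0.782 1.663] q [ 0.404  0.584  2.191 -0.977  0.944  1.139] F [-5.6 18.1  2.7] T [ 2.06  0.75 -0.77] op 0.379 t 51.23
wrist: head z 26.9 n [-0.095  0.995 -0.003] centre jig -45.0 0.8 27.0 yaw 0.0
top band [277.85185185 230.37037037] 27 jig -10.2 -4.9
```

View pics/t33c.png

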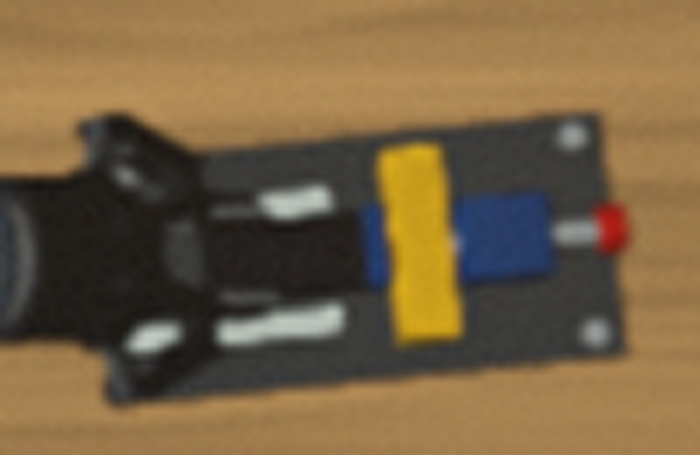

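Black is home (knob at (613,228), 18 N). Hold, then back off and lift.

Emit:
{"api": "jog_arm", "payload": {"moves": [{"grip":1,"translation":[0,0,0],"twist":[0,0,0]},{"grip":1,"translation":[0,0,0],"twist":[0,0,0]},{"grip":1,"translation":[0,0,0],"twist":[0,0,0]},{"grip":1,"translation":[0,0,0],"twist":[0,0,0]},{"grip":1,"translation":[0,0,0],"twist":[0,0,0]},{"grip":1,"translation":[0,0,0],"twist":[0,0,0]},{"grip":1,"translation":[0,0,0],"twist":[0,0,0]},{"grip":1,"translation":[0,0,0],"twist":[0,0,0]},{"grip":1,"translation":[0,0,0],"twist":[0,0,0]},{"grip":1,"translation":[0,0,0],"twist":[0,0,0]}]}}

```text
clock: 52.17
eef_pos: [424.9, -84.7, 25.0]
tcp_rot: [3.139, 0.782, 1.663]
contact_force: [-4.2, 18.5, 3.6]
opening: 0.378
```

Emit:
{"api": "jog_arm", "payload": {"moves": [{"grip":1,"translation":[0,0,0],"twist":[0,0,0]},{"grip":1,"translation":[0,0,0],"twist":[0,0,0]},{"grip":1,"translation":[0,0,0],"twist":[0,0,0]},{"grip":1,"translation":[0,0,0],"twist":[0,0,0]},{"grip":1,"translation":[0,0,0],"twist":[0,0,0]},{"grip":1,"translation":[0,0,0],"twist":[0,0,0]},{"grip":1,"translation":[0,0,0],"twist":[0,0,0]},{"grip":1,"translation":[0,0,0],"twist":[0,0,0]},{"grip":1,"translation":[0,0,0],"twist":[0,0,0]},{"grip":1,"translation":[0,0,0],"twist":[0,0,0]}]}}

```text
clock: 53.0
eef_pos: [424.9, -84.7, 25.0]
tcp_rot: [3.139, 0.782, 1.663]
contact_force: [-4.7, 18.4, 3.2]
opening: 0.379
```

Emit:
{"api": "jog_arm", "payload": {"moves": [{"grip":1,"translation":[0,0,0],"twist":[0,0,0]},{"grip":1,"translation":[0,0,0],"twist":[0,0,0]},{"grip":1,"translation":[0,0,0],"twist":[0,0,0]},{"grip":1,"translation":[0,0,0],"twist":[0,0,0]},{"grip":1,"translation":[0,0,0],"twist":[0,0,0]},{"grip":1,"translation":[0,0,0],"twist":[0,0,0]},{"grip":1,"translation":[0,0,0],"twist":[0,0,0]}]}}

```text
clock: 53.58
eef_pos: [424.9, -84.7, 25.0]
tcp_rot: [3.139, 0.782, 1.663]
contact_force: [-5.4, 18.0, 3.4]
opening: 0.379
```

Emit:
{"api": "jog_arm", "payload": {"moves": [{"grip":1,"translation":[0.0053,0,-0.0053],"twist":[0,0,0]},{"grip":1,"translation":[0.0106,0,-0.0106],"twist":[0,0,0]},{"grip":1,"translation":[0.0053,0,-0.0053],"twist":[0,0,0]},{"grip":1,"translation":[-0.02,0,-0.02],"twist":[0,0,0]},{"grip":1,"translation":[-0.025,0,-0.025],"twist":[0,0,0]},{"grip":1,"translation":[-0.025,0,-0.025],"twist":[0,0,0]},{"grip":1,"translation":[-0.025,0,-0.025],"twist":[0,0,0]},{"grip":1,"translation":[0,0,0],"twist":[0,0,0]}]}}

```text
clock: 54.25
eef_pos: [423.7, -56.2, 164.8]
tcp_rot: [3.132, 0.784, 1.659]
contact_force: [1.9, 1.1, -4.0]
opening: 0.384
```

Emit:
{"api": "jog_arm", "payload": {"moves": [{"grip":1,"translation":[0,0,0],"twist":[0.0004,0.112,0.0056]},{"grip":1,"translation":[0,0,0],"twist":[0.0004,0.112,0.0056]},{"grip":1,"translation":[0,0,0],"twist":[0.0004,0.112,0.0056]},{"grip":1,"translation":[0,0,0],"twist":[0.0004,0.112,0.0056]},{"grip":1,"translation":[0,0,0],"twist":[0.0004,0.112,0.0056]},{"grip":1,"translation":[0,0,0],"twist":[0.0004,0.112,0.0056]},{"grip":1,"translation":[0,0,0],"twist":[0.0004,0.112,0.0056]}]}}

```text
clock: 54.83
eef_pos: [421.5, -56.6, 160.1]
tcp_rot: [3.128, -0.004, 1.629]
contact_force: [-0.6, 0.5, -3.8]
opening: 0.384
```

Emit:
{"api": "jog_arm", "payload": {"moves": [{"grip":1,"translation":[0,0,0],"twist":[0.0004,0.112,0.0056]},{"grip":1,"translation":[0,0,0],"twist":[0.0004,0.112,0.0056]},{"grip":1,"translation":[0,0,0],"twist":[0.0004,0.112,0.0056]},{"grip":1,"translation":[0,0,0],"twist":[0.0004,0.112,0.0056]},{"grip":1,"translation":[0,0,0],"twist":[0.0004,0.112,0.0056]},{"grip":1,"translation":[0,0,0],"twist":[0.0004,0.112,0.0056]},{"grip":1,"translation":[0,0,0],"twist":[0.0004,0.112,0.0056]},{"grip":1,"translation":[0,0,0],"twist":[0,0,0]},{"grip":1,"translation":[0,0,0],"twist":[0,0,0]}]}}

```text
clock: 55.58
eef_pos: [420.5, -57.2, 157.8]
tcp_rot: [-3.128, -0.784, 1.583]
contact_force: [0.2, 0.4, -3.2]
opening: 0.385
```

```bash
python3 snap.py 34 wrist; python3 lanechk.py 34
python3 - <<'E'
from h import *
R,p,s=cur(); R2,p2=lanepose2(80,65,(-1.6,1.2,-4.4)); print(p2)
q=np.array([p2[0],p2[1],p[2]+15]); plan(R2,q,10); plan(R2,p2,3,R2,q)
E
```

```text
tcp [420.5 -57.2 157.8] rot [-3.128 -0.784  1.583] q [-0.638  0.418  1.953  0.601  1.367 -0.966] F [ 0.2  0.4 -3.2] T [-0.83 -0.07 -0.07] op 0.385 t 55.58
n [0.006 0.006 1.   ] 0.38 foot lane y,x,z -74.6 -219.7 114.0
[637.06273126 102.5931376  108.02010101]
rows 10 translation [0.012, 0.022, 0.0098] twist [-0.0006, 0.0003, -0.0005] | total d [121.1 219.7  96.8] w [-0.006  0.003 -0.005]
rows 3 translation [-0.0155, -0.0, 0.0155] twist [-0.0, -0.0, 0.0] | total d [-46.4  -0.   46.4] w [-0. -0.  0.]
```

Run:
```python
from h import *
def lp3(ly,zfoot,cin,yaw,lx=0,th=np.pi/4):
    f=LY*np.cos(yaw)+LX*np.sin(yaw); z=f*np.sin(th)+np.array([0,0,-np.cos(th)]); x=f*np.cos(th)+np.array([0,0,np.sin(th)])
    R=np.c_[x,np.cross(z,x),z]; c=LC+LY*ly+LX*lx+[0,0,zfoot+45]; return R,c-R@np.array(cin)
R,p,s=cur(); R2,p2=lp3(82,65,(-1.6,1.2,-4.4),.35); print(p2)
q=np.array([p2[0],p2[1],p[2]+15]); plan(R2,p,4,R,p); plan(R2,q,8,R2,p)
```

```text
[638.54033111 104.7819686  108.02010101]
rows 4 translation [0.0, 0.0, 0.0] twist [-0.0632, 0.001, 0.0607] | total d [0. 0. 0.] w [-0.253  0.004  0.243]
rows 8 translation [0.021, 0.0193, 0.0184] twist [0.0, -0.0, -0.0] | total d [168.1 154.2 146.9] w [ 0. -0. -0.]
```

Emit:
{"api": "jog_arm", "payload": {"moves": [{"grip":1,"translation":[0,0,0],"twist":[-0.0632,0.001,0.0607]},{"grip":1,"translation":[0,0,0],"twist":[-0.0632,0.001,0.0607]},{"grip":1,"translation":[0,0,0],"twist":[-0.0632,0.001,0.0607]},{"grip":1,"translation":[0,0,0],"twist":[-0.0632,0.001,0.0607]},{"grip":1,"translation":[0.012,0,-0.012],"twist":[0,0,0]},{"grip":1,"translation":[0,0,0],"twist":[0,0,0]}]}}

```text
clock: 56.13
eef_pos: [421.5, -55.7, 179.0]
tcp_rot: [3.134, -0.785, 1.251]
contact_force: [1.2, -0.0, -3.0]
opening: 0.382
```

Emit:
{"api": "jog_arm", "payload": {"moves": [{"grip":1,"translation":[0.02,0.0193,0.019],"twist":[0,0,0]},{"grip":1,"translation":[0.02,0.0193,0.019],"twist":[0,0,0]},{"grip":1,"translation":[0.02,0.0193,0.019],"twist":[0,0,0]},{"grip":1,"translation":[0.02,0.0193,0.019],"twist":[0,0,0]},{"grip":1,"translation":[0.02,0.0193,0.019],"twist":[0,0,0]},{"grip":1,"translation":[0.02,0.0193,0.019],"twist":[0,0,0]},{"grip":1,"translation":[0.02,0.0193,0.019],"twist":[0,0,0]},{"grip":1,"translation":[0,0,0],"twist":[0,0,0]},{"grip":1,"translation":[0,0,0],"twist":[0,0,0]}]}}

```text
clock: 56.88
eef_pos: [611.9, 85.4, 182.6]
tcp_rot: [3.135, -0.786, 1.254]
contact_force: [-0.9, -1.0, -4.5]
opening: 0.379
```

```bash
python3 snap.py 35 wrist scene; python3 lanechk.py 35
python3 - <<'E'
from meas import *
p_,d,c=wload('pics/scene35.npz'); crop(p_,190,120,430,270,3.2,'pics/s35d.png')
E
```

```text
tcp [611.9  85.4 182.6] rot [ 3.135 -0.786  1.254] q [-0.298  0.406  1.897  0.944  1.062 -0.559] F [-0.9 -1.  -4.5] T [-0.81  0.33 -0.02] op 0.379 t 56.88
n [-0.006  0.008  1.   ] 0.38 foot lane y,x,z 63.3 -25.8 138.8
```

View pics/s35d.png

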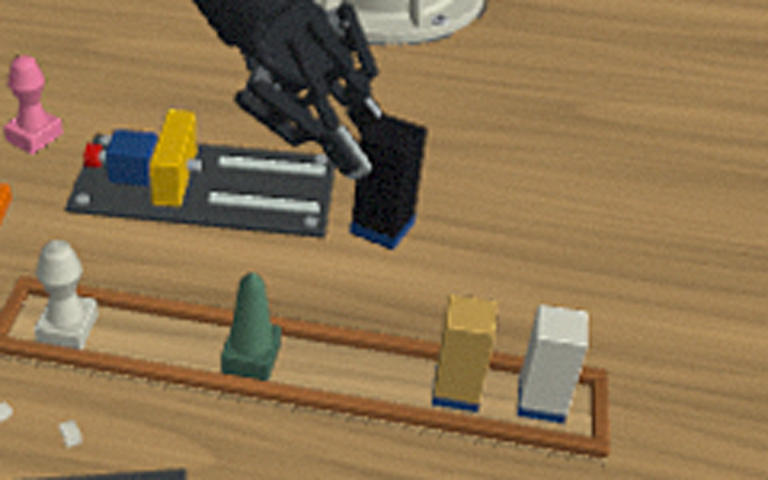

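View pics/wrist35.png

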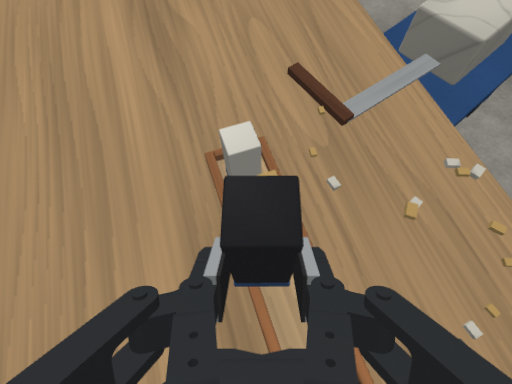

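Run:
```python
from h import *
R,p,s=cur(); d1=LX*26+LY*18+np.array([0,0,-50]); plan(R,p+d1,3); plan(R,p+[0,0,-76],4)
```

```text
rows 3 translation [-0.0057, 0.0061, 0.0179] twist [0.0, 0.0, 0.0] | total d [-17.2  18.2  53.6] w [0. 0. 0.]
rows 4 translation [-0.0134, -0.0001, 0.0134] twist [0.0, 0.0, 0.0] | total d [-53.8  -0.2  53.7] w [0. 0. 0.]
```

Emit:
{"api": "jog_arm", "payload": {"moves": [{"grip":1,"translation":[-0.0057,0.0061,0.0179],"twist":[0,0,0]},{"grip":1,"translation":[-0.0057,0.0061,0.0179],"twist":[0,0,0]},{"grip":1,"translation":[-0.0057,0.0061,0.0179],"twist":[0,0,0]},{"grip":1,"translation":[-0.0134,0,0.0134],"twist":[0,0,0]},{"grip":1,"translation":[-0.0134,0,0.0134],"twist":[0,0,0]},{"grip":1,"translation":[0,0,0],"twist":[0,0,0]},{"grip":1,"translation":[0,0,0],"twist":[0,0,0]}]}}

```text
clock: 57.57
eef_pos: [636.3, 101.5, 94.0]
tcp_rot: [-3.142, -0.787, 1.244]
contact_force: [0.5, -1.1, -2.8]
opening: 0.379
```

```bash
python3 snap.py 36 wrist top; python3 lanechk.py 36
python3 - <<'E'
from meas import *
p_,d,c=wload('pics/top36.npz'); crop(p_,140,135,320,215,4.3,'pics/t36d.png')
E
```

```text
tcp [636.3 101.5  94. ] rot [-3.142 -0.787  1.244] q [-0.259  0.566  1.892  1.047  0.955 -0.689] F [ 0.5 -1.1 -2.8] T [-0.77  0.28 -0.04] op 0.379 t 57.57
n [-0.001  0.005  1.   ] 0.38 foot lane y,x,z 79.0 -1.3 50.1
```

View pics/t36d.png

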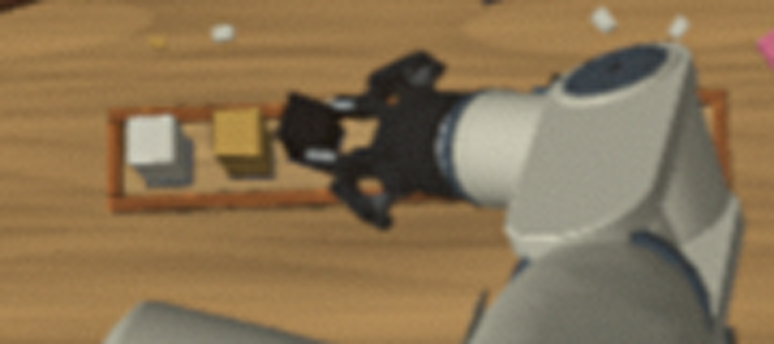

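View pics/wrist36.png

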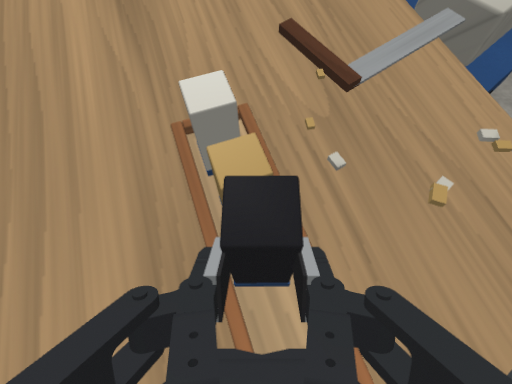

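```bash
python3 snap.py 37 scene
python3 - <<'E'
from meas import *
p_,d,c=wload('pics/scene37.npz'); crop(p_,190,80,430,270,3.1,'pics/s37d.png')
# height map of robot pts near obelisk from scene depth
H,W=d.shape; yy,xx=np.mgrid[0:H,0:W]; o,dd=rays(c,np.c_[xx.ravel(),yy.ravel()]); P=o+dd*d.ravel()[:,None]
ob=LC+LY*(-31); m=(abs((P-ob)@LY)<25)&(abs((P-ob)@LX)<30)&(P[:,2]>20)&(P[:,2]<400); print('heights over obelisk',np.percentile(P[m,2],[0,25,50,75,100]).round(0),m.sum(), np.sort(P[m,2])[::-1][:5])
m=(abs((P-ob)@LY)<60)&(abs((P-ob)@LX)<60)&(P[:,2]>112); print(P[m].min(0) if m.any() else None, m.sum())
E
```

```text
tcp [637.7 101.3  95.7] rot [ 3.137 -0.788  1.247] q [-0.259  0.565  1.891  1.048  0.955 -0.689] F [ 1.3  0.1 -3.6] T [-0.83  0.24 -0.05] op 0.378 t 57.67
heights over obelisk [ 20.  79. 208. 241. 286.] 1176 [286.39926731 285.6120653  284.38055785 283.56188776 282.62999913]
[580.31218097 -73.94632252 139.60177328] 2555
```

View pics/s37d.png

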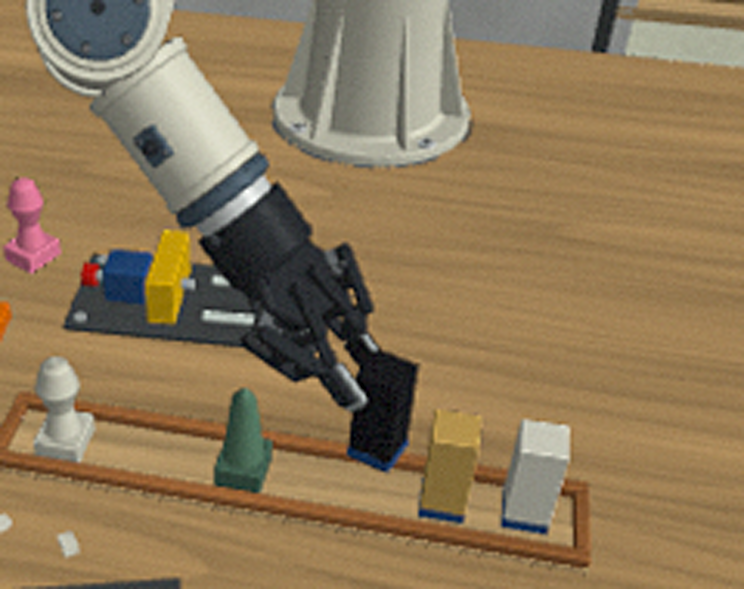

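Run:
```python
from meas import *
p_,d,c=wload('pics/scene37.npz')
H,W=d.shape; yy,xx=np.mgrid[0:H,0:W]; o,dd=rays(c,np.c_[xx.ravel(),yy.ravel()]); P=o+dd*d.ravel()[:,None]
a=(P-LC)@LY;b=(P-LC)@LX
for y0 in range(-60,80,10):
    row=[]
    for x0 in range(-60,50,20):
        m=(a>=y0)&(a<y0+10)&(b>=x0)&(b<x0+20)&(P[:,2]>112); row.append(int(P[m,2].min()) if m.sum()>2 else None)
    print(y0,row)
```

```text
-60 [290, 202, 202, None, None, None]
-50 [276, 246, 194, None, None, None]
-40 [260, 251, 196, None, None, None]
-30 [255, 249, 190, 183, 171, None]
-20 [248, 210, 201, 186, 162, None]
-10 [207, 199, 160, 175, 153, None]
0 [198, 195, 157, 149, 144, None]
10 [191, 178, 147, 152, 142, None]
20 [184, 146, 144, 139, 150, None]
30 [146, 135, 157, 127, None, None]
40 [146, 126, None, 117, None, None]
50 [144, 117, None, 112, 125, None]
60 [None, 129, 142, 112, None, None]
70 [None, None, 142, 112, None, None]
```

Scene depth puts the lowest gripper point over the obelisk tip at about 171 mm, which becomes about 127 mm after lowering. The obelisk tops out at 106 mm, so it is clear to lower.

Emit:
{"api": "jog_arm", "payload": {"moves": [{"grip":1,"translation":[-0.0085,0,0.0085],"twist":[0,0,0]},{"grip":1,"translation":[-0.0085,0,0.0085],"twist":[0,0,0]},{"grip":1,"translation":[-0.007,0,0.007],"twist":[0,0,0]},{"grip":1,"translation":[-0.003,0,0.003],"twist":[0,0,0]},{"grip":1,"translation":[0,0,0],"twist":[0,0,0]},{"grip":1,"translation":[0,0,0],"twist":[0,0,0]}]}}

```text
clock: 58.22
eef_pos: [637.2, 102.0, 55.7]
tcp_rot: [3.14, -0.788, 1.246]
contact_force: [0.5, 0.1, -4.1]
opening: 0.381
```

```bash
python3 snap.py 38 wrist; python3 lanechk.py 38
```

```text
tcp [637.2 102.   55.7] rot [ 3.14  -0.788  1.246] q [-0.258  0.632  1.897  1.093  0.921 -0.766] F [ 0.5  0.1 -4.1] T [-0.82  0.25 -0.01] op 0.381 t 58.22
n [-0.001  0.005  1.   ] 0.38 foot lane y,x,z 79.4 -0.5 11.8
```

Emit:
{"api": "jog_arm", "payload": {"moves": [{"grip":1,"translation":[-0.0028,0,0.0028],"twist":[0,0,0]},{"grip":1,"translation":[0,0,0],"twist":[0,0,0]},{"grip":1,"translation":[0,0,0],"twist":[0,0,0]}]}}

```text
clock: 58.52
eef_pos: [637.6, 101.8, 52.5]
tcp_rot: [3.138, -0.788, 1.247]
contact_force: [0.6, -0.1, -4.0]
opening: 0.382
```

Emit:
{"api": "jog_arm", "payload": {"moves": [{"grip":1,"translation":[-0.0008,0,0.0008],"twist":[0,0,0]},{"grip":1,"translation":[0,0,0],"twist":[0,0,0]},{"grip":1,"translation":[0,0,0],"twist":[0,0,0]}]}}

```text
clock: 58.77
eef_pos: [637.6, 101.8, 51.4]
tcp_rot: [3.138, -0.788, 1.247]
contact_force: [0.2, 0.6, -3.7]
opening: 0.38
```

Emit:
{"api": "jog_arm", "payload": {"moves": [{"grip":1,"translation":[-0.0007,0,0.0007],"twist":[0,0,0]},{"grip":1,"translation":[0,0,0],"twist":[0,0,0]},{"grip":1,"translation":[0,0,0],"twist":[0,0,0]}]}}

```text
clock: 59.02
eef_pos: [637.6, 101.8, 50.3]
tcp_rot: [3.138, -0.788, 1.247]
contact_force: [-0.5, 0.1, -3.9]
opening: 0.378
```

Emit:
{"api": "jog_arm", "payload": {"moves": [{"grip":1,"translation":[-0.0007,0,0.0007],"twist":[0,0,0]},{"grip":1,"translation":[0,0,0],"twist":[0,0,0]},{"grip":1,"translation":[0,0,0],"twist":[0,0,0]}]}}

```text
clock: 59.27
eef_pos: [637.6, 101.8, 49.2]
tcp_rot: [3.138, -0.788, 1.247]
contact_force: [-0.7, 0.7, -3.9]
opening: 0.378
```

Emit:
{"api": "jog_arm", "payload": {"moves": [{"grip":1,"translation":[-0.0005,0,0.0005],"twist":[0,0,0]},{"grip":1,"translation":[0,0,0],"twist":[0,0,0]},{"grip":1,"translation":[0,0,0],"twist":[0,0,0]}]}}

```text
clock: 59.52
eef_pos: [637.8, 101.9, 49.1]
tcp_rot: [3.138, -0.788, 1.247]
contact_force: [-1.0, -1.7, 3.1]
opening: 0.38
```

Contact made. Release and retreat.

Emit:
{"api": "jog_arm", "payload": {"moves": [{"grip":0.1,"translation":[0,0,0],"twist":[0,0,0]},{"grip":-0.2,"translation":[0,0,0],"twist":[0,0,0]},{"grip":-0.3,"translation":[0,0,0],"twist":[0,0,0]},{"grip":-0.3,"translation":[0,0,0],"twist":[0,0,0]},{"grip":-0.3,"translation":[0,0,0],"twist":[0,0,0]},{"grip":-0.3,"translation":[0,0,-0.01],"twist":[0,0,0]},{"grip":-0.3,"translation":[0,0,-0.02],"twist":[0,0,0]},{"grip":-0.3,"translation":[0,0,-0.03],"twist":[0,0,0]},{"grip":-0.3,"translation":[0.02,0,-0.02],"twist":[0,0,0]},{"grip":-0.3,"translation":[0.02,0,-0.02],"twist":[0,0,0]}]}}

```text
clock: 60.35
eef_pos: [623.0, 60.1, 148.4]
tcp_rot: [3.14, -0.787, 1.244]
contact_force: [0.6, -0.2, -0.1]
opening: 0.65
```

Run:
```python
from h import *
R,p,s=cur(); print(p); plan(R,p+[-150,-40,60],6)
```

```text
[623.04530272  60.06479161 148.36881418]
rows 6 translation [-0.003, -0.0215, -0.0172] twist [0.0, 0.0, 0.0] | total d [ -18.3 -129.1 -103.5] w [0. 0. 0.]
```

Emit:
{"api": "jog_arm", "payload": {"moves": [{"grip":-0.3,"translation":[-0.003,-0.0215,-0.0172],"twist":[0,0,0]},{"grip":-0.3,"translation":[-0.003,-0.0215,-0.0172],"twist":[0,0,0]},{"grip":-0.3,"translation":[-0.003,-0.0215,-0.0172],"twist":[0,0,0]},{"grip":-0.3,"translation":[-0.003,-0.0215,-0.0172],"twist":[0,0,0]},{"grip":-0.3,"translation":[-0.003,-0.0215,-0.0172],"twist":[0,0,0]},{"grip":-0.3,"translation":[-0.003,-0.0215,-0.0172],"twist":[0,0,0]},{"grip":-0.3,"translation":[0,0,0],"twist":[0,0,0]},{"grip":-0.3,"translation":[0,0,0],"twist":[0,0,0]},{"grip":-0.3,"translation":[0,0,0],"twist":[0,0,0]}]}}

```text
clock: 61.1
eef_pos: [474.5, 21.0, 207.6]
tcp_rot: [3.136, -0.787, 1.247]
contact_force: [-0.7, 0.0, -0.8]
opening: 0.657
```

```bash
python3 snap.py 40 scene top
python3 - <<'E'
from meas import *
p_,d,c=wload('pics/scene40.npz'); crop(p_,100,100,450,300,2.28,'pics/s40d.png')
p_,d,c=wload('pics/top40.npz'); crop(p_,120,110,400,270,2.8,'pics/t40d.png')
# top faces of standing blanks in top view by depth
H,W=d.shape; yy,xx=np.mgrid[0:H,0:W]; o,dd=rays(c,np.c_[xx.ravel(),yy.ravel()]); P=o+dd*d.ravel()[:,None]
l=LC-[3.3,0,0]; a=(P-l)@LY;b=(P-l)@LX
for n,y0 in (('white',203),('sand',138),('black',79)):
    m=(abs(a-y0)<22)&(abs(b)<26)&(P[:,2]>82)&(P[:,2]<112); print(n,m.sum(),a[m].mean().round(1),b[m].mean().round(1),np.median(P[m,2]).round(1))
E
```

```text
tcp [474.5  21.  207.6] rot [ 3.136 -0.787  1.247] q [-0.526  0.23   2.094  0.851  1.179 -0.689] F [-0.7  0.  -0.8] T [-0.31  0.15  0.01] op 0.657 t 61.1
white 136 199.6 -3.1 94.5
sand 127 133.6 0.4 94.0
black 128 76.3 -3.4 94.3
```

View pics/s40d.png

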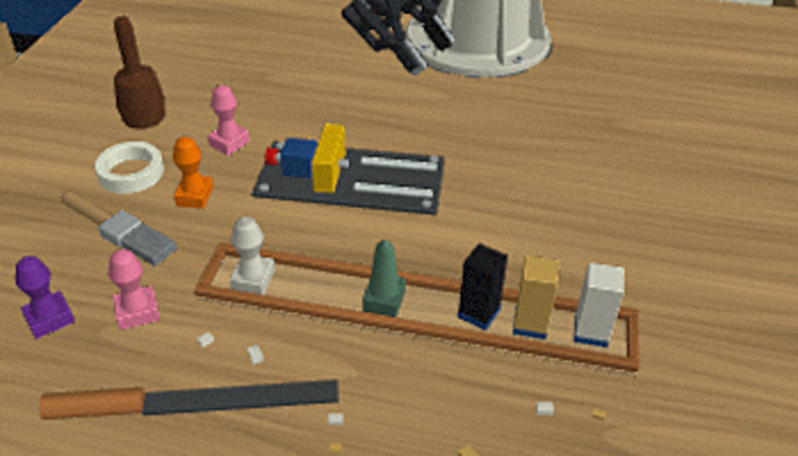

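View pics/t40d.png

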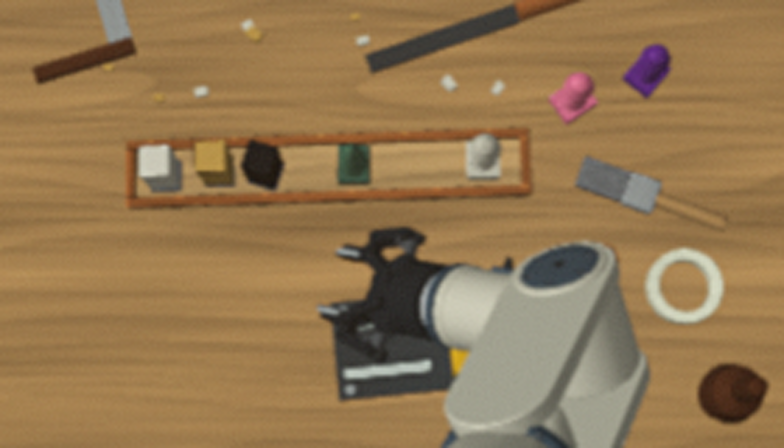

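All three blanks stand in the lane, and the finial, obelisk, tape, brush and mallet are in place. One more check: the red object near the offcuts, to be sure it isn't a banded blank.

Run:
```python
from meas import *
p_,d,c=wload('pics/top40.npz'); crop(p_,20,240,180,384,5,'pics/t40e.png')
p_,d,c=wload('pics/scene40.npz'); crop(p_,440,110,512,190,7,'pics/s40e.png')
```

```text
(no output)
```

View pics/t40e.png

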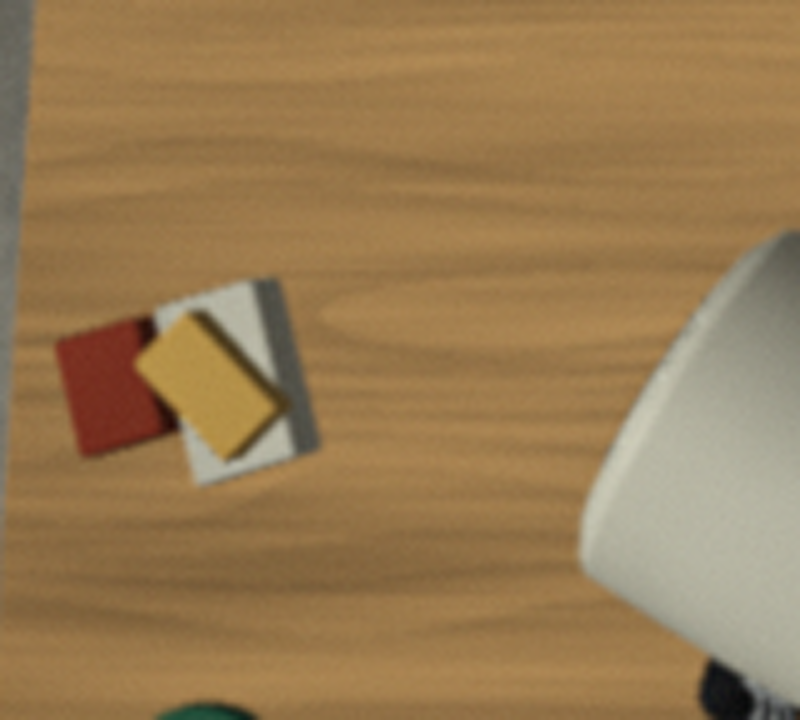

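View pics/s40e.png

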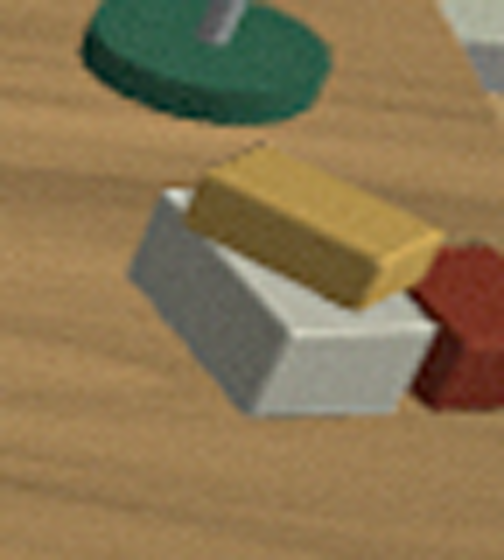

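The top crop shows the red piece at (112,385) as a block roughly 70 mm wide with no blue band. It is an offcut, so red is absent. Handing in.

Run:
```python
from rig import r
print(r.sense()['clock'], r.sign_off())
```

```text
the job is handed in; nothing more can be done
61.2 None
```

I pressed the three blanks that were there (white, sand, black) home on the stop in that order and stood them upright in the lane, then handed in at 61 s. Red was absent; the only red piece is an offcut with no blue band. Each blank was held still for over 2 s at about 16–18 N, with the knob seen pushed out.

**Last checks:** All three blanks stand on their feet between the rails with level tops at about 94 mm by depth (nominal 96 mm). The finial and obelisk are upright, the tape, brush and mallet look unmoved, and the gripper is clear of everything.

**What went wrong or disagreed:**
- **White's first grip:** It slipped about 9°, so I set the blank down and gripped it again.
- **White's carry to the lane:** One carrying move dipped too low, so the blank touched something lightly (about 10 N) and turned in the fingers. I laid it on the bench and gripped it again before standing it.
- **White's press:** The wrist reading briefly reached about 50 N against the stop. That is under the 120 N wrist limit, and I eased it back to about 17 N for the hold.
- **Cameras:** The top camera and the wrist disagreed by 3–4 mm in x, so I used the wrist's readings for sand and black in the jig and for placing them in the lane.

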